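# Clamp, shoot and unload solenoid valves at the camera station

### The arm

A 6-joint arm with a two-finger parallel gripper is mounted at the origin on the work surface. World frame = base frame: x ahead of the robot, y to its left, z up, the work surface at z = 0. Lengths are in m, angles in rad, forces in N, time in s.
With the tool pointing down it reaches from about 0.35 to 0.85 m from the base axis. Payload 8.1 kg.
Tool frame: the origin (TCP) lies at the very end of the fingers, on their centre line; the grasp point (between the pads) lies 19 mm behind it (pinch_z is the distance from the TCP to the grasp point, in m); z points along the fingers, y is the direction in which the jaws open and shut (so a half turn about z gives the same grasp; the last joint's range is limited). The gripper opens to 93 mm and grips with 3 to 60 N. Pads are 15 mm wide; open, the fingers measure 128 mm over their backs; the gripper's body (75 mm by 188 mm) begins 65 mm behind the grasp point.
Start: joints at [-1.407, 0.13, 1.488, -0, 1.523, -0.085], TCP at [0.148, -0.582, 0.219] pointing down, gripper open.
Joint ranges: [-2.96, 2.96], [-0.89, 2.26], [0.02, 2.5], [-1.34, 4.48], [0, 2.73], [-2.66, 2.66]. Speed limits (rad/s): [2.39, 2.39, 2.79, 3.14, 3.14, 3.14].

### API

Orientations are given as a rotation vector (axis times angle).
In Python, from plant import * gives the robot as it stands.
- The arm moves only by the tool move_arm, never from a script. Its argument "series" is a list of rows, each a list of 7 numbers: the shift along the tool's x, y, z each as a share of 10 cm, from -1 to 1, then the turn, a rotation vector about the tool's x, y, z each as a share of 180 degrees, from -1 to 1, then the opening, from -1 (shut) to 1 (fully open). In form: [[dx, dy, dz, rx, ry, rz, jaw], ...]. A call has 1 to 8 rows; each row is the pose to reach, as a shift and turn from the pose commanded when the call began, along the tool's axes at that moment, turning the shorter way round; what a row does not reach only later rows make up. A row lasts 1/10 s, in which the tool goes at most 50 mm and 8.59 degrees, less where a joint would pass 70% of its speed; a pose out of reach is approached as far as the arm can. A call with a number of a shift or a turn outside -1 to 1 is refused whole. A call with a gripper value outside its range is refused whole. The fingers move at their own pace and stop on an object; "squeeze" is the grip in N (left out, the last holds). Time passes only in rows, so rows that repeat a pose let the fingers close. It gives the time, the measured TCP pose, the force and the opening at its end, in the units of the state.
- read_state(): the state, without advancing time (a new reading comes with each control period).
- read_camera(name): name is "side" or "top"; returns a dict with "frame" (480x640x3 uint8, red, green, blue), "K" (3x3 intrinsics, pixels), "k1" (the pictures are not rectified: a ray, as slopes to the right and down, at radius r is drawn at 1 + k1 r^2 times it, then the intrinsics apply), "rvec" (rotation vector, rad) and "tvec" (3), from world to camera coordinates, as OpenCV has them. Camera axes: x right, y down, z forward; pixel columns grow to the right and rows downward; lengths in m; the calibration is good to about 2 mm. A picture is of the moment at which its call begins. There is no depth.
- close_job(): hands the job in, once; it reports no verdict.
The state is a dict: "t": time; "q": joint angles; "dq": joint speeds; "joint_torque": joint torques, N m; "tool_pos": TCP position; "orientation": TCP orientation; "force": force on the tool from outside, world axes, zero at the start; "wrist_torque": the same for the moment, N m; "opening": finger opening in m.
Only numpy, scipy, OpenCV 4.12 (cv2) and the standard library are available. Lean on these libraries where they do the work, as an engineer would, in place of code of your own. Each camera call takes 0.05 s, during which the arm holds its last target.

### The job

Inspect the valves waiting in the steel tray: stand every one of them in a nest of the clamping fixture, press the red clamp lever down until it latches by itself, then press the yellow foot pedal right down to its stop for a moment to fire the camera while all the valves are clamped. Then let the pedal up, raise the clamp lever again, and stand all the valves upright, flat on the floor of the blue tray. Leave the other things on the bench where they are.

Things in the scene. Friction and masses are not known exactly. Their poses are not given: they have to be found in the camera images.
- valve_a: solenoid valve: silvery block 76 (x) x 56 (y) x 42 (z) mm, on the middle of its top a black square coil 36 x 36 mm (its sides parallel to the block's) from z = 42 to 78 mm, the place to take it, and a brass nut up to 88 mm; 0.3 to 0.55 kg. Origin: centre of the underside, z up; same after a half turn. Starts upright in the steel tray at any yaw; 2 or 3 are there, an absent one reads None
- valve_b: solenoid valve: silvery block 76 (x) x 56 (y) x 42 (z) mm, on the middle of its top a black square coil 36 x 36 mm (its sides parallel to the block's) from z = 42 to 78 mm, the place to take it, and a brass nut up to 88 mm; 0.3 to 0.55 kg. Origin: centre of the underside, z up; same after a half turn. Starts upright in the steel tray at any yaw; 2 or 3 are there, an absent one reads None
- valve_c: solenoid valve: silvery block 76 (x) x 56 (y) x 42 (z) mm, on the middle of its top a black square coil 36 x 36 mm (its sides parallel to the block's) from z = 42 to 78 mm, the place to take it, and a brass nut up to 88 mm; 0.3 to 0.55 kg. Origin: centre of the underside, z up; same after a half turn. Starts upright in the steel tray at any yaw; 2 or 3 are there, an absent one reads None
- nest1 (a point): nest 1, farthest from the lever: point on top of the fixture's 15 mm plate where the middle of a clamped valve lies; z up, x from clamp bar to fence. A valve stands here with its 76 mm length along x, either way round; any valve in any nest. With the lever up, the free length is from x = -52 (bar, 28 mm high) to +38.5 mm (fence, 30 mm high)
- nest2 (a point): nest 2, like nest 1 and 85 mm from it in -y. Blue dividers 28 mm high leave 64 mm in y for the 56 mm wide valve, centred on this point. A valve is best set down about 7 mm to the -x side of this point; closing the lever moves the bar 12.5 mm to +x and pushes the valves against the fence
- nest3 (a point): nest 3, like nests 1 and 2, 85 mm from nest 2 in -y, next to the lever
- fixture: clamping fixture, fixed to the bench: steel base plate 190 (x) x 360 (y) x 15 mm, three nests between blue dividers, a dark fence along the +x side, a clamp bar and cam shaft along the -x side, and the clamp lever with its red grip at the -y end. Origin: on the bench under the plate; x and y as the nests' x and y
- lever_grip (a point): middle of the lever's red grip (70 mm along the lever, 20 mm wide along the fixture's y, 20 mm thick), 130 mm from the lever's axis; the axis runs along the fixture's y, at fixture x = -75, y = -145, z = 42 mm, and the lever points from it to +x. 148 mm above the bench when up (lever's end 185 mm), 62 mm when latched; over 25 mm free beside the grip
- clamp_lever (a joint): angle of the clamp lever, rad: 0 up (0.96 rad above level), 0.80 down at its stop. An over-centre spring pushes it up (3 to 6 N at the grip) until about 0.64; beyond that the spring draws it to the stop and holds it. To open, take the grip and raise it with some 5 N past 0.64; the spring then carries it up. It cannot close on a valve that stands across a divider
- pedal_pad (a point): top face of the yellow tread of the foot switch, on its centre line 85 mm from the hinge, the place to press; about 61 mm above the bench when up, 19 mm lower at the stop. The tread is 72 mm wide and 112 mm long, between low grey side walls
- pedal (a joint): angle of the foot switch's hinged tread, rad: 0 up, 0.22 fully down at its stop. It springs back; at pedal_pad it takes about 5 N to start and 13 N to reach the stop
- footswitch: grey industrial foot switch standing fixed on the bench in front of the fixture, 150 (x) x 90 (y) mm, 46 mm high at its rear; yellow hinged tread. Origin: centre of the underside; the hinge is at its +x end and the tread's free end points to -x
- tray_steel: stainless tray with two wire handles, fixed, 325 (x) x 176 (y) x 40 mm outside, walls and floor 4 mm, holding the valves to be inspected. Origin: centre of the underside
- tray_blue: blue plastic tray with a black mat, fixed, 325 (x) x 176 (y) x 40 mm outside, walls and floor 4 mm, empty at the start; for inspected valves. Origin: centre of the underside. It may stand on either side of the fixture, the steel tray on the other
- ring_gauge: bystander, not part of the job, to be left where it is: steel ring 48 mm across, 16 mm high
- oil_can: bystander, not part of the job, to be left where it is: small white jar with a red cap, 44 mm across, 70 mm high
- marker: bystander, not part of the job, to be left where it is: black marker pen 120 mm long, lying
- wrench: bystander, not part of the job, to be left where it is: spanner lying behind the fixture
- mug: bystander, not part of the job, to be left where it is: blue mug 90 mm high
- cleaner: bystander, not part of the job, to be left where it is: green bottle 160 mm high
- plug_box: bystander, not part of the job, to be left where it is: small open yellow box
Mind the look-alikes: they are no part of the job. What is shaped like the valve_b but pink is not meant. Leave any orange look-alike of the valve_c alone.

How it is judged:
On the way, in this order (a step that is already met when the one before it is completed fails the run):
1. every valve stands in a nest, lever still up (((x of valve_a in the frame of nest1 between -0.018 and 0.006 m and y of valve_a in the frame of nest1 between -0.008 and 0.008 m and z of valve_a in the frame of nest1 between -0.004 and 0.004 m and angle between the x axis of valve_a and the x axis of nest1, either way round below 0.2 rad) or (x of valve_a in the frame of nest2 between -0.018 and 0.006 m and y of valve_a in the frame of nest2 between -0.008 and 0.008 m and z of valve_a in the frame of nest2 between -0.004 and 0.004 m and angle between the x axis of valve_a and the x axis of nest2, either way round below 0.2 rad) or (x of valve_a in the frame of nest3 between -0.018 and 0.006 m and y of valve_a in the frame of nest3 between -0.008 and 0.008 m and z of valve_a in the frame of nest3 between -0.004 and 0.004 m and angle between the x axis of valve_a and the x axis of nest3, either way round below 0.2 rad)) and ((x of valve_b in the frame of nest1 between -0.018 and 0.006 m and y of valve_b in the frame of nest1 between -0.008 and 0.008 m and z of valve_b in the frame of nest1 between -0.004 and 0.004 m and angle between the x axis of valve_b and the x axis of nest1, either way round below 0.2 rad) or (x of valve_b in the frame of nest2 between -0.018 and 0.006 m and y of valve_b in the frame of nest2 between -0.008 and 0.008 m and z of valve_b in the frame of nest2 between -0.004 and 0.004 m and angle between the x axis of valve_b and the x axis of nest2, either way round below 0.2 rad) or (x of valve_b in the frame of nest3 between -0.018 and 0.006 m and y of valve_b in the frame of nest3 between -0.008 and 0.008 m and z of valve_b in the frame of nest3 between -0.004 and 0.004 m and angle between the x axis of valve_b and the x axis of nest3, either way round below 0.2 rad)) and ((x of valve_c in the frame of nest1 between -0.018 and 0.006 m and y of valve_c in the frame of nest1 between -0.008 and 0.008 m and z of valve_c in the frame of nest1 between -0.004 and 0.004 m and angle between the x axis of valve_c and the x axis of nest1, either way round below 0.2 rad) or (x of valve_c in the frame of nest2 between -0.018 and 0.006 m and y of valve_c in the frame of nest2 between -0.008 and 0.008 m and z of valve_c in the frame of nest2 between -0.004 and 0.004 m and angle between the x axis of valve_c and the x axis of nest2, either way round below 0.2 rad) or (x of valve_c in the frame of nest3 between -0.018 and 0.006 m and y of valve_c in the frame of nest3 between -0.008 and 0.008 m and z of valve_c in the frame of nest3 between -0.004 and 0.004 m and angle between the x axis of valve_c and the x axis of nest3, either way round below 0.2 rad)) and value of joint clamp_lever below 0.1 rad), for 0.2 s.
2. the clamp lever is latched down with every valve in its nest (((x of valve_a in the frame of nest1 between -0.018 and 0.006 m and y of valve_a in the frame of nest1 between -0.008 and 0.008 m and z of valve_a in the frame of nest1 between -0.004 and 0.004 m and angle between the x axis of valve_a and the x axis of nest1, either way round below 0.2 rad) or (x of valve_a in the frame of nest2 between -0.018 and 0.006 m and y of valve_a in the frame of nest2 between -0.008 and 0.008 m and z of valve_a in the frame of nest2 between -0.004 and 0.004 m and angle between the x axis of valve_a and the x axis of nest2, either way round below 0.2 rad) or (x of valve_a in the frame of nest3 between -0.018 and 0.006 m and y of valve_a in the frame of nest3 between -0.008 and 0.008 m and z of valve_a in the frame of nest3 between -0.004 and 0.004 m and angle between the x axis of valve_a and the x axis of nest3, either way round below 0.2 rad)) and ((x of valve_b in the frame of nest1 between -0.018 and 0.006 m and y of valve_b in the frame of nest1 between -0.008 and 0.008 m and z of valve_b in the frame of nest1 between -0.004 and 0.004 m and angle between the x axis of valve_b and the x axis of nest1, either way round below 0.2 rad) or (x of valve_b in the frame of nest2 between -0.018 and 0.006 m and y of valve_b in the frame of nest2 between -0.008 and 0.008 m and z of valve_b in the frame of nest2 between -0.004 and 0.004 m and angle between the x axis of valve_b and the x axis of nest2, either way round below 0.2 rad) or (x of valve_b in the frame of nest3 between -0.018 and 0.006 m and y of valve_b in the frame of nest3 between -0.008 and 0.008 m and z of valve_b in the frame of nest3 between -0.004 and 0.004 m and angle between the x axis of valve_b and the x axis of nest3, either way round below 0.2 rad)) and ((x of valve_c in the frame of nest1 between -0.018 and 0.006 m and y of valve_c in the frame of nest1 between -0.008 and 0.008 m and z of valve_c in the frame of nest1 between -0.004 and 0.004 m and angle between the x axis of valve_c and the x axis of nest1, either way round below 0.2 rad) or (x of valve_c in the frame of nest2 between -0.018 and 0.006 m and y of valve_c in the frame of nest2 between -0.008 and 0.008 m and z of valve_c in the frame of nest2 between -0.004 and 0.004 m and angle between the x axis of valve_c and the x axis of nest2, either way round below 0.2 rad) or (x of valve_c in the frame of nest3 between -0.018 and 0.006 m and y of valve_c in the frame of nest3 between -0.008 and 0.008 m and z of valve_c in the frame of nest3 between -0.004 and 0.004 m and angle between the x axis of valve_c and the x axis of nest3, either way round below 0.2 rad)) and value of joint clamp_lever above 0.75 rad), for 0.3 s.
3. the pedal is down at its stop while every valve is clamped (all of step 2 and value of joint pedal above 0.205 rad), for 0.2 s.
4. the pedal is up again and the clamp lever is raised (value of joint clamp_lever below 0.1 rad and value of joint pedal below 0.03 rad), for 0.2 s.
At the end, for the whole second after the job is handed in: Every valve stands upright (within 0.12 rad) and at rest on the floor of the blue tray (origin within 140 mm of the tray's centre along its x, 65 mm along its y, less than 12 mm above its underside), the clamp lever is up (below 0.10 rad) and the pedal is up (below 0.03 rad) (all of step 4 and x of valve_a in the frame of tray_blue between -0.14 and 0.14 m and y of valve_a in the frame of tray_blue between -0.065 and 0.065 m and z of valve_a in the frame of tray_blue between 0 and 0.012 m and angle between each of valve_a, valve_b, valve_c's own z axis and vertical below 0.12 rad and linear speed of each of valve_a, valve_b, valve_c below 0.03 m/s and x of valve_b in the frame of tray_blue between -0.14 and 0.14 m and y of valve_b in the frame of tray_blue between -0.065 and 0.065 m and z of valve_b in the frame of tray_blue between 0 and 0.012 m and x of valve_c in the frame of tray_blue between -0.14 and 0.14 m and y of valve_c in the frame of tray_blue between -0.065 and 0.065 m and z of valve_c in the frame of tray_blue between 0 and 0.012 m); the robot touches nothing.
It fails at once if a bystander is moved by more than 40 mm (distance of any of ring_gauge, oil_can, marker, wrench, mug, cleaner, plug_box from where it was at the start of the episode above 0.04 m).
Of valve_a, valve_b, valve_c only 2 to 3 are there at a start; the rules pass over those that are not, and their reading is None.
At some moment in a run one of valve_a, valve_b, valve_c may be knocked a few centimetres aside while the robot is not near it.
It also fails if it takes over 210 s, if anything falls off the work surface, if the arm or the gripper's body presses on something with over 40 N, if the wrist force passes 120 N, or if a joint passes its speed limit or range.

## Working session

There is one attempt and no reset: what is moved stays moved. The work goes in short steps, Python scripts to look and compute and a tool call to move; the robot and the scene stay as the last step left them, time stands still between calls to the robot, and variables do not carry over. Pictures are saved under pics/ and viewed, and the job is handed in when it is done.

Besides the shell and the picture viewer there is one more tool, called after "Call:" as name(argument=value, ...) on one line, values as JSON. move_arm: Moves the arm, as the interface text tells. Shift numbers are shares of 10 cm and turn numbers shares of 180 degrees, none past 1 either way. Its arguments: {"type":"object","properties":{"series":{"type":"array","items":{"type":"array","items":{"type":"number"}}},"squeeze":{"type":"number"}},"required":["series"]}

```bash
ls; mkdir -p pics; python3 - <<'E'
from plant import *
import cv2
print(read_state())
for n in ("side","top"):
    c=read_camera(n); cv2.imwrite(f"pics/{n}0.png",c["frame"][:,:,::-1]); print(n,c["K"],c["k1"],c["rvec"],c["tvec"])
E
```

```text
pics
{'t': 0.0, 'q': array([-1.40735576e+00,  1.31149982e-01,  1.48926430e+00,  5.15238035e-06,
        1.52300696e+00, -8.53763773e-02]), 'dq': array([-5.57173279e-05,  1.62692671e-04,  1.15229412e-03, -6.81458596e-04,
        4.90412403e-04, -7.83612557e-04]), 'joint_torque': array([ 1.19104334e-03, -5.59841073e+01, -4.91756558e+01,  7.70642096e-02,
        3.56850028e-02, -1.18199009e-04]), 'tool_pos': array([ 0.1476992 , -0.58095176,  0.21760236]), 'orientation': array([-3.11549882e+00, -3.89606171e-01,  1.03946859e-04]), 'force': array([0.47121271, 0.97970787, 0.41606841]), 'wrist_torque': array([-0.04993832, -0.05933188, -0.01095294]), 'opening': 0.09322814033616025}
side [[522.84147394   0.         324.08727936]
 [  0.         522.84147394 242.16602794]
 [  0.           0.           1.        ]] 0.00045003881258071717 [ 0.50787696 -2.63168666  1.31792812] [0.43173406 0.2210946  1.05612756]
top [[478.12901766   0.         321.12527491]
 [  0.         478.12901766 242.53340369]
 [  0.           0.           1.        ]] -0.11384884277938775 [ 2.14484115 -2.11754061  0.20160795] [-0.06112383  0.50030308  1.14488279]
```

View pics/side0.png

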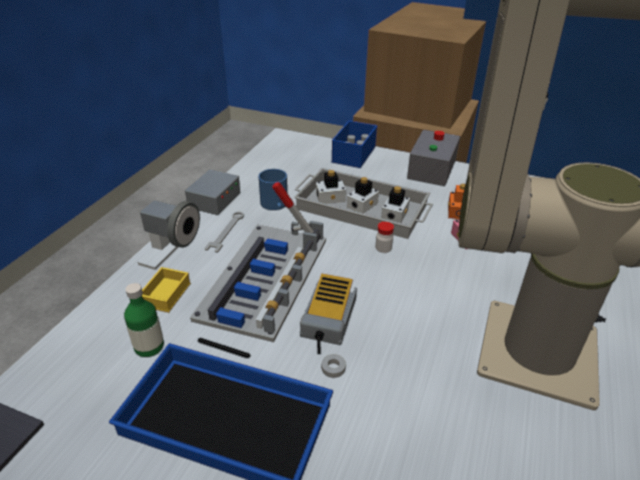

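View pics/top0.png

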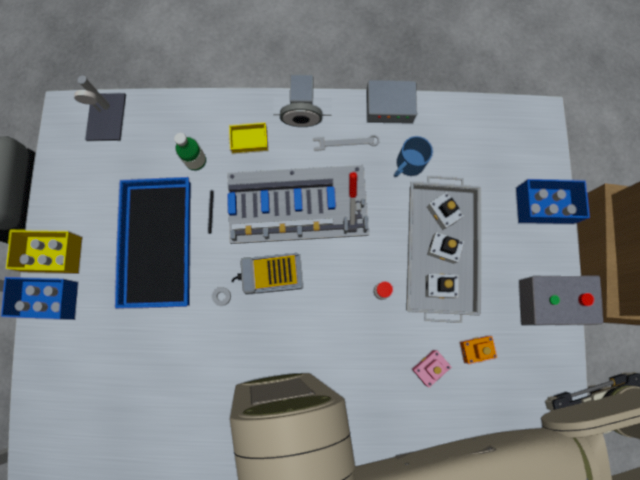

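```bash
cat > h.py <<'E'
from plant import *
import cv2, numpy as np
from scipy.spatial.transform import Rotation as R
def cam(n):
    c=read_camera(n); return c
def dist(c): return np.array([c["k1"],0,0,0,0.])
def proj(c,P):
    return cv2.projectPoints(np.atleast_2d(P).astype(float),np.array(c["rvec"],float),np.array(c["tvec"],float),c["K"],dist(c))[0].reshape(-1,2)
def ray(c,uv):
    p=cv2.undistortPoints(np.array(uv,float).reshape(-1,1,2),c["K"],dist(c)).reshape(-1,2)
    Rm=cv2.Rodrigues(np.array(c["rvec"],float))[0]; o=-Rm.T@np.array(c["tvec"],float).ravel()
    d=np.c_[p,np.ones(len(p))]@Rm
    return o,d
def onz(c,uv,z):
    o,d=ray(c,uv); z=np.broadcast_to(z,(len(d),))
    return o+d*((z-o[2])/d[:,2])[:,None]
def tri(c1,uv1,c2,uv2):
    o1,d1=ray(c1,[uv1]);o2,d2=ray(c2,[uv2]);d1=d1[0]/np.linalg.norm(d1);d2=d2[0]/np.linalg.norm(d2)
    A=np.c_[d1,-d2];s=np.linalg.lstsq(A,o2-o1,rcond=None)[0]
    p=o1+s[0]*d1;q=o2+s[1]*d2
    return (p+q)/2,np.linalg.norm(p-q)
def crop(c,x0,y0,x1,y1,s,name):
    im=cv2.resize(c["frame"][y0:y1,x0:x1,::-1],None,fx=s,fy=s,interpolation=cv2.INTER_CUBIC)
    for x in range((x0//20+1)*20,x1,20): cv2.putText(im,str(x),((x-x0)*s,8),0,.35,(0,255,255),1);cv2.line(im,((x-x0)*s,9),((x-x0)*s,14),(0,255,255),1)
    for y in range((y0//20+1)*20,y1,20): cv2.putText(im,str(y),(0,(y-y0)*s),0,.35,(0,255,255),1)
    cv2.imwrite("pics/"+name,im)
E
python3 - <<'E'
from h import *
import pickle
t=cam("top");s=cam("side");pickle.dump((t,s),open("c0.pkl","wb"))
crop(t,400,170,490,325,3,"t1.png")
crop(t,210,155,390,305,4,"t2.png")
crop(s,290,160,440,240,5,"s1.png")
crop(s,190,170,360,350,3,"s2.png")
E
```

```text
(no output)
```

View pics/t1.png

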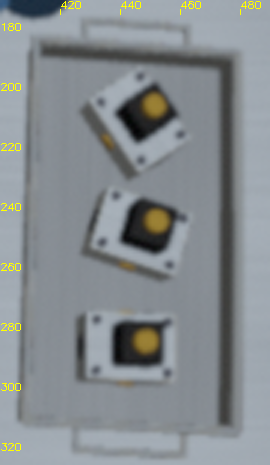

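View pics/t2.png

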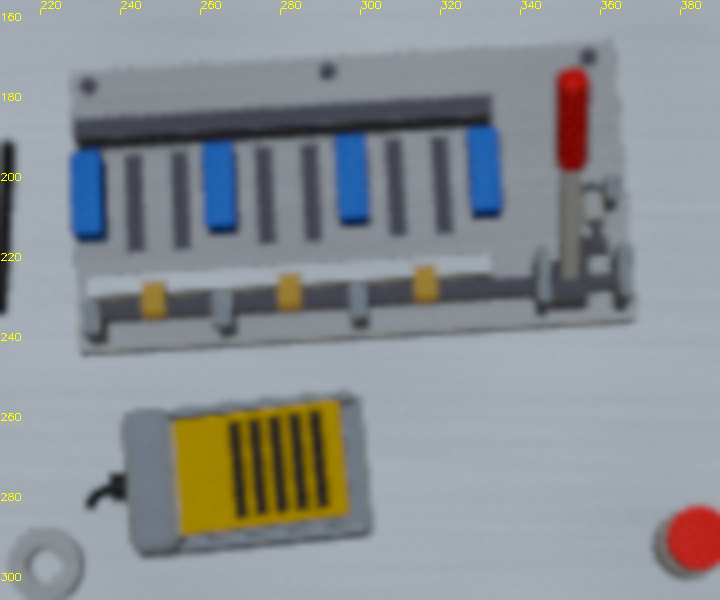

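View pics/s1.png

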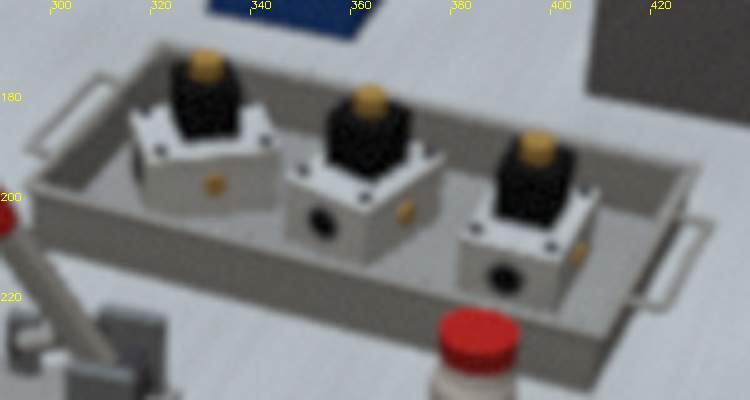

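View pics/s2.png

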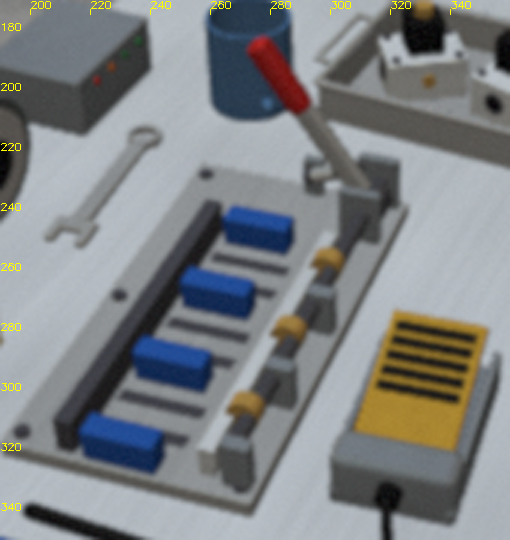

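```bash
cat > m.py <<'E'
from h import *
import pickle
from scipy.optimize import least_squares
t,s=pickle.load(open("c0.pkl","rb"))
T=lambda x,y:(400+x/3,170+y/3)
T2=lambda x,y:(210+x/4,155+y/4)
S=lambda x,y:(290+x/5,160+y/5)
S2=lambda x,y:(190+x/3,170+y/3)
print("nuts")
for a,b in [((153,105),(206,53)),((156,221),(370,90)),((146,341),(537,133))]:
    print(tri(t,T(*a),s,S(*b)))
def fit(model,obs,x0):
    f=lambda p:np.concatenate([(proj(c,model(p,P))-np.array(uv)).ravel() for c,P,uv in obs])
    r=least_squares(f,x0,loss='soft_l1');return r.x,r.fun.reshape(-1,2)
def pl(p,P):
    P=np.array(P,float);c,s_=np.cos(p[2]),np.sin(p[2])
    return np.c_[p[0]+c*P[:,0]-s_*P[:,1],p[1]+s_*P[:,0]+c*P[:,1],P[:,2]+(p[3] if len(p)>3 else 0)]
# fixture corners z=15
C=[(95,180,15),(95,-180,15),(-95,-180,15),(-95,180,15)]
C=np.array(C)/1000
fx,r=fit(pl,[(t,C,[T2(70,73),T2(610,42),T2(636,320),T2(83,354)])],[.6,0,0]);print("fix top",fx,np.degrees(fx[2]),r.round(1).tolist())
fx2,r=fit(pl,[(t,C,[T2(70,73),T2(610,42),T2(636,320),T2(83,354)]),(s,C[[0,3]],[S2(10,455),S2(250,510)]),(s,C[[1]],[S2(200,165)])],[*fx,0]);print("fix both",fx2,r.round(1).tolist())
# valves
def vt(c4): return [T(*q) for q in c4]
B=np.array([(38,28,42),(38,-28,42),(-38,-28,42),(-38,28,42)])/1000
data={ 'v1':([(142,66),(190,136),(134,177),(82,109)],.55),
 'v2':([(110,187),(189,216),(171,278),(85,253)],.25),
 'v3':([(79,314),(177,314),(176,383),(79,382)],0)}
for k,(c4,y) in data.items():
    w=onz(t,vt(c4),.046)[:,:2]
    e=np.linalg.norm(np.roll(w,-1,0)-w,axis=1); ctr=w.mean(0)
    print(k,w.round(4).tolist(),e.round(4),ctr)
# lever grip triangulate: ends
print("lever tip",tri(t,T2(572,75),s,S2(260,45)))
print("grip root",tri(t,T2(573,168),s,S2(297,105)))
E
python3 m.py
```

```text
nuts
(array([ 0.5896803 , -0.37068305,  0.09652012]), np.float64(0.0006122739780107187))
(array([ 0.49405401, -0.36976514,  0.09493272]), np.float64(0.0009373174981655721))
(array([ 0.39748553, -0.35774589,  0.09686837]), np.float64(0.0015557514436169765))
fix top [0.60831861 0.00796478 0.07708634] 4.416721701933943 [[-0.2, -0.1], [0.9, -0.6], [0.5, 0.2], [-1.5, 0.4]]
fix both [ 0.61023142  0.00786848  0.07928379 -0.00713644] [[0.2, 0.2], [0.6, -0.6], [0.3, -0.2], [-0.9, 0.3], [-3.0, -1.6], [1.2, 0.5], [0.2, 1.4]]
v1 [[0.6373, -0.3773], [0.5764, -0.4164], [0.54, -0.3665], [0.5983, -0.3239]] [0.0724 0.0617 0.0722 0.0661] [ 0.58798607 -0.37102428]
v2 [[0.5311, -0.3457], [0.5072, -0.4125], [0.4544, -0.395], [0.4747, -0.3228]] [0.0709 0.0556 0.075  0.0609] [ 0.49184561 -0.36899306]
v3 [[0.4236, -0.3164], [0.4243, -0.399], [0.3671, -0.3962], [0.3675, -0.3151]] [0.0826 0.0573 0.0811 0.0561] [ 0.39562639 -0.35670166]
lever tip (array([ 0.6365072 , -0.12489262,  0.17503918]), np.float64(0.0028749254180103503))
grip root (array([ 0.60154255, -0.1277668 ,  0.12448933]), np.float64(0.008547261236055217))
```

```bash
cat > ov.py <<'E'
from m import *
def box(x0,x1,y0,y1,z0,z1):
    return np.array([(x,y,z) for z in (z0,z1) for x,y in ((x0,y0),(x1,y0),(x1,y1),(x0,y1))])/1000
ED=[(4,5),(5,6),(6,7),(7,4),(0,1),(1,2),(2,3),(3,0),(0,4),(1,5),(2,6),(3,7)]
def draw(im,c,x0,y0,sc,pts,col,full=False):
    p=(proj(c,pts)+.5-[x0,y0])*sc
    for a,b in ED[:12 if full else 4]: cv2.line(im,tuple(int(v) for v in p[a]),tuple(int(v) for v in p[b]),col,1)
def base(c,x0,y0,x1,y1,sc): return cv2.resize(c["frame"][y0:y1,x0:x1,::-1],None,fx=sc,fy=sc,interpolation=cv2.INTER_CUBIC).copy()
E
cat > ov1.py <<'E'
from ov import *
import sys
V={'v1':(.5888,-.3708,np.radians(35.3),.004),'v2':(.493,-.3694,np.radians(71),.004),'v3':(.3966,-.3572,np.radians(90.5),.004)}
ims=[]
for c,x0,y0,x1,y1,sc,n in ((t,410,180,475,310,4,"o1.png"),(s,305,160,425,230,6,"o2.png")):
    im=base(c,x0,y0,x1,y1,sc)
    for v in V.values():
        draw(im,c,x0,y0,sc,pl(v,box(-38,38,-28,28,0,42)),(0,0,255),n=="o2.png"); draw(im,c,x0,y0,sc,pl(v,box(-18,18,-18,18,42,78)),(0,255,0))
    cv2.imwrite("pics/"+n,im)
F=(fx[0],fx[1],fx[2],0)
n2=(float(sys.argv[1]),float(sys.argv[2]))
for c,x0,y0,x1,y1,sc,n in ((t,220,155,375,250,5,"o3.png"),(s,185,210,335,350,4,"o4.png")):
    im=base(c,x0,y0,x1,y1,sc)
    draw(im,c,x0,y0,sc,pl(F,box(-95,95,-180,180,0,15)),(0,0,255))
    for k in (85,0,-85):
        draw(im,c,x0,y0,sc,pl(F,box(n2[0]-52,n2[0]+38.5,n2[1]+k-32,n2[1]+k+32,15,43)),(0,255,0))
    cv2.imwrite("pics/"+n,im)
E
python3 ov1.py 0 39 >/dev/null
```

```text
(no output)
```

View pics/o1.png

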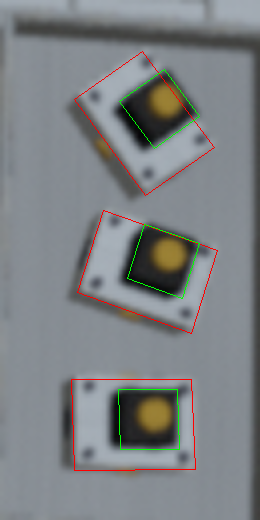

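View pics/o2.png

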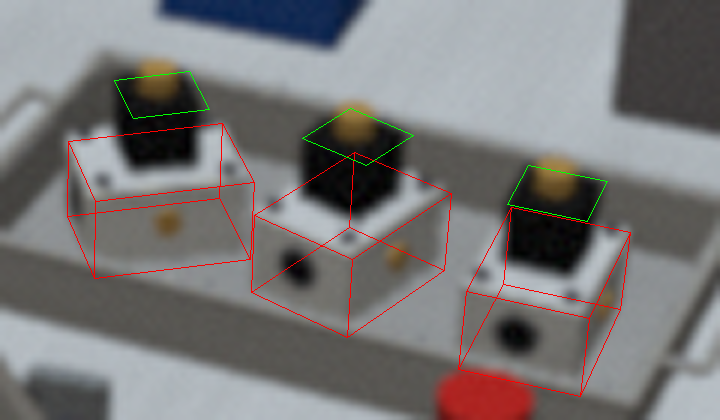

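View pics/o3.png

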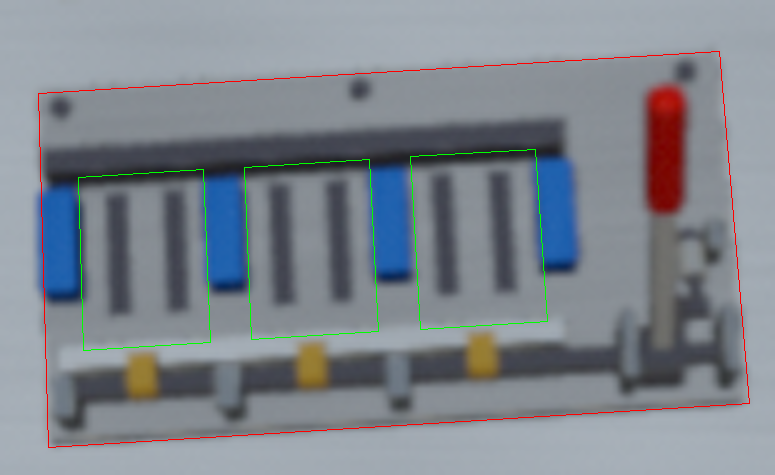

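View pics/o4.png

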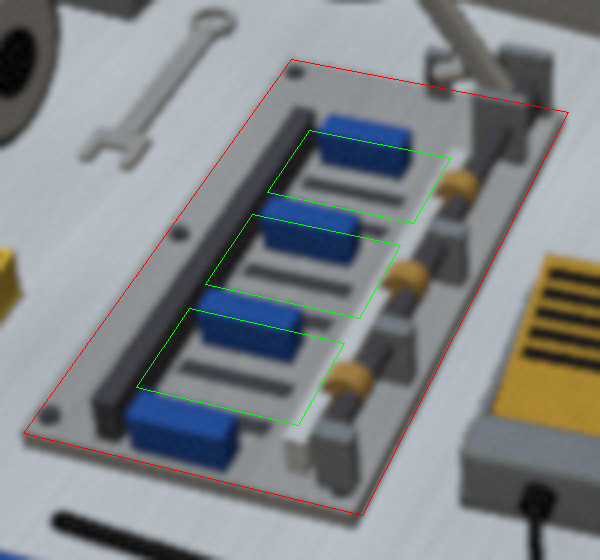

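```bash
cat > ef.py <<'E'
from h import *
from scipy.optimize import minimize
from scipy.ndimage import map_coordinates
def pl(p,P):
    P=np.array(P,float);c,s_=np.cos(p[2]),np.sin(p[2])
    return np.c_[p[0]+c*P[:,0]-s_*P[:,1],p[1]+s_*P[:,0]+c*P[:,1],P[:,2]+p[3]]
def rect(x0,x1,y0,y1,z):
    q=np.array([(x0,y0,z),(x1,y0,z),(x1,y1,z),(x0,y1,z)])/1000.;return [(q[i],q[(i+1)%4]) for i in range(4)]
def grads(c,sig):
    im=cv2.GaussianBlur(c["frame"].astype(np.float32),(0,0),sig)
    return np.stack([cv2.Sobel(im,cv2.CV_32F,1,0),cv2.Sobel(im,cv2.CV_32F,0,1)],-1)/8  # h,w,3,2
def score(p,segs,cs,G):
    tot=0
    for c,g in zip(cs,G):
        for a,b in segs:
            q=proj(c,pl(p,np.linspace(a,b,22)[1:-1]))
            d=q[-1]-q[0];n=np.array([-d[1],d[0]])/np.linalg.norm(d)
            v=[sum(map_coordinates(g[:,:,k,j],[q[:,1],q[:,0]],order=1)*n[j] for j in (0,1)) for k in range(3)]
            tot+=np.minimum(np.linalg.norm(v,axis=0),25).mean()
    return tot
VS=rect(-38,38,-28,28,42)+rect(-18,18,-18,18,78)+rect(-18,18,-18,18,42)
def fitpose(cs,segs,p0,free=(1,1,1,0),step=(.004,.004,.05,.004)):
    p=np.array(p0,float);idx=[i for i in range(4) if free[i]]
    for sig in (1.5,0.8):
        G=[grads(c,sig) for c in cs]
        def f(x):
            q=p.copy();q[idx]=x;return -score(q,segs,cs,G)
        best=None
        for k in range(5):
            rng=np.random.default_rng(k);sx=np.array([[p[i]]*(len(idx)+1) for i in idx]).T
            for j,i in enumerate(idx): sx[j+1,j]+=step[i]*rng.choice([-1,1])
            r=minimize(f,p[idx],method='Nelder-Mead',options=dict(initial_simplex=sx,xatol=1e-4,fatol=1e-3))
            if best is None or r.fun<best.fun: best=r
        p[idx]=best.x
    return p,-best.fun
E
cat > f1.py <<'E'
from ef import *
import pickle
t,s=pickle.load(open("c0.pkl","rb"))
V={'v1':(.589,-.370,np.radians(35.3),.004),'v2':(.494,-.3690,np.radians(71),.004),'v3':(.3976,-.3572,np.radians(90.5),.004)}
for k,v in V.items():
    for nm,cs,fr in (("top",[t],(1,1,1,0)),("side",[s],(1,1,1,0)),("both",[t,s],(1,1,1,1))):
        p,sc=fitpose(cs,VS,v,fr);print(k,nm,p.round(4),round(np.degrees(p[2]),1),round(sc,1))
FS=rect(-95,95,-180,180,15)
for nm,cs,fr in (("top",[t],(1,1,1,0)),("side",[s],(1,1,1,0)),("both",[t,s],(1,1,1,1))):
    p,sc=fitpose(cs,FS,(.6095,.009,.077,0),fr,(.004,.004,.02,.004));print("fix",nm,p.round(4),np.degrees(p[2]).round(1),round(sc,1))
E
python3 f1.py
```

```text
v1 top [ 0.593  -0.3733  0.5528  0.004 ] 31.7 229.3
v1 side [ 0.5941 -0.3751  0.5114  0.004 ] 29.3 235.4
v1 both [ 0.5932 -0.373   0.5187  0.0054] 29.7 463.8
v2 top [ 0.4941 -0.3696  1.2746  0.004 ] 73.0 258.3
v2 side [ 0.4992 -0.3731  1.352   0.004 ] 77.5 196.4
v2 both [ 0.4938 -0.3693  1.2746  0.0054] 73.0 454.3
v3 top [ 0.3989 -0.3566  1.4863  0.004 ] 85.2 237.8
v3 side [ 0.3977 -0.3595  1.5768  0.004 ] 90.3 221.1
v3 both [ 0.3984 -0.3601  1.5473  0.0033] 88.7 451.5
fix top [0.6079 0.009  0.0747 0.    ] 4.3 77.3
fix side [0.6086 0.014  0.073  0.    ] 4.2 79.7
fix both [0.608  0.0092 0.0735 0.0008] 4.2 155.7
```

```bash
cat > show.py <<'E'
from ef import *
def show(c,win,sc,items,name):
    x0,y0,x1,y1=win
    im=cv2.resize(c["frame"][y0:y1,x0:x1,::-1],None,fx=sc,fy=sc,interpolation=cv2.INTER_CUBIC)
    for p,segs,col in items:
        for a,b in segs:
            q=(proj(c,pl(p,np.array([a,b])))+.5-[x0,y0])*sc
            cv2.line(im,tuple(int(round(v)) for v in q[0]),tuple(int(round(v)) for v in q[1]),col,1)
    cv2.imwrite("pics/"+name,im)
E
python3 - <<'E'
from show import *
import pickle
t,s=pickle.load(open("c0.pkl","rb"))
V=[(.5932,-.373,.5187,.004),(.4938,-.3693,1.2746,.004),(.3984,-.3590,1.5473,.004)]
segs=VS
it=[(v,VS,(0,0,255)) for v in V]
show(t,(415,185,470,305),5,it,"p1.png");show(s,(310,160,420,230),7,it,"p2.png")
E
```

```text
(no output)
```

View pics/p1.png

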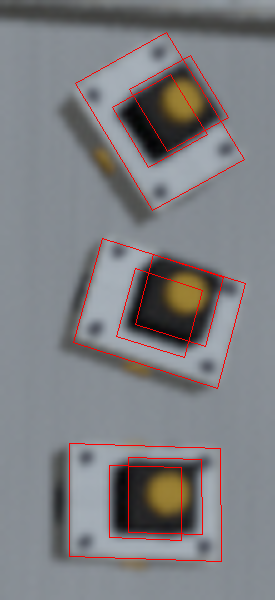

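View pics/p2.png

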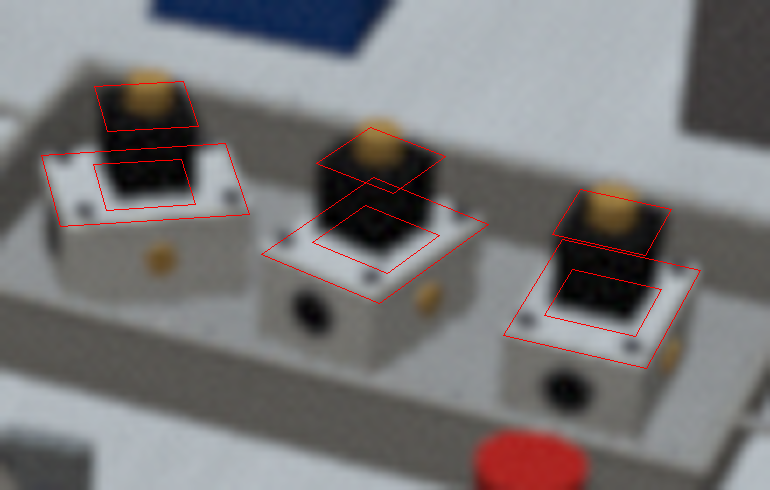

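```bash
cat > f2.py <<'E'
from show import *
import pickle
t,s=pickle.load(open("c0.pkl","rb"))
F=(.608,.0092,.0735,0)
L=lambda *a:[(np.array(a[:3])/1000.,np.array(a[3:])/1000.)]
segs=[]
for k in (85,0,-85):
    for y in (32,-32): segs+=L(-15,k+y,43,25,k+y,43)
segs+=L(38.5,115,45,38.5,-115,45)
bar=L(-52,115,43,-52,-115,43)
best={}
for nm,cs in (("top",[t]),("side",[s]),("both",[t,s])):
  for n,sg in (("nofence",segs[:6]),("all",segs+bar)):
    p,sc=fitpose(cs,sg,(.608-.039*.0734,.0092+.039,.0735,0),(1,1,1,0),(.003,.003,.02,0))
    d=p[:2]-F[:2];c,q=np.cos(F[2]),np.sin(F[2]);print(nm,n,p.round(4),"in fixture",(d[0]*c+d[1]*q).round(4),(-d[0]*q+d[1]*c).round(4),sc)
it=[(p,segs+bar,(0,255,0)),(F,rect(-95,95,-180,180,15),(0,0,255))]
show(t,(220,155,375,250),5,it,"p3.png");show(s,(185,210,335,350),4,it,"p4.png")
E
python3 f2.py
```

```text
top nofence [0.6027 0.0475 0.0573 0.    ] in fixture -0.0025 0.0386 150.0
top all [0.5978 0.0476 0.0775 0.    ] in fixture -0.0073 0.039 199.90291657221994
side nofence [0.6038 0.0478 0.0795 0.    ] in fixture -0.0013 0.0388 144.55923637691996
side all [0.598  0.0472 0.0777 0.    ] in fixture -0.0071 0.0387 187.8858757712375
both nofence [0.6039 0.0478 0.0795 0.    ] in fixture -0.0013 0.0388 294.5591222240217
both all [0.598  0.0473 0.0775 0.    ] in fixture -0.0071 0.0387 387.7095362247232
```

View pics/p3.png

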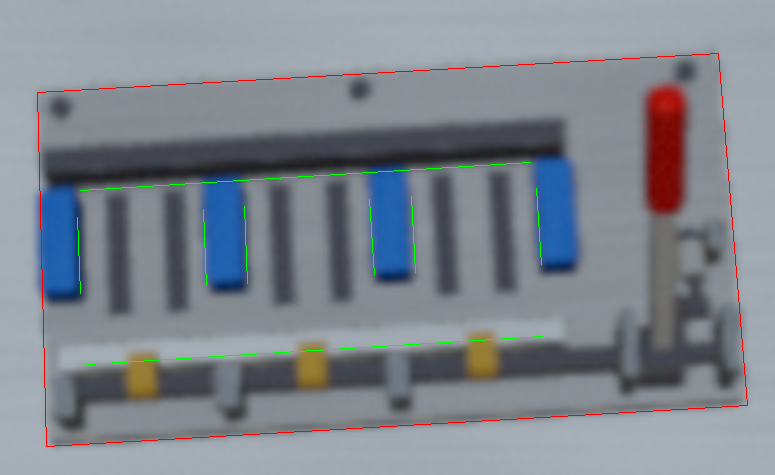

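View pics/p4.png

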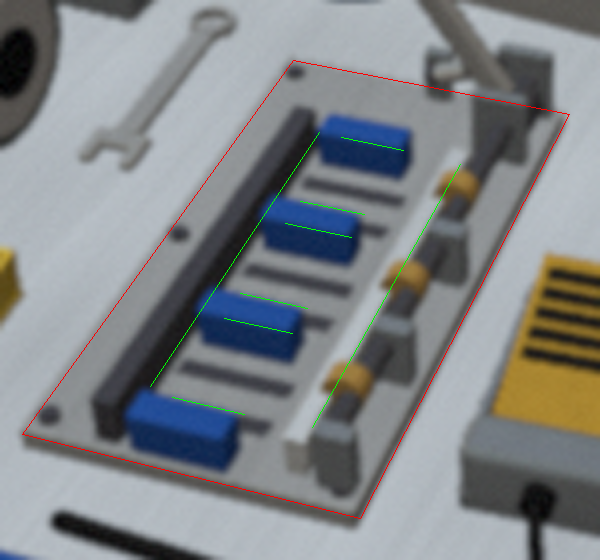

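```bash
python3 - <<'E'
from h import *
import pickle
t,s=pickle.load(open("c0.pkl","rb"))
print("cam",ray(t,[(1,1)])[0],ray(s,[(1,1)])[0])
T2=lambda x,y:(210+x/4-.5,155+y/4-.5)
S2=lambda x,y:(185+x/4-.5,210+y/4-.5)
F=(.608,.0092,.0755)
def inf(P):
    d=P[:,:2]-F[:2];c,q=np.cos(F[2]),np.sin(F[2]);return np.c_[d[:,0]*c+d[:,1]*q,-d[:,0]*q+d[:,1]*c]*1000
print("fence top",inf(onz(t,[T2(80,137),T2(490,113)],.045)).round(1))
print("fence side",inf(onz(s,[S2(122,408),S2(315,117)],.045)).round(1))
print("bar top",inf(onz(t,[T2(90,280),T2(490,255)],.043)).round(1))
print("bar side",inf(onz(s,[S2(290,437),S2(453,152)],.043)).round(1))
print("div top",inf(onz(t,[T2(88,152),T2(220,142),T2(352,134),T2(483,127),T2(90,235),T2(222,226),T2(354,219),T2(487,210)],.043)).round(1))
print("lever",inf(onz(t,[T2(571,72),T2(571,120),T2(572,165)],[.185,.148,.12])).round(1))
# pedal
print("tread",onz(t,[T2(173,418),T2(338,400),T2(350,514),T2(180,536)],.055).round(4))
print("body",onz(t,[T2(122,415),T2(355,393),T2(371,530),T2(137,556)],[.046,.02,.02,.046]).round(4))
E
```

```text
cam [ 0.2880659  -0.04561679  1.21644278] [0.15149726 0.8238186  0.8056389 ]
fence top [[ 42.3 168.9]
 [ 41.7 -93.2]]
fence side [[ 37.6 172.7]
 [ 39.7 -90. ]]
bar top [[-51.1 165.3]
 [-50.7 -87. ]]
bar side [[-51.4 163.7]
 [-50.9 -85.6]]
div top [[ 32.6 164.3]
 [ 33.8  79.8]
 [ 33.8  -4.5]
 [ 33.3 -88.3]
 [-22.  164.5]
 [-21.4  80.7]
 [-22.1  -2.8]
 [-21.4 -87.1]]
lever [[  19.6 -133.1]
 [   2.6 -134.6]
 [ -16.7 -135.7]]
tread [[0.4559 0.1128 0.055 ]
 [0.4685 0.0117 0.055 ]
 [0.3984 0.0029 0.055 ]
 [0.3835 0.106  0.055 ]]
body [[ 0.4586  0.1458  0.046 ]
 [ 0.4786  0.0027  0.02  ]
 [ 0.3919 -0.009   0.02  ]
 [ 0.3716  0.1331  0.046 ]]
```

```bash
cat > go.py <<'E'
import sys
from h import *
def st():
    s=read_state();r=R.from_rotvec(s["orientation"]);return s,r
def row(x,y,z,th):
    s,r=st();tx=np.radians(th);d=np.array([x,y,z])-s["tool_pos"]
    tgt=R.from_euler('z',tx)*R.from_euler('x',np.pi)
    sh=r.inv().apply(d)*10;tu=(r.inv()*tgt).as_rotvec()/np.pi
    th0=np.degrees(np.arctan2(*r.apply([1,0,0])[[1,0]]))
    print("t",round(s["t"],2),"pos",s["tool_pos"].round(4),"th",th0.round(2),"open",round(s["opening"],4),"F",s["force"].round(1))
    print("shift",sh.round(3),"turn",tu.round(4),"calls",np.ceil(np.abs(sh).max()))
if __name__=="__main__": row(*map(float,sys.argv[1:5]))
E
python3 go.py .592 -.3725 .2 32
```

```text
t 0.2 pos [ 0.1477 -0.5812  0.218 ] th 14.26 open 0.093 F [-0.8  0.3 -0.3]
shift [ 4.82  -0.928  0.181] turn [-0.0004 -0.0001 -0.0986] calls 5.0
```

Call:
move_arm(series=[[0.5,-0.1,0,0,0,0,0.3],[1,-0.2,0,0,0,0,0.3]])

```text
t: 0.4
tool_pos: [0.2378, -0.5382, 0.2182]
orientation: [-3.118, -0.384, 0.0]
force: [0.5, -0.6, 0.3]
opening: 0.0816
```

Call:
move_arm(series=[[0.5,-0.1,0,0,0,0,0.3],[1,-0.2,0,0,0,0,0.3]])

```text
t: 0.6
tool_pos: [0.3295, -0.4941, 0.2185]
orientation: [-3.117, -0.389, 0.0]
force: [0.4, -0.8, 0.2]
opening: 0.0658
```

Call:
move_arm(series=[[0.5,-0.1,0,0,0,0,0.3],[1,-0.2,0,0,0,0,0.3]])

```text
t: 0.8
tool_pos: [0.42, -0.4508, 0.2185]
orientation: [-3.117, -0.39, 0.0]
force: [-0.2, -0.7, 0.0]
opening: 0.0605
```

Call:
move_arm(series=[[0.5,-0.1,0,0,0,0,0.3],[1,-0.2,0,0,0,0,0.3],[1,-0.2,0,0,0,0,0.3]])

```text
t: 1.1
tool_pos: [0.5151, -0.404, 0.2179]
orientation: [-3.115, -0.398, -0.002]
force: [-0.3, 0.8, -0.3]
opening: 0.0607
```

```bash
python3 go.py .592 -.3725 .15 32
```

```text
t 1.1 pos [ 0.5151 -0.404   0.2179] th 14.58 open 0.0607 F [-0.3  0.8 -0.3]
shift [ 0.822 -0.11   0.68 ] turn [-0.0004 -0.0006 -0.0968] calls 1.0
```

Call:
move_arm(series=[[0.4,-0.05,0,0,0,-0.05,0.3],[0.82,-0.11,0.68,0,0,-0.097,0.3],[0.82,-0.11,0.68,0,0,-0.097,0.3],[0.82,-0.11,0.68,0,0,-0.097,0.3]])

```text
t: 1.5
tool_pos: [0.5857, -0.3741, 0.1442]
orientation: [-3.014, -0.859, 0.009]
force: [0.0, 0.6, -0.1]
opening: 0.0604
```

```bash
python3 - <<'E'
from h import *
t=cam("top");s=cam("side")
crop(t,390,150,500,330,3,"a1.png");crop(s,290,120,440,240,5,"a2.png")
E
python3 go.py .592 -.3725 .05 32
```

```text
t 1.6 pos [ 0.5863 -0.3772  0.1501] th 31.69 open 0.0605 F [0.3 0.5 0.7]
shift [ 0.074 -0.008  1.001] turn [-0.0006  0.0004 -0.0017] calls 2.0
```

View pics/a1.png

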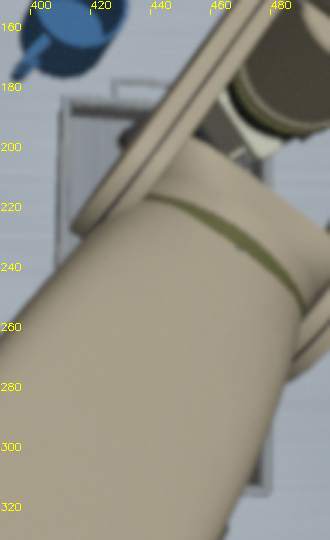

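View pics/a2.png

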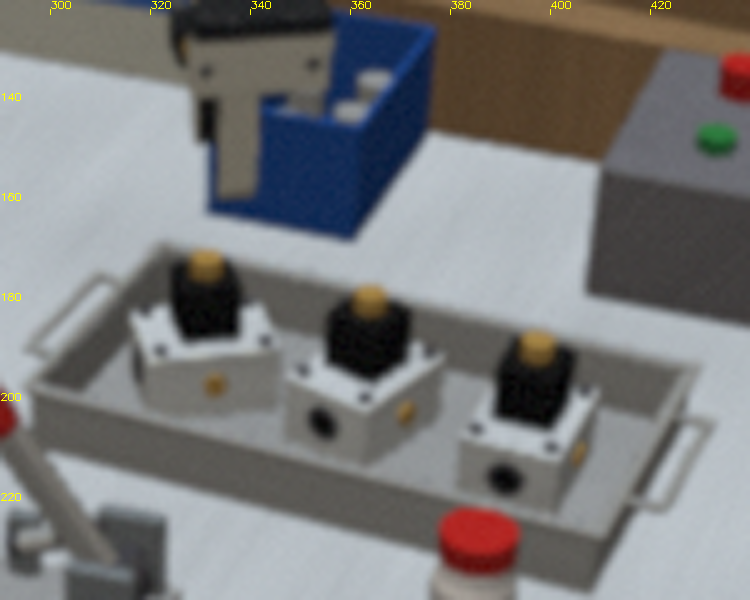

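Call:
move_arm(series=[[0.07,-0.01,0.35,0,0,0,0.3],[0.07,-0.01,0.7,0,0,0,0.3],[0.07,-0.01,1,0,0,0,0.3],[0.07,-0.01,1,0,0,0,0.3],[0.07,-0.01,1,0,0,0,0.3]])

```text
t: 2.1
tool_pos: [0.5926, -0.3741, 0.053]
orientation: [3.021, 0.856, 0.002]
force: [0.6, -0.8, 0.7]
opening: 0.0605
```

```bash
python3 - <<'E'
from h import *
s=cam("side")
crop(s,290,120,440,240,5,"a3.png")
E
python3 go.py .592 -.3725 .05 32
```

```text
t 2.15 pos [ 0.5935 -0.3745  0.0542] th 31.65 open 0.0605 F [ 0.6 -0.3  1. ]
shift [-0.002 -0.025  0.042] turn [ 0.0012 -0.0004 -0.0019] calls 1.0
```

View pics/a3.png

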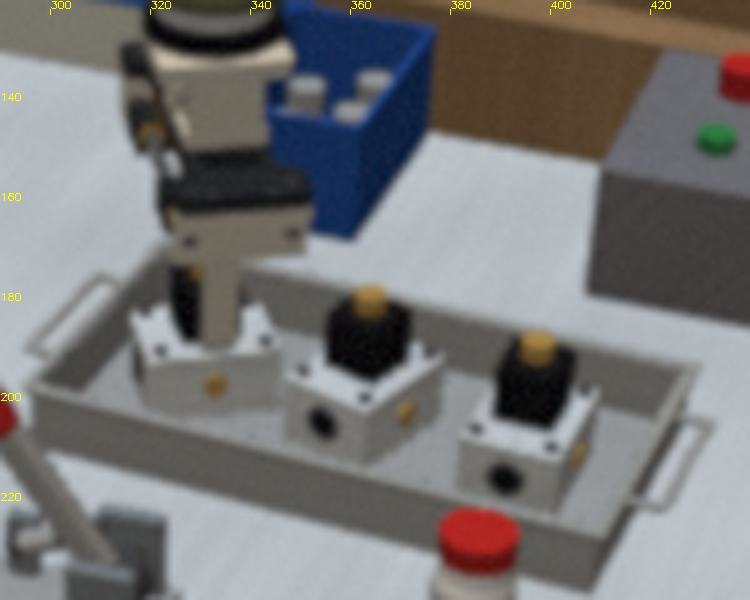

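```bash
python3 - <<'E'
from h import *
import pickle
t,s=pickle.load(open("c0.pkl","rb"))
th=np.radians(31.7);ty=np.array([np.sin(th),-np.cos(th),0])
c=np.array([.5935,-.3745,.054])
f=lambda P:((proj(s,P)[0]+.5-[290,120])*5).round(0)
tx=np.array([np.cos(th),np.sin(th),0])
for a in (-.0075,.0075): print("near finger tip edge",f(c-ty*.0305+a*tx),f(c-ty*.048+a*tx))
print("nut top at tcp",f([c[0],c[1],.092]))
E
```

```text
near finger tip edge [227. 344.] [233. 361.]
near finger tip edge [200. 347.] [206. 363.]
nut top at tcp [205. 258.]
```

Call:
move_arm(series=[[0,0,0.04,0,0,0,0.3],[0,0,0.04,0,0,0,-1],[0,0,0.04,0,0,0,-1],[0,0,0.04,0,0,0,-1],[0,0,0.04,0,0,0,-1],[0,0,0.04,0,0,0,-1],[0,0,0.04,0,0,0,-1]], squeeze=30)

```text
t: 2.85
tool_pos: [0.5929, -0.3729, 0.0471]
orientation: [3.021, 0.858, 0.001]
force: [0.2, -0.2, 2.2]
opening: 0.0359
```

```bash
python3 go.py .592 -.3725 .25 32
```

```text
t 2.85 pos [ 0.5929 -0.3729  0.0471] th 31.72 open 0.0359 F [ 0.2 -0.2  2.2]
shift [-0.005 -0.006 -2.029] turn [ 0.0002 -0.0001 -0.0016] calls 3.0
```

Call:
move_arm(series=[[0,0,-0.3,0,0,0,-1],[0,0,-0.7,0,0,0,-1],[0,0,-1,0,0,0,-1]])

```text
t: 3.15
tool_pos: [0.5923, -0.3724, 0.1475]
orientation: [-3.021, -0.858, 0.001]
force: [0.7, -0.4, -2.9]
opening: 0.0356
```

Call:
move_arm(series=[[0,0,-0.5,0,0,0,-1],[0,0,-1,0,0,0,-1],[0,0,-1,0,0,0.05,-1],[0,0,-1,0,0,0.1,-1],[0,0,-1,0,0,0.15,-1],[0,0,-1,0,0,0.152,-1]])

```text
t: 3.75
tool_pos: [0.5921, -0.3723, 0.2454]
orientation: [-3.138, -0.114, 0.003]
force: [0.1, 0.5, -3.9]
opening: 0.0359
```

```bash
python3 go.py .5927 .1322 .25 4.3; python3 - <<'E'
from h import *
s=cam("side"); crop(s,190,60,440,240,3,"a4.png")
E
```

```text
t 3.75 pos [ 0.5921 -0.3723  0.2454] th 4.17 open 0.0359 F [ 0.1  0.5 -3.9]
shift [ 0.372 -5.031 -0.04 ] turn [-0.0005  0.0005 -0.0007] calls 6.0
```

View pics/a4.png

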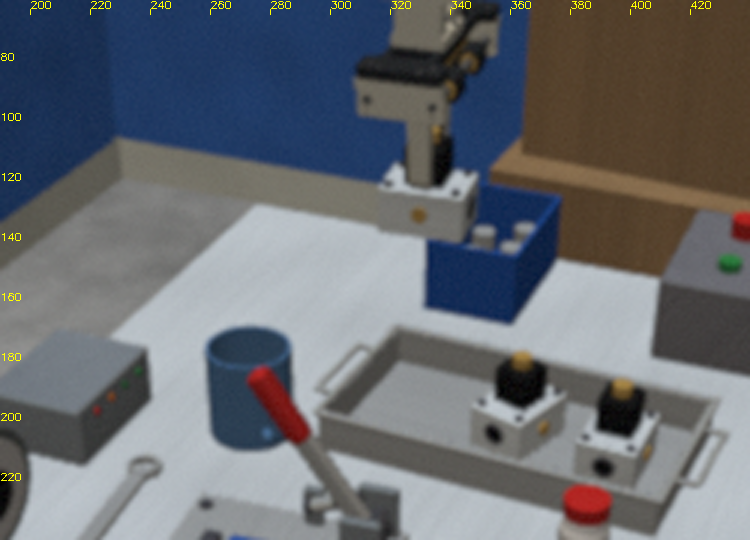

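Call:
move_arm(series=[[0,-0.4,-0.1,0,0,0,-1],[0,-0.8,-0.1,0,0,0,-1],[0,-1,-0.1,0,0,0,-1]])

```text
t: 4.1
tool_pos: [0.5849, -0.2701, 0.2565]
orientation: [-3.138, -0.128, 0.0]
force: [0.5, 0.3, -2.9]
opening: 0.036
```

Call:
move_arm(series=[[0.1,-0.5,0,0,0,0,-1],[0.1,-1,0,0,0,0,-1]])

```text
t: 4.3
tool_pos: [0.5873, -0.1722, 0.2559]
orientation: [-3.139, -0.124, 0.001]
force: [1.4, 0.5, -3.8]
opening: 0.0359
```

Call:
move_arm(series=[[0.1,-0.5,0,0,0,0,-1],[0.1,-1,0,0,0,0,-1]])

```text
t: 4.5
tool_pos: [0.5898, -0.072, 0.2561]
orientation: [-3.139, -0.126, 0.0]
force: [0.5, 0.4, -3.6]
opening: 0.0362
```

Call:
move_arm(series=[[0.1,-0.5,0,0,0,0,-1],[0.1,-1,0,0,0,0,-1]])

```text
t: 4.7
tool_pos: [0.5922, 0.0276, 0.2562]
orientation: [-3.139, -0.126, 0.0]
force: [0.8, -0.1, -3.5]
opening: 0.0355
```

Call:
move_arm(series=[[0.1,-0.5,0,0,0,0,-1],[0.1,-0.9,0,0,0,0,-1],[0.1,-1,0,0,0,0,-1],[0.1,-1,0,0,0,0,-1],[0.1,-1,0,0,0,0,-1]])

```text
t: 5.2
tool_pos: [0.5946, 0.1252, 0.2563]
orientation: [3.138, 0.122, -0.001]
force: [0.1, -0.6, -3.2]
opening: 0.0361
```

```bash
python3 go.py .5927 .1322 .16 4.3
```

```text
t 5.2 pos [0.5946 0.1252 0.2563] th 4.46 open 0.0361 F [ 0.1 -0.6 -3.2]
shift [-0.013 -0.072  0.963] turn [0.0002 0.0002 0.0009] calls 1.0
```

Call:
move_arm(series=[[-0.01,-0.07,0.4,0,0,0,-1],[-0.01,-0.07,0.8,0,0,0,-1],[-0.01,-0.07,1,0,0,0,-1],[-0.01,-0.07,1,0,0,0,-1],[-0.01,-0.07,1,0,0,0,-1],[-0.01,-0.07,1,0,0,0,-1]])

```text
t: 5.8
tool_pos: [0.5948, 0.1322, 0.1592]
orientation: [-3.139, -0.118, -0.006]
force: [0.0, 0.4, -2.5]
opening: 0.0359
```

```bash
python3 go.py .5927 .1322 .075 4.3; python3 - <<'E'
from h import *
t=cam("top");s=cam("side"); crop(s,170,170,350,350,4,"a5.png");crop(t,210,155,390,305,4,"a6.png")
E
```

```text
t 5.8 pos [0.5948 0.1322 0.1592] th 4.3 open 0.0359 F [ 0.   0.4 -2.5]
shift [-0.024 -0.002  0.842] turn [-0.     -0.0012  0.    ] calls 1.0
```

View pics/a5.png

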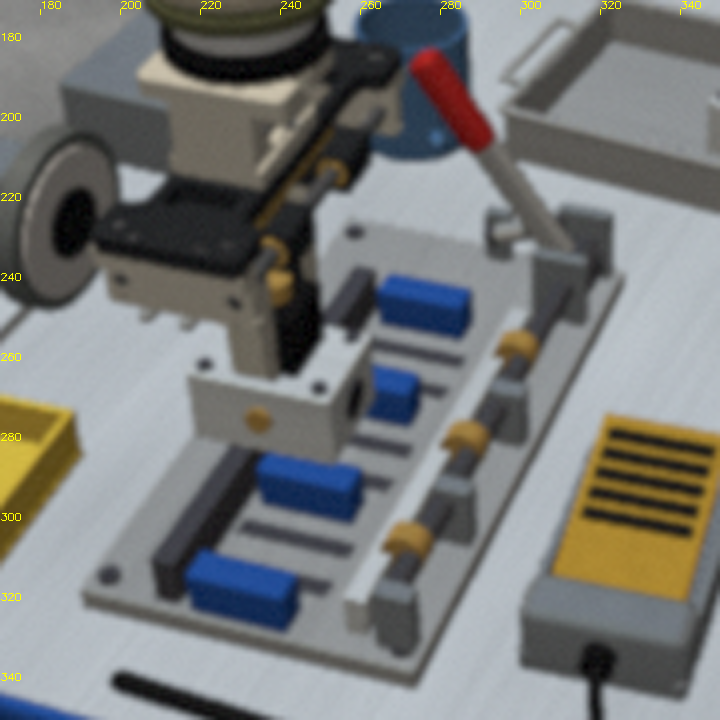

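View pics/a6.png

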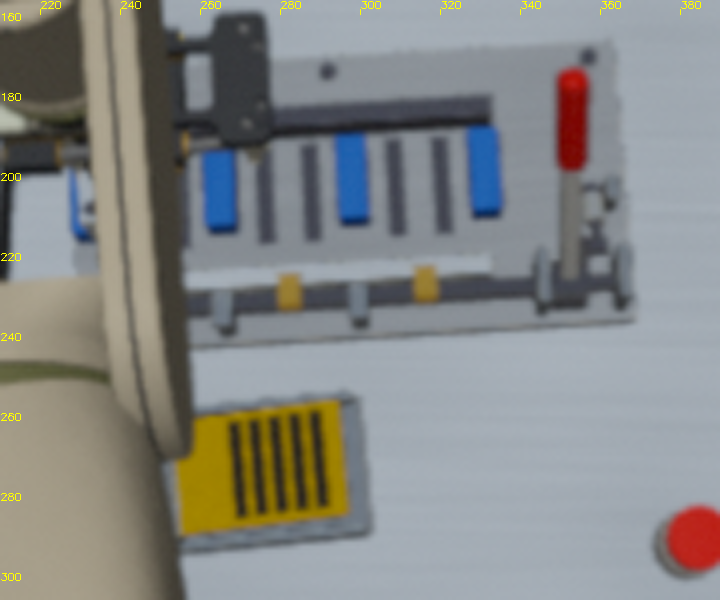

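```bash
cat > held.py <<'E'
from show import *
import sys
# fit held valve from side view: args z offset, yaw deg
s=cam("side");st=read_state();p=st["tool_pos"];zo=float(sys.argv[1]);yaw=np.radians(float(sys.argv[2]));n=sys.argv[3]
segs=rect(-38,38,-28,28,42)
L=lambda *a:[(np.array(a[:3])/1000.,np.array(a[3:])/1000.)]
segs=segs+L(-38,28,0,38,28,0)+L(-38,-28,0,-38,28,0)
q0=(p[0],p[1],yaw,p[2]-zo)
q,sc=fitpose([s],segs,q0,(1,1,1,0),(.003,.003,.03,0))
c,k=np.cos(yaw),np.sin(yaw);d=(q-q0)[:2]
print("offset valve frame mm",((d[0]*c+d[1]*k)*1000).round(1),((-d[0]*k+d[1]*c)*1000).round(1),"yaw",np.degrees(q[2]).round(1),sc)
u=proj(s,[p])[0].astype(int)
show(s,(u[0]-45,u[1]-40,u[0]+45,u[1]+50),7,[(q0,segs,(0,255,0)),(q,segs,(0,0,255))],n)
E
python3 held.py .043 4.3 a7.png
```

```text
offset valve frame mm -0.2 -0.5 yaw 6.5 108.04654083873461
```

View pics/a7.png

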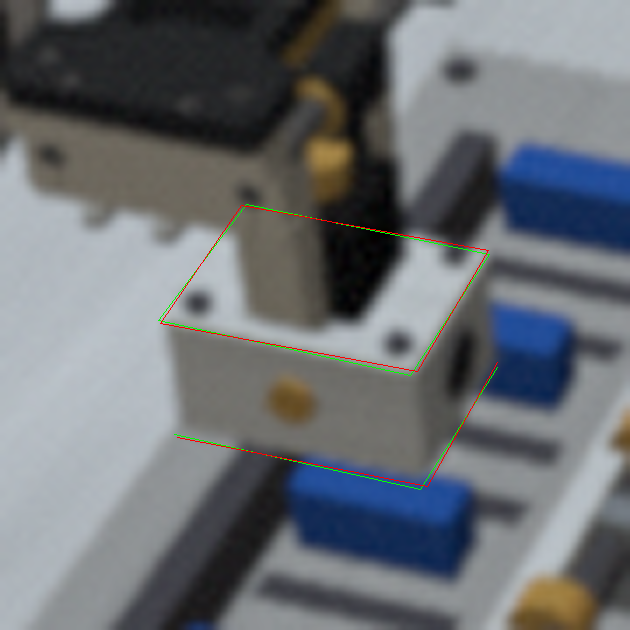

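Call:
move_arm(series=[[-0.02,0,0.3,0,0,0,-1],[-0.02,0,0.6,0,0,0,-1],[-0.02,0,0.76,0,0,0,-1],[-0.02,0,0.76,0,0,0,-1],[-0.02,0,0.76,0,0,0,-1]])

```text
t: 6.45
tool_pos: [0.5917, 0.1329, 0.0817]
orientation: [-3.139, -0.12, -0.001]
force: [-0.3, 0.0, -2.3]
opening: 0.0357
```

```bash
python3 go.py .5927 .1322 .058 4.3; python3 - <<'E'
from h import *
s=cam("side"); crop(s,180,230,300,340,6,"a8.png")
E
```

```text
t 6.45 pos [0.5917 0.1329 0.0817] th 4.36 open 0.0357 F [-0.3  0.  -2.3]
shift [0.009 0.007 0.237] turn [-0.     -0.0002  0.0003] calls 1.0
```

View pics/a8.png

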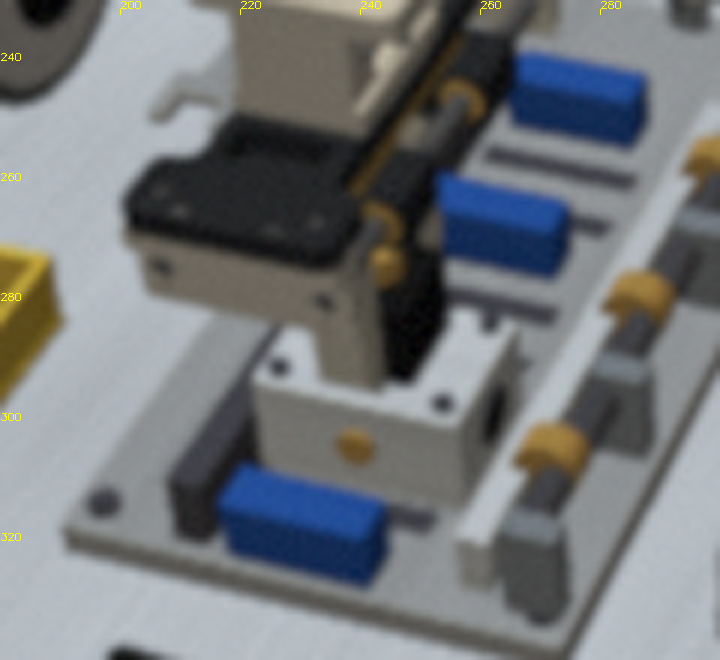

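Call:
move_arm(series=[[0,0,0.1,0,0,0,-1],[0,0,0.16,0,0,0,-1],[0,0,0.2,0,0,0,-1],[0,0,0.22,0,0,0,-1],[0,0,0.23,0,0,0,-1],[0,0,0.23,0,0,0,-1]])

```text
t: 7.1
tool_pos: [0.5913, 0.1328, 0.058]
orientation: [-3.139, -0.119, -0.0]
force: [-2.4, 0.5, -0.5]
opening: 0.0356
```

```bash
python3 go.py .5927 .1322 .058 4.3; python3 - <<'E'
from h import *
s=cam("side"); crop(s,180,230,300,340,6,"a9.png")
E
```

```text
t 7.1 pos [0.5913 0.1328 0.058 ] th 4.36 open 0.0356 F [-2.4  0.5 -0.5]
shift [0.014 0.007 0.   ] turn [-0.     -0.0001  0.0003] calls 1.0
```

View pics/a9.png

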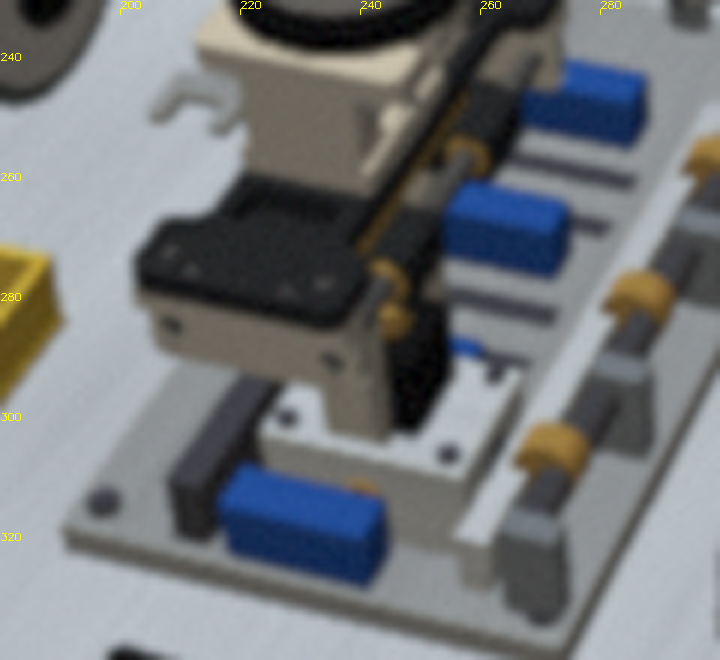

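```bash
python3 held.py .043 4.3 a10.png
```

```text
offset valve frame mm -1.2 -0.2 yaw 4.6 116.22506881165947
```

View pics/a10.png

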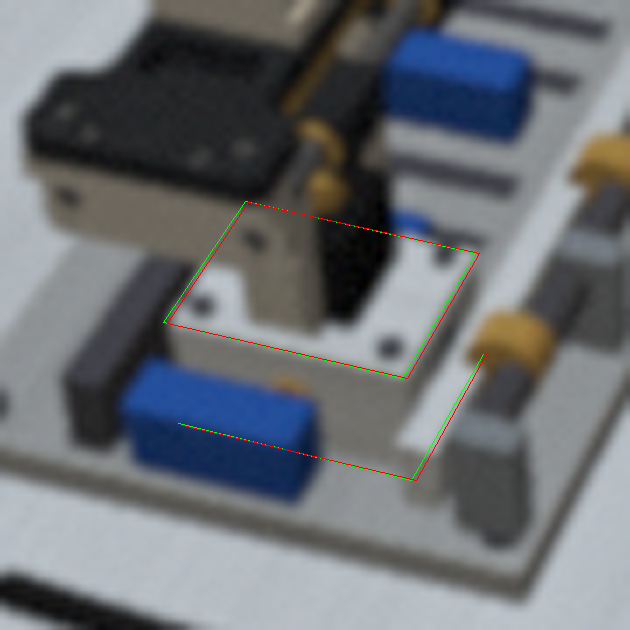

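Call:
move_arm(series=[[0,0,0,0,0,0,0.2],[0,0,0,0,0,0,0.2],[0,0,0,0,0,0,0.2],[0,0,-0.3,0,0,0,0.2],[0,0,-0.7,0,0,0,0.2],[0,0,-1,0,0,0,0.2],[0,0,-1,0,0,0,0.2]])

```text
t: 7.9
tool_pos: [0.5948, 0.1333, 0.1641]
orientation: [-3.138, -0.119, -0.016]
force: [1.0, -0.1, 0.5]
opening: 0.0559
```

Call:
move_arm(series=[[0,0.5,-0.5,0,0,0,0.3],[0,1,-0.8,0,0,0,0.3]])

```text
t: 8.1
tool_pos: [0.5964, 0.057, 0.2215]
orientation: [-3.139, -0.124, 0.002]
force: [0.8, 0.1, 0.3]
opening: 0.0601
```

Call:
move_arm(series=[[0,0.5,0,0,0,0,0.3],[0,1,0,0,0,0,0.3]])

```text
t: 8.3
tool_pos: [0.6053, -0.0447, 0.2226]
orientation: [3.139, 0.121, 0.004]
force: [0.2, 0.6, -0.3]
opening: 0.0606
```

Call:
move_arm(series=[[0,0.5,0,0,0,0,0.3],[0,1,0,0,0,0,0.3],[0,1,0,0,0,0,0.3],[0,1,0,0,0,0,0.3]])

```text
t: 8.7
tool_pos: [0.6118, -0.1441, 0.2204]
orientation: [-3.139, -0.115, 0.002]
force: [0.1, 0.4, 0.0]
opening: 0.0604
```

```bash
python3 - <<'E'
from h import *
import pickle
t=cam("top");s=cam("side");pickle.dump((t,s),open("c1.pkl","wb"))
crop(s,180,170,440,340,3,"b1.png"); crop(t,210,140,490,330,2,"b2.png");crop(t,220,160,300,250,6,"b3.png")
E
python3 go.py .494 -.3693 .15 73
```

```text
t 8.8 pos [ 0.6121 -0.1419  0.2208] th 4.38 open 0.0603 F [-0.1  1.3 -0.6]
shift [-1.35   2.177  0.707] turn [-3.000e-04  0.000e+00 -3.812e-01] calls 3.0
```

View pics/b1.png

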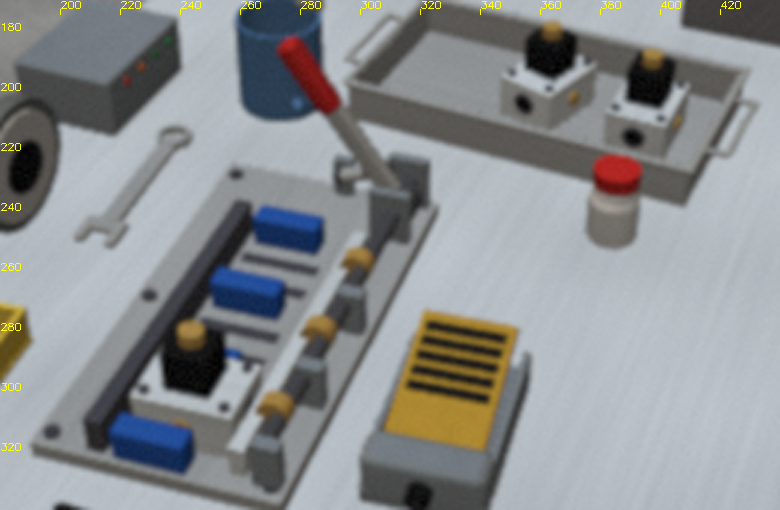

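View pics/b2.png

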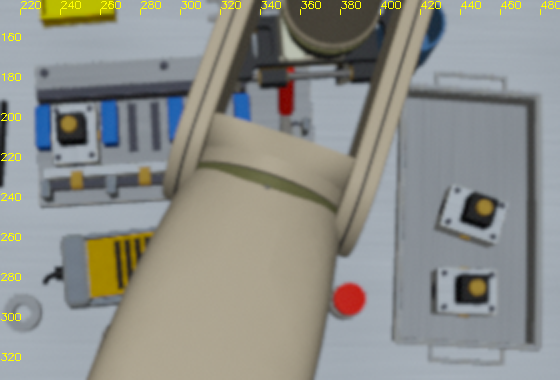

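View pics/b3.png

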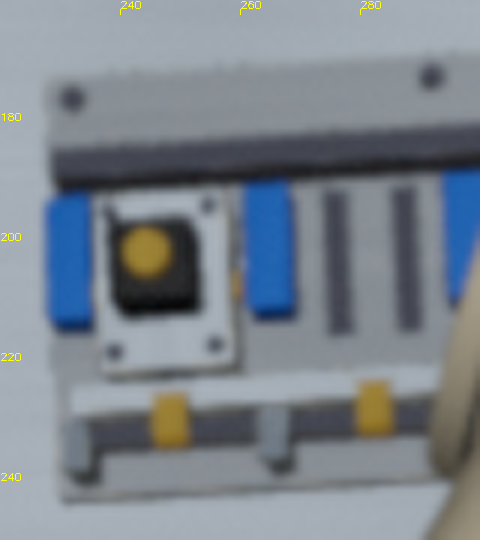

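```bash
python3 - <<'E'
from ef import *
import pickle
t,s=pickle.load(open("c1.pkl","rb"))
F=np.array((.608,.0092,.0755))
def inf(p):
    d=p[:2]-F[:2];c,q=np.cos(F[2]),np.sin(F[2]);return np.array([d[0]*c+d[1]*q,-d[0]*q+d[1]*c])*1000
for cs in ([t],[s],[t,s]):
    p,sc=fitpose(cs,VS[:8],(.592,.1325,.075,.015));print("n1",p.round(4),inf(p).round(1),"want -6,123.7",sc)
for n,v in (("v2",(.4938,-.3693,1.27,.004)),("v3",(.3984,-.359,1.55,.004))):
    for cs in ([t],[s],[t,s]): p,sc=fitpose(cs,VS[:8],v);print(n,p.round(4),np.degrees(p[2]).round(1))
E
```

```text
n1 [0.5855 0.1327 0.0613 0.015 ] [-13.1 124.8] want -6,123.7 175.5455843843055
n1 [0.5909 0.1331 0.0664 0.015 ] [ -7.7 124.8] want -6,123.7 139.88875157846775
n1 [0.5902 0.1329 0.0662 0.015 ] [ -8.5 124.7] want -6,123.7 313.7314604642726
v2 [ 0.4942 -0.3688  1.2629  0.004 ] 72.4
v2 [ 0.4979 -0.3773  1.39    0.004 ] 79.6
v2 [ 0.4938 -0.3695  1.2798  0.004 ] 73.3
v3 [ 0.3938 -0.3515  1.5448  0.004 ] 88.5
v3 [ 0.397  -0.3578  1.5631  0.004 ] 89.6
v3 [ 0.3978 -0.356   1.5398  0.004 ] 88.2
```

Call:
move_arm(series=[[-0.3,0.5,0,0,0,-0.04,0.3],[-0.6,1,0,0,0,-0.08,0.3],[-0.65,1,0,0,0,-0.12,0.3],[-0.65,1,0,0,0,-0.16,0.3],[-0.65,1,0,0,0,-0.2,0.3],[-0.65,1,0,0,0,-0.2,0.3],[-0.65,1,0,0,0,-0.2,0.3]])

```text
t: 9.5
tool_pos: [0.5554, -0.2462, 0.2214]
orientation: [-2.95, -1.081, -0.0]
force: [-0.1, 0.1, 0.0]
opening: 0.0605
```

```bash
python3 go.py .494 -.3693 .13 73
```

```text
t 9.5 pos [ 0.5554 -0.2462  0.2214] th 40.25 open 0.0605 F [-0.1  0.1  0. ]
shift [-1.264  0.543  0.914] turn [ 0.000e+00 -1.000e-04 -1.819e-01] calls 2.0
```

Call:
move_arm(series=[[-0.4,0.2,0,0,0,-0.045,0.3],[-0.8,0.4,0,0,0,-0.09,0.3],[-1,0.54,0.3,0,0,-0.135,0.3],[-1,0.54,0.3,0,0,-0.182,0.3],[-1,0.54,0.3,0,0,-0.182,0.3],[-1,0.54,0.3,0,0,-0.182,0.3]])

```text
t: 10.1
tool_pos: [0.5144, -0.3529, 0.1919]
orientation: [2.528, 1.864, 0.001]
force: [0.4, -0.1, 0.6]
opening: 0.0603
```

```bash
python3 go.py .494 -.3693 .12 73; python3 - <<'E'
from h import *
s=cam("side"); crop(s,290,100,440,240,5,"b4.png")
E
```

```text
t 10.1 pos [ 0.5144 -0.3529  0.1919] th 72.81 open 0.0603 F [ 0.4 -0.1  0.6]
shift [-0.217 -0.147  0.719] turn [ 0.0002  0.     -0.001 ] calls 1.0
```

View pics/b4.png

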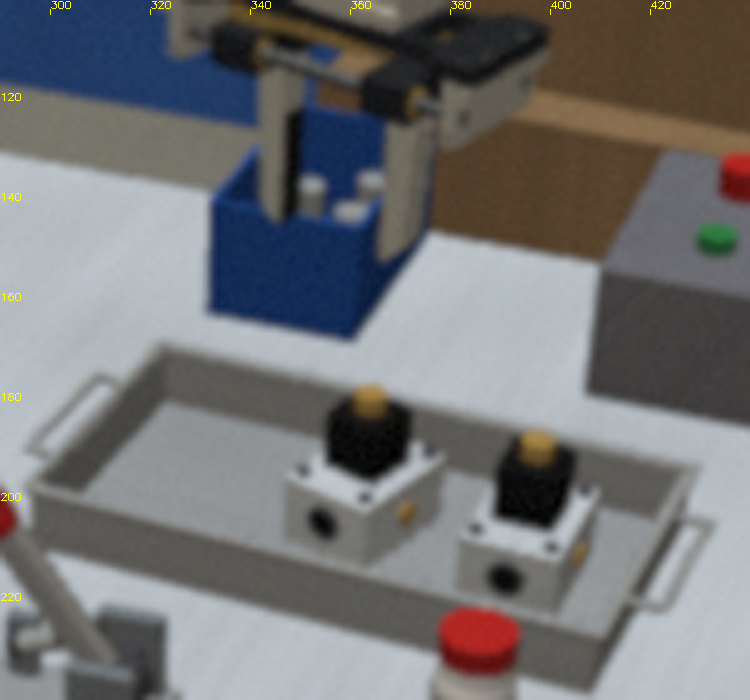

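Call:
move_arm(series=[[-0.22,-0.15,0.3,0,0,0,0.3],[-0.22,-0.15,0.7,0,0,0,0.3],[-0.22,-0.15,0.7,0,0,0,0.3],[-0.22,-0.15,0.7,0,0,0,0.3],[-0.22,-0.15,0.7,0,0,0,0.3]])

```text
t: 10.65
tool_pos: [0.4947, -0.3706, 0.1243]
orientation: [2.521, 1.869, 0.001]
force: [0.2, -0.4, 0.6]
opening: 0.0603
```

```bash
python3 go.py .494 -.3693 .048 73
```

```text
t 10.65 pos [ 0.4947 -0.3706  0.1243] th 73.1 open 0.0603 F [ 0.2 -0.4  0.6]
shift [ 0.012 -0.013  0.763] turn [0.0011 0.0005 0.0006] calls 1.0
```

Call:
move_arm(series=[[0.01,-0.01,0.3,0,0,0,0.3],[0.01,-0.01,0.6,0,0,0,0.3],[0.01,-0.01,0.75,0,0,0,0.3],[0.01,-0.01,0.75,0,0,0,0.3],[0.01,-0.01,0.75,0,0,0,0.3],[0.01,-0.01,0.75,0,0,0,0.3]])

```text
t: 11.25
tool_pos: [0.4932, -0.3695, 0.048]
orientation: [2.522, 1.87, 0.001]
force: [-0.7, -0.1, -0.2]
opening: 0.0606
```

Call:
move_arm(series=[[0,0,0,0,0,0,-1],[0,0,0,0,0,0,-1],[0,0,0,0,0,0,-1],[0,0,0,0,0,0,-1],[0,0,0,0,0,0,-1],[0,0,0,0,0,0,-1]], squeeze=30)

```text
t: 11.85
tool_pos: [0.4927, -0.3691, 0.0468]
orientation: [2.523, 1.871, 0.001]
force: [2.2, -0.5, 1.8]
opening: 0.0357
```

Call:
move_arm(series=[[0,0,-0.3,0,0,0,-1],[0,0,-0.7,0,0,0,-1],[0,0,-1,0,0,0,-1]])

```text
t: 12.15
tool_pos: [0.4917, -0.3686, 0.1472]
orientation: [-2.522, -1.87, 0.001]
force: [0.4, -0.8, -3.3]
opening: 0.0359
```

Call:
move_arm(series=[[0.2,0,-0.5,0,0,0.045,-1],[0.5,0,-1,0,0,0.09,-1],[0.8,0,-1,0,0,0.135,-1],[1,0,-1,0,0,0.18,-1],[1,0,-1,0,0,0.225,-1],[1,0,-1,0,0,0.27,-1],[1,0,-1,0,0,0.315,-1],[1,0,-1,0,0,0.36,-1]])

```text
t: 12.95
tool_pos: [0.5205, -0.2728, 0.245]
orientation: [-3.132, -0.219, 0.004]
force: [-0.2, -0.3, -3.2]
opening: 0.0357
```

```bash
python3 go.py .5998 .0474 .255 4.3
```

```text
t 12.95 pos [ 0.5205 -0.2728  0.245 ] th 7.99 open 0.0357 F [-0.2 -0.3 -3.2]
shift [ 1.23  -3.061 -0.098] turn [-0.0005  0.0008  0.0205] calls 4.0
```

Call:
move_arm(series=[[0.2,-0.5,-0.1,0,0,0.02,-1],[0.4,-1,-0.1,0,0,0.02,-1]])

```text
t: 13.15
tool_pos: [0.5439, -0.177, 0.2559]
orientation: [-3.139, -0.12, 0.002]
force: [2.1, 0.1, -2.9]
opening: 0.0357
```

Call:
move_arm(series=[[0.2,-0.5,0,0,0,0,-1],[0.4,-1,0,0,0,0,-1]])

```text
t: 13.35
tool_pos: [0.5732, -0.0796, 0.2553]
orientation: [-3.139, -0.128, 0.003]
force: [0.9, -1.0, -3.4]
opening: 0.0359
```

Call:
move_arm(series=[[0.2,-0.5,0,0,0,0,-1],[0.35,-0.9,0,0,0,0,-1],[0.35,-0.98,0,0,0,0,-1],[0.35,-0.98,0,0,0,0,-1],[0.35,-0.98,0,0,0,0,-1]])

```text
t: 13.85
tool_pos: [0.6, 0.0184, 0.2554]
orientation: [3.138, 0.129, -0.003]
force: [0.0, -0.4, -3.2]
opening: 0.0359
```

```bash
python3 go.py .5998 .0474 .16 4.3
```

```text
t 13.85 pos [0.6    0.0184 0.2554] th 4.71 open 0.0359 F [ 0.  -0.4 -3.2]
shift [ 0.023 -0.29   0.954] turn [0.0002 0.0006 0.0023] calls 1.0
```

Call:
move_arm(series=[[0.02,-0.29,0.2,0,0,0,-1],[0.02,-0.29,0.6,0,0,0,-1],[0.02,-0.29,1,0,0,0,-1],[0.02,-0.29,1,0,0,0,-1],[0.02,-0.29,1,0,0,0,-1]])

```text
t: 14.35
tool_pos: [0.5995, 0.0468, 0.1561]
orientation: [3.139, 0.126, -0.004]
force: [-0.0, -0.3, -2.2]
opening: 0.036
```

```bash
python3 go.py .5998 .0474 .08 4.3; python3 held.py .043 4.3 b5.png
```

```text
t 14.35 pos [0.5995 0.0468 0.1561] th 4.6 open 0.036 F [-0.  -0.3 -2.2]
shift [ 0.005 -0.006  0.761] turn [0.     0.0007 0.0017] calls 1.0
offset valve frame mm -6.5 2.5 yaw 6.3 100.67093744091862
```

View pics/b5.png

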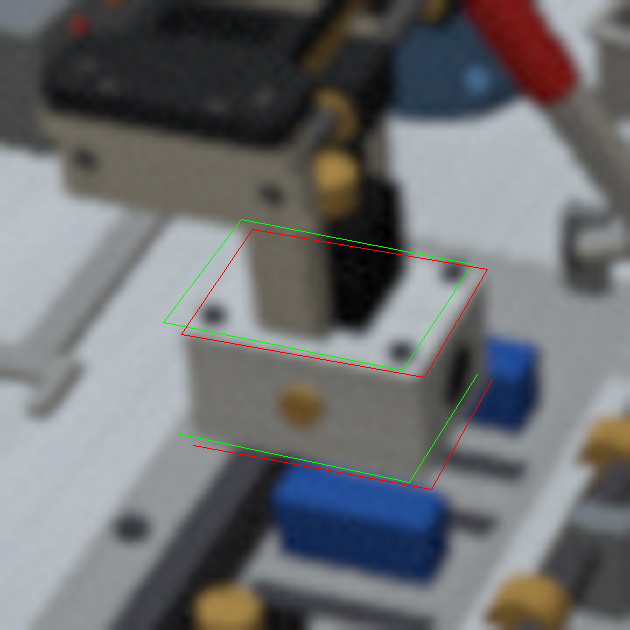

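Call:
move_arm(series=[[0.04,0,0.3,0,0,0.001,-1],[0.04,0,0.6,0,0,0.001,-1],[0.04,0,0.75,0,0,0.001,-1],[0.04,0,0.75,0,0,0.001,-1],[0.04,0,0.75,0,0,0.001,-1],[0.04,0,0.75,0,0,0.001,-1]])

```text
t: 15.0
tool_pos: [0.6061, 0.0486, 0.084]
orientation: [3.139, 0.124, 0.006]
force: [0.5, 0.7, -3.1]
opening: 0.0359
```

```bash
python3 go.py .604 .0474 .0585 4.3; python3 held.py .043 4.3 b6.png
```

```text
t 15.0 pos [0.6061 0.0486 0.084 ] th 4.53 open 0.0359 F [ 0.5  0.7 -3.1]
shift [-0.023  0.01   0.255] turn [ 0.0001 -0.0012  0.0013] calls 1.0
offset valve frame mm -2.6 2.9 yaw 3.4 112.07726478526294
```

View pics/b6.png

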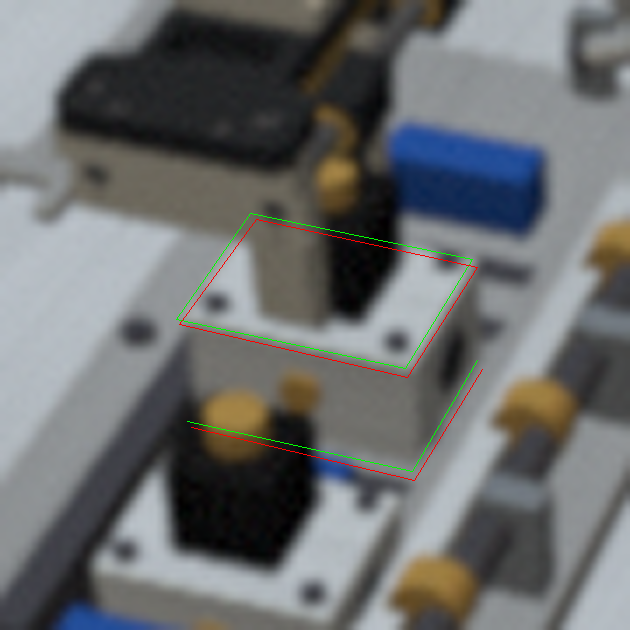

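Call:
move_arm(series=[[-0.03,0.01,0.1,0,0,0.001,-1],[-0.03,0.01,0.18,0,0,0.001,-1],[-0.03,0.01,0.22,0,0,0.001,-1],[-0.03,0.01,0.24,0,0,0.001,-1],[-0.03,0.01,0.25,0,0,0.001,-1],[-0.03,0.01,0.25,0,0,0.001,-1]])

```text
t: 15.65
tool_pos: [0.6012, 0.0475, 0.0576]
orientation: [3.139, 0.12, -0.001]
force: [-8.7, 0.5, 11.5]
opening: 0.0355
```

```bash
python3 go.py .603 .0474 .0585 4.3; python3 - <<'E'
from h import *
s=cam("side"); crop(s,180,210,320,340,5,"b7.png")
E
```

```text
t 15.65 pos [0.6012 0.0475 0.0576] th 4.36 open 0.0355 F [-8.7  0.5 11.5]
shift [ 0.018  0.003 -0.009] turn [-0.      0.0002  0.0004] calls 1.0
```

View pics/b7.png

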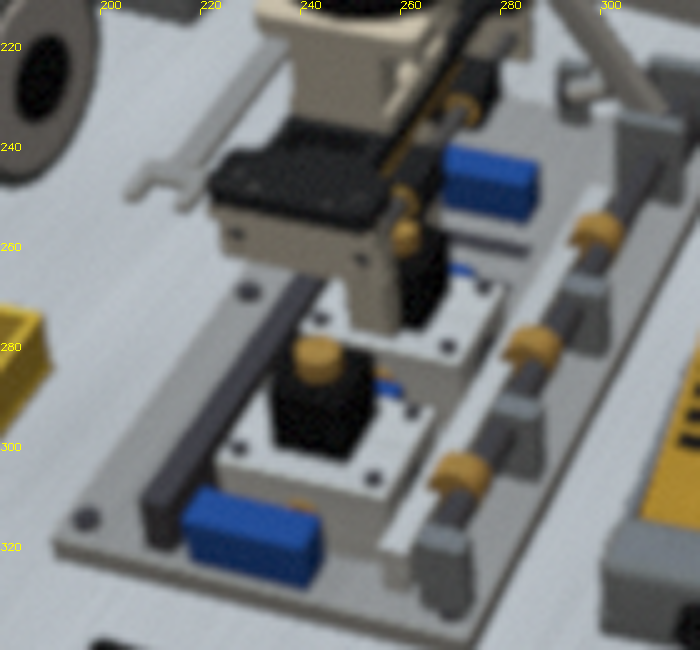

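Call:
move_arm(series=[[0,0,-0.01,0,0,0,-1],[0,0,-0.01,0,0,0,0.2],[0,0,-0.01,0,0,0,0.2],[0,0,-0.01,0,0,0,0.2],[0,0,-0.3,0,0,0,0.2],[0,0,-0.7,0,0,0,0.2],[0,0,-1,0,0,0,0.2],[0,0,-1,0,0,0,0.2]])

```text
t: 16.5
tool_pos: [0.6049, 0.0475, 0.1624]
orientation: [3.139, 0.119, 0.015]
force: [0.8, -0.0, 1.8]
opening: 0.0559
```

Call:
move_arm(series=[[0,0,-0.5,0,0,0,0.3],[-0.3,0.5,-0.8,0,0,0,0.3],[-0.7,1,-0.8,0,0,0,0.3]])

```text
t: 16.8
tool_pos: [0.5562, -0.0343, 0.2373]
orientation: [3.138, 0.124, 0.01]
force: [-0.1, -0.2, 0.4]
opening: 0.0607
```

Call:
move_arm(series=[[-0.3,0.5,0,0,0,-0.04,0.3],[-0.7,1,0,0,0,-0.08,0.3],[-0.7,1,0,0,0,-0.12,0.3],[-0.7,1,0,0,0,-0.12,0.3]])

```text
t: 17.2
tool_pos: [0.4907, -0.1415, 0.2331]
orientation: [3.061, 0.705, -0.001]
force: [0.9, 0.7, 0.1]
opening: 0.0605
```

```bash
python3 - <<'E'
from ef import *
from h import *
import pickle
t=cam("top");s=cam("side");pickle.dump((t,s),open("c2.pkl","wb"))
crop(s,180,170,440,340,3,"c1.png"); crop(t,210,140,490,330,2,"c2.png")
F=np.array((.608,.0092,.0755))
def inf(p):
    d=p[:2]-F[:2];c,q=np.cos(F[2]),np.sin(F[2]);return np.array([d[0]*c+d[1]*q,-d[0]*q+d[1]*c])*1000
for cs in ([t],[s],[t,s]):
    for g in ((.592,.1325,.075,.015),(.598,.0474,.075,.015)):
        p,sc=fitpose(cs,VS[:8],g);print(p.round(4),inf(p).round(1))
E
python3 go.py .398 -.358 .15 89
```

```text
[0.5855 0.1327 0.0617 0.015 ] [-13.1 124.8]
[0.5949 0.0471 0.0703 0.015 ] [-10.2  38.8]
[0.5885 0.1329 0.0997 0.015 ] [-10.1 124.8]
[0.5985 0.0483 0.0085 0.015 ] [-6.5 39.7]
[0.5824 0.132  0.1241 0.015 ] [-16.3 124.4]
[0.5951 0.0477 0.0391 0.015 ] [-10.   39.4]
t 17.3 pos [ 0.4921 -0.1391  0.2332] th 25.72 open 0.0607 F [ 0.2 -0.2  0.3]
shift [-1.798  1.564  0.831] turn [-1.000e-04 -1.000e-04 -3.516e-01] calls 2.0
```

View pics/c1.png

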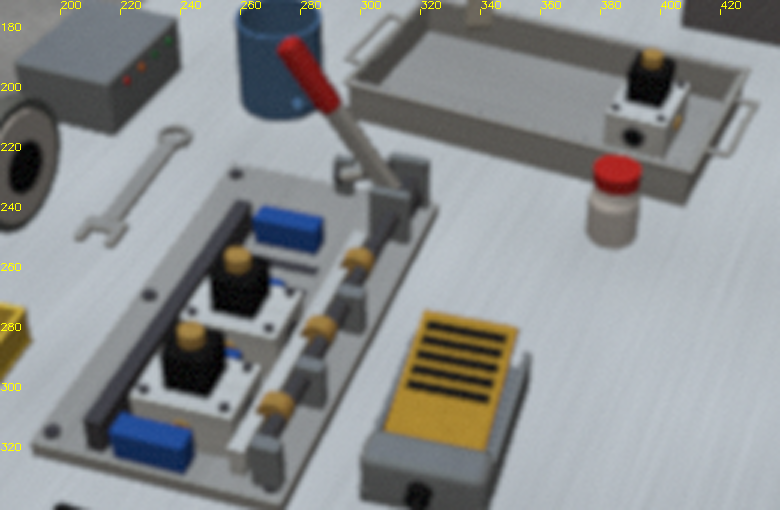

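View pics/c2.png

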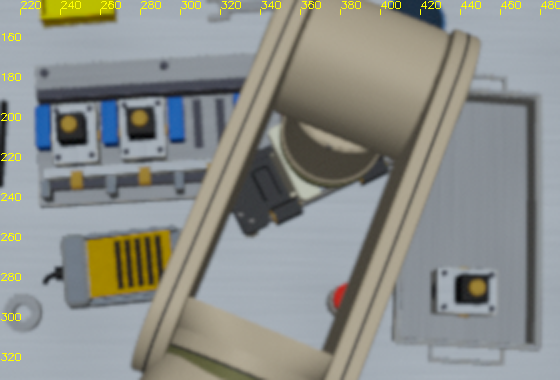

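Call:
move_arm(series=[[-0.45,0.4,0,0,0,-0.045,0.3],[-0.9,0.8,0,0,0,-0.09,0.3],[-1,0.9,0,0,0,-0.135,0.3],[-1,0.9,0,0,0,-0.18,0.3],[-1,0.9,0,0,0,-0.225,0.3],[-1,0.9,0,0,0,-0.27,0.3],[-1,0.9,0,0,0,-0.315,0.3],[-1,0.9,0,0,0,-0.351,0.3]])

```text
t: 18.1
tool_pos: [0.4428, -0.2625, 0.2332]
orientation: [-2.232, -2.209, -0.001]
force: [-0.9, 0.2, -0.4]
opening: 0.0606
```

```bash
python3 go.py .398 -.358 .14 89
```

```text
t 18.1 pos [ 0.4428 -0.2625  0.2332] th 89.41 open 0.0606 F [-0.9  0.2 -0.4]
shift [-0.96  -0.438  0.931] turn [-0.0001 -0.0002  0.0023] calls 1.0
```

Call:
move_arm(series=[[-0.5,-0.22,0,0,0,0.002,0.3],[-0.96,-0.44,0.2,0,0,0.002,0.3],[-0.96,-0.44,0.6,0,0,0.002,0.3],[-0.96,-0.44,0.95,0,0,0.002,0.3],[-0.96,-0.44,0.95,0,0,0.002,0.3],[-0.96,-0.44,0.95,0,0,0.002,0.3]])

```text
t: 18.7
tool_pos: [0.3969, -0.3579, 0.1385]
orientation: [-2.244, -2.196, -0.001]
force: [0.4, -0.6, 0.5]
opening: 0.0605
```

```bash
python3 go.py .398 -.358 .048 89; python3 - <<'E'
from h import *
s=cam("side"); crop(s,340,100,440,240,5,"c3.png")
E
```

```text
t 18.7 pos [ 0.3969 -0.3579  0.1385] th 88.78 open 0.0605 F [ 0.4 -0.6  0.5]
shift [-0.002  0.012  0.905] turn [-0.0003 -0.0005 -0.0012] calls 1.0
```

View pics/c3.png

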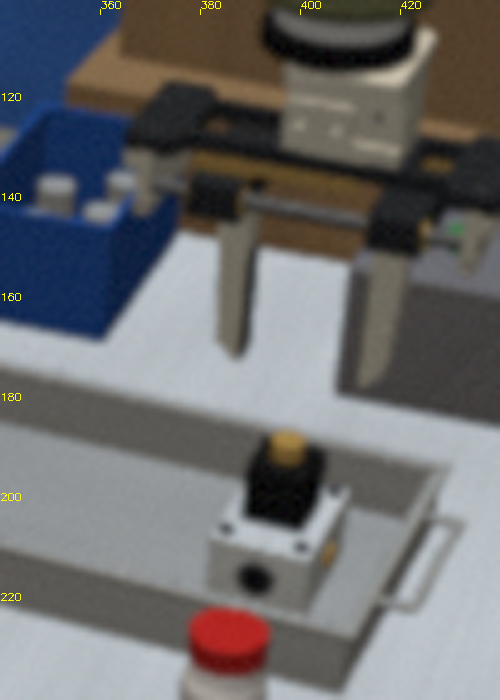

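Call:
move_arm(series=[[0,0.01,0.4,0,0,0,0.3],[0,0.01,0.75,0,0,0,0.3],[0,0.01,0.9,0,0,0,0.3],[0,0.01,0.9,0,0,0,0.3],[0,0.01,0.9,0,0,0,0.3]])

```text
t: 19.25
tool_pos: [0.3985, -0.36, 0.051]
orientation: [2.243, 2.196, -0.0]
force: [0.0, -0.1, 0.1]
opening: 0.0604
```

Call:
move_arm(series=[[0,0,0,0,0,0,-1],[0,0,0,0,0,0,-1],[0,0,0,0,0,0,-1],[0,0,0,0,0,0,-1],[0,0,0,0,0,0,-1]], squeeze=15)

```text
t: 19.75
tool_pos: [0.3979, -0.3597, 0.0497]
orientation: [2.244, 2.196, 0.0]
force: [1.5, 0.8, 5.5]
opening: 0.0362
```

```bash
python3 go.py .398 -.358 .048 89; python3 - <<'E'
from h import *
s=cam("side"); crop(s,340,100,440,240,5,"c4.png")
E
```

```text
t 19.75 pos [ 0.3979 -0.3597  0.0497] th 88.77 open 0.0362 F [1.5 0.8 5.5]
shift [0.017 0.    0.017] turn [ 0.0005  0.0004 -0.0013] calls 1.0
```

View pics/c4.png

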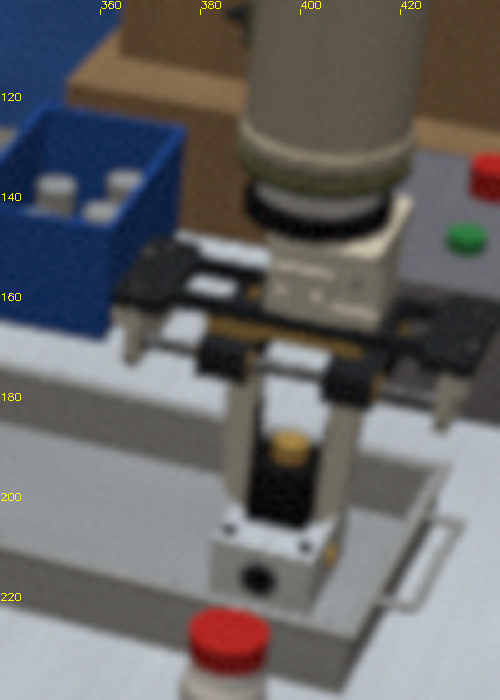

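Call:
move_arm(series=[[0,0,-0.03,0,0,0,0.8],[0,0,-0.03,0,0,0,0.8],[0,0,-0.03,0,0,0,0.8],[0,0,-0.03,0,0,0,0.8],[0,0,-0.03,0,0,0.045,0.8],[0,0,-0.03,0,0,0.09,0.8],[0,0,-0.03,0,0,0.135,0.8],[0,0,-0.03,0,0,0.18,0.8]])

```text
t: 20.6
tool_pos: [0.397, -0.3589, 0.0514]
orientation: [-2.773, -1.476, 0.0]
force: [-0.2, 0.7, 0.1]
opening: 0.0838
```

Call:
move_arm(series=[[0,0,0,0,0,0.045,0.8],[0,0,0,0,0,0.09,0.8],[0,0,0,0,0,0.135,0.8],[0,0,0,0,0,0.18,0.8],[0,0,0,0,0,0.225,0.8],[0,0,0,0,0,0.27,0.8],[0,0,0,0,0,0.315,0.8],[0,0,0,0,0,0.315,0.8]])

```text
t: 21.4
tool_pos: [0.397, -0.359, 0.0515]
orientation: [-3.141, 0.013, 0.001]
force: [-0.5, -0.1, 0.2]
opening: 0.0839
```

```bash
python3 go.py .398 -.358 .048 -1.2
```

```text
t 21.4 pos [ 0.397  -0.359   0.0515] th -0.47 open 0.0839 F [-0.5 -0.1  0.2]
shift [ 0.01  -0.01   0.035] turn [-0.0001  0.0001  0.0041] calls 1.0
```

Call:
move_arm(series=[[0.01,0,0.03,0,0,0.003,0.8],[0.01,0,0.03,0,0,0.003,0.8],[0.01,0,0.03,0,0,0.003,-1],[0.01,0,0.03,0,0,0.003,-1],[0.01,0,0.03,0,0,0.003,-1],[0.01,0,0.03,0,0,0.003,-1],[0.01,0,0.03,0,0,0.003,-1],[0.01,0,0.03,0,0,0.003,-1]], squeeze=30)

```text
t: 22.2
tool_pos: [0.3982, -0.3591, 0.0487]
orientation: [3.141, -0.024, 0.0]
force: [-0.6, -0.3, -0.5]
opening: 0.0405
```

Call:
move_arm(series=[[0,0,0,0,0,0,-1],[0,0,0,0,0,0,-1],[0,0,-0.3,0,0,0,-1],[0,0,-0.7,0,0,0,-1],[0,0,-1,0,0,0,-1]])

```text
t: 22.7
tool_pos: [0.3979, -0.3587, 0.1496]
orientation: [-3.141, 0.024, 0.001]
force: [0.6, -0.7, -4.6]
opening: 0.0358
```

```bash
python3 go.py .606 -.0374 .255 94.3
```

```text
t 22.7 pos [ 0.3979 -0.3587  0.1496] th -0.86 open 0.0358 F [ 0.6 -0.7 -4.6]
shift [ 2.032 -3.245 -1.052] turn [-4.000e-04 -1.000e-04 -5.287e-01] calls 4.0
```

Call:
move_arm(series=[[0,-0.1,-0.5,0,0,-0.045,-1],[0.3,-0.4,-1,0,0,-0.09,-1],[0.6,-0.8,-1,0,0,-0.135,-1],[0.7,-1,-1,0,0,-0.18,-1],[0.7,-1,-1,0,0,-0.225,-1],[0.7,-1,-1,0,0,-0.27,-1],[0.7,-1,-1,0,0,-0.315,-1],[0.7,-1,-1,0,0,-0.36,-1]])

```text
t: 23.5
tool_pos: [0.4692, -0.2595, 0.2474]
orientation: [-2.658, -1.67, 0.001]
force: [0.3, -0.5, -5.3]
opening: 0.0359
```

```bash
python3 go.py .606 -.0374 .258 94.3
```

```text
t 23.5 pos [ 0.4692 -0.2595  0.2474] th 64.3 open 0.0359 F [ 0.3 -0.5 -5.3]
shift [ 2.595  0.269 -0.106] turn [-0.0007 -0.0004 -0.1667] calls 3.0
```

Call:
move_arm(series=[[0.4,0.05,-0.1,0,0,-0.045,-1],[0.8,0.1,-0.1,0,0,-0.09,-1],[1,0.1,-0.1,0,0,-0.135,-1],[1,0.1,-0.1,0,0,-0.167,-1]])

```text
t: 23.9
tool_pos: [0.5232, -0.1717, 0.2574]
orientation: [-2.131, -2.305, -0.001]
force: [-0.2, -0.9, -4.8]
opening: 0.0358
```

```bash
python3 go.py .606 -.0374 .258 94.3
```

```text
t 23.9 pos [ 0.5232 -0.1717  0.2574] th 94.51 open 0.0358 F [-0.2 -0.9 -4.8]
shift [ 1.274  0.931 -0.005] turn [-0.0005 -0.0007  0.0012] calls 2.0
```

Call:
move_arm(series=[[0.4,0.3,0,0,0,0,-1],[0.8,0.6,0,0,0,0,-1],[1,0.9,0,0,0,0,-1],[1,0.9,0,0,0,0,-1],[1,0.9,0,0,0,0,-1]])

```text
t: 24.4
tool_pos: [0.605, -0.0679, 0.2569]
orientation: [-2.139, -2.297, 0.003]
force: [0.2, -0.3, -5.8]
opening: 0.0363
```

```bash
python3 go.py .606 -.0374 .175 94.3
```

```text
t 24.4 pos [ 0.605  -0.0679  0.2569] th 94.1 open 0.0363 F [ 0.2 -0.3 -5.8]
shift [0.303 0.035 0.819] turn [-0.0011 -0.0002 -0.0011] calls 1.0
```

Call:
move_arm(series=[[0.3,0.03,0.1,0,0,0,-1],[0.3,0.03,0.5,0,0,0,-1],[0.3,0.03,0.9,0,0,0,-1],[0.3,0.03,0.95,0,0,0,-1],[0.3,0.03,0.95,0,0,0,-1],[0.3,0.03,0.95,0,0,0,-1]])

```text
t: 25.0
tool_pos: [0.6074, -0.0395, 0.1663]
orientation: [2.142, 2.295, 0.003]
force: [0.9, 0.3, -3.9]
opening: 0.0357
```

```bash
python3 go.py .606 -.0374 .085 94.3; python3 held.py .0447 4.3 c5.png;  python3 - <<'E'
from h import *
t=cam("top"); crop(t,210,155,390,255,4,"c6.png")
E
```

```text
t 25.0 pos [ 0.6074 -0.0395  0.1663] th 93.94 open 0.0357 F [ 0.9  0.3 -3.9]
shift [ 0.022 -0.015  0.813] turn [ 0.0009  0.0002 -0.002 ] calls 1.0
offset valve frame mm 0.1 -1.3 yaw 11.5 108.47746871548662
```

View pics/c5.png

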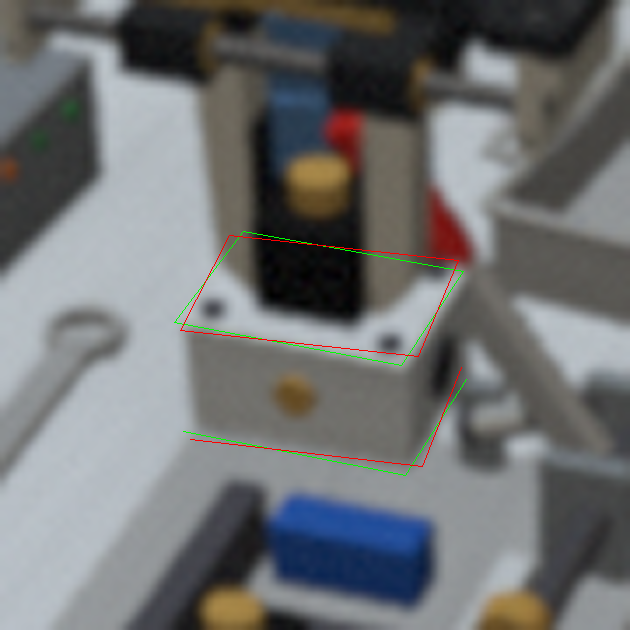

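View pics/c6.png

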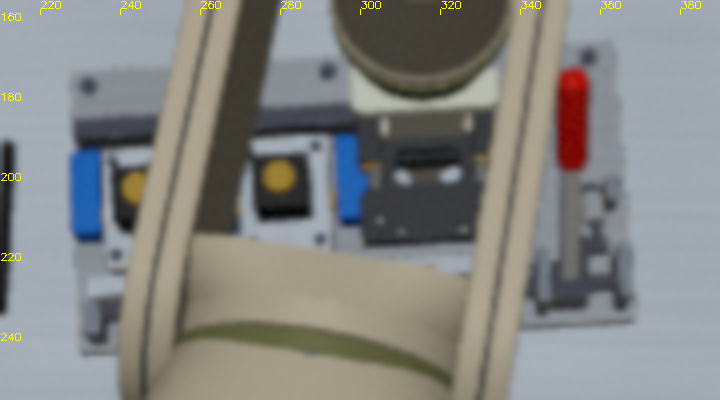

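```bash
python3 - <<'E'
from show import *
s=cam("side");p=read_state()["tool_pos"]
L=lambda *a:[(np.array(a[:3])/1000.,np.array(a[3:])/1000.)]
sets={"bottomfront":L(-38,28,0,38,28,0),"topfront":L(-38,28,42,38,28,42),"all":rect(-38,38,-28,28,42)+L(-38,28,0,38,28,0)+L(-38,-28,0,-38,28,0)+L(-38,28,0,-38,28,42)+L(38,28,0,38,28,42)+L(-38,-28,0,-38,-28,42)}
for z in (.0447,.043,.040,.037):
    q,sc=fitpose([s],sets["all"],(p[0],p[1],np.radians(7),p[2]-z),(1,1,1,0),(.003,.003,.05,0));print(z,((q[:2]-p[:2])*1000).round(1),np.degrees(q[2]).round(1),round(sc,1))
q1=(p[0],p[1],np.radians(4),p[2]-.041);q2=(p[0],p[1],np.radians(8),p[2]-.041)
u=proj(s,[p])[0].astype(int)
show(s,(u[0]-30,u[1]-15,u[0]+30,u[1]+35),12,[(q1,sets["all"],(0,255,0)),(q2,sets["all"],(0,0,255))],"c7.png")
E
```

```text
0.0447 [ 0.7 -2.7] 12.9 169.5
0.043 [-0.3 -0.4] 12.9 169.2
0.04 [-2.2  3.5] 13.0 168.3
0.037 [-2.7  3.3] 15.7 163.4
```

View pics/c7.png

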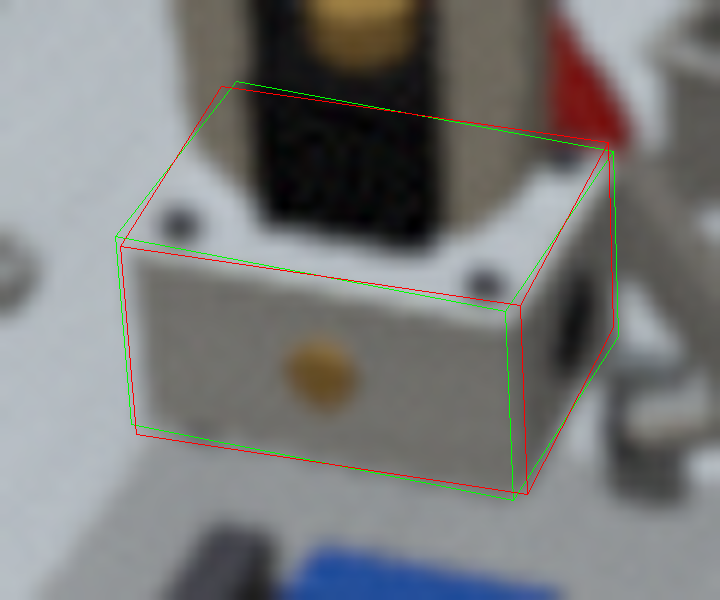

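Call:
move_arm(series=[[0.02,-0.02,0.3,0,0,0.014,-1],[0.02,-0.02,0.6,0,0,0.014,-1],[0.02,-0.02,0.8,0,0,0.014,-1],[0.02,-0.02,0.8,0,0,0.014,-1],[0.02,-0.02,0.8,0,0,0.014,-1],[0.02,-0.02,0.8,0,0,0.014,-1]])

```text
t: 25.75
tool_pos: [0.6057, -0.0369, 0.0862]
orientation: [2.191, 2.248, 0.003]
force: [-0.6, 0.1, -4.1]
opening: 0.036
```

```bash
python3 go.py .606 -.0374 .0597 91.5; python3 - <<'E'
from h import *
s=cam("side"); crop(s,200,190,330,310,6,"c8.png")
E
```

```text
t 25.75 pos [ 0.6057 -0.0369  0.0862] th 91.48 open 0.036 F [-0.6  0.1 -4.1]
shift [-0.005  0.002  0.266] turn [ 0.001   0.0001 -0.0001] calls 1.0
```

View pics/c8.png

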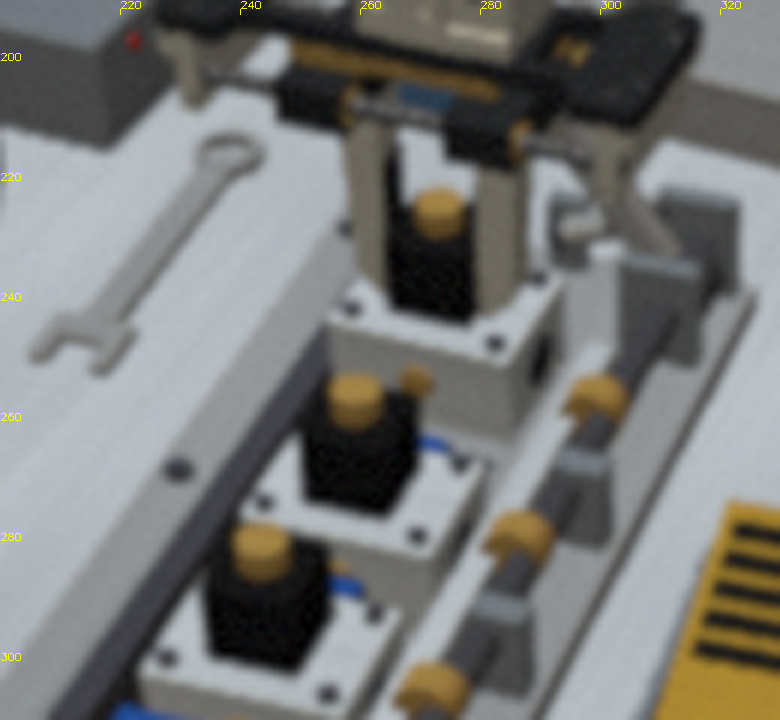

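Call:
move_arm(series=[[0,0,0.12,0,0,0,-1],[0,0,0.18,0,0,0,-1],[0,0,0.22,0,0,0,-1],[0,0,0.24,0,0,0,-1],[0,0,0.25,0,0,0,-1],[0,0,0.26,0,0,0,-1]])

```text
t: 26.4
tool_pos: [0.6045, -0.0377, 0.06]
orientation: [2.192, 2.249, -0.001]
force: [-11.3, -4.6, 18.9]
opening: 0.0356
```

```bash
python3 go.py .606 -.0374 .0597 91.5; python3 - <<'E'
from h import *
s=cam("side"); crop(s,200,190,330,310,6,"c9.png")
E
```

```text
t 26.4 pos [ 0.6045 -0.0377  0.06  ] th 91.47 open 0.0356 F [-11.3  -4.6  18.9]
shift [0.003 0.016 0.003] turn [ 0.0001  0.0005 -0.0001] calls 1.0
```

View pics/c9.png

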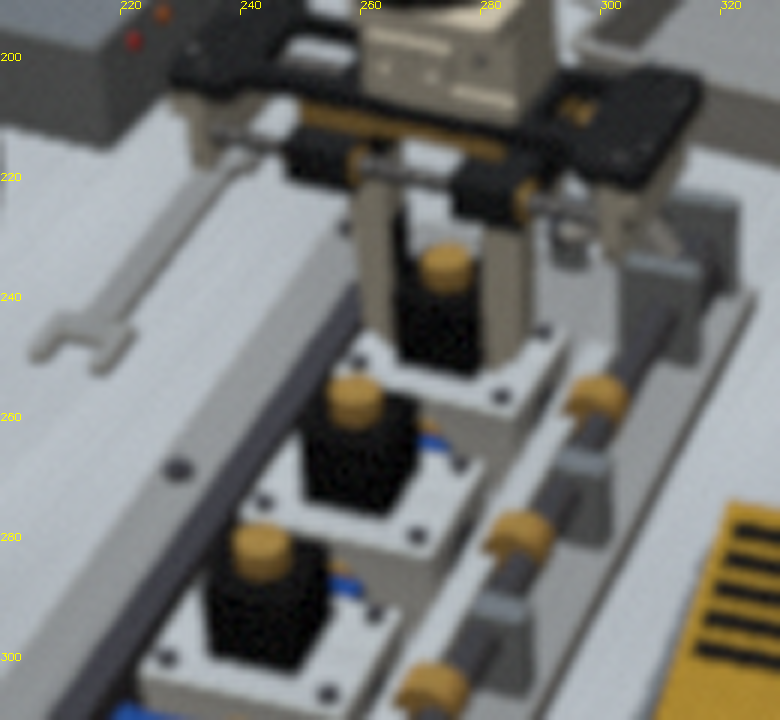

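Call:
move_arm(series=[[0,0,-0.015,0,0,0,-1],[0,0,-0.015,0,0,0,-1],[0,0,-0.015,0,0,0,0.2],[0,0,-0.015,0,0,0,0.2],[0,0,-0.015,0,0,0,0.2],[0,0,-0.3,0,0,0,0.2],[0,0,-0.7,0,0,0,0.2],[0,0,-1,0,0,0,0.2]])

```text
t: 27.25
tool_pos: [0.6046, -0.0366, 0.1596]
orientation: [2.192, 2.249, 0.001]
force: [1.1, 0.3, -0.3]
opening: 0.0554
```

Call:
move_arm(series=[[0,0,-0.5,0,0,0,0],[0,0,-1,0,0,0,-0.5],[-0.5,0,-1,0,0,0,-1],[-1,0,-1,0,0,0,-1]])

```text
t: 27.65
tool_pos: [0.6085, -0.1368, 0.2611]
orientation: [2.185, 2.25, 0.004]
force: [0.3, 1.1, -0.9]
opening: 0.0287
```

Call:
move_arm(series=[[-0.5,0,0,0,0,0,-1],[-1,0,0,0,0,0,-1],[-1,0,0,0,0,0,-1],[-1,0,0,0,0,0,-1]])

```text
t: 28.05
tool_pos: [0.609, -0.2379, 0.257]
orientation: [-2.195, -2.246, -0.0]
force: [0.6, 0.2, -0.0]
opening: 0.0007
```

```bash
python3 - <<'E'
from ef import *
from h import *
import pickle
t=cam("top");s=cam("side");pickle.dump((t,s),open("c3.pkl","wb"))
crop(s,190,210,330,340,5,"d1.png"); crop(t,210,155,390,255,4,"d2.png")
E
python3 go.py .621 -.1254 .165 94.3
```

```text
t 28.15 pos [ 0.6095 -0.2358  0.2575] th 91.51 open 0.0005 F [-0.4  1.3 -0.7]
shift [1.1   0.144 0.926] turn [-0.     -0.0002 -0.0155] calls 2.0
```

View pics/d1.png

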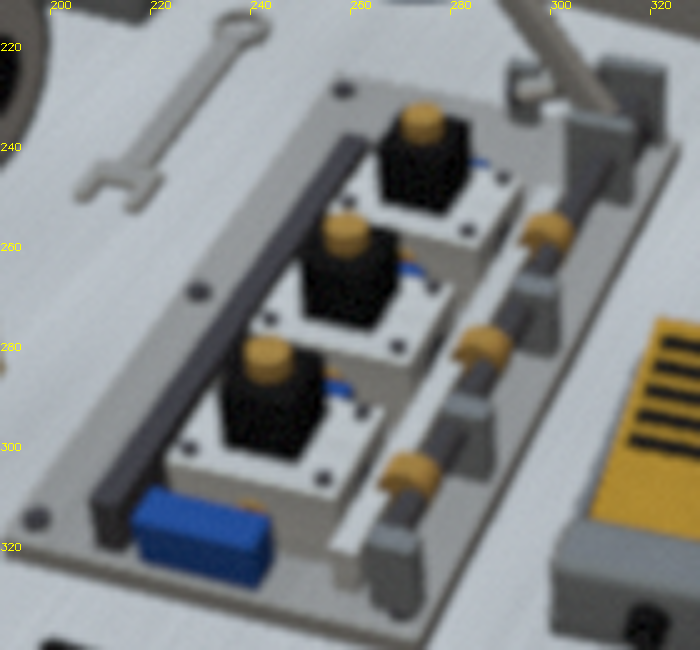

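View pics/d2.png

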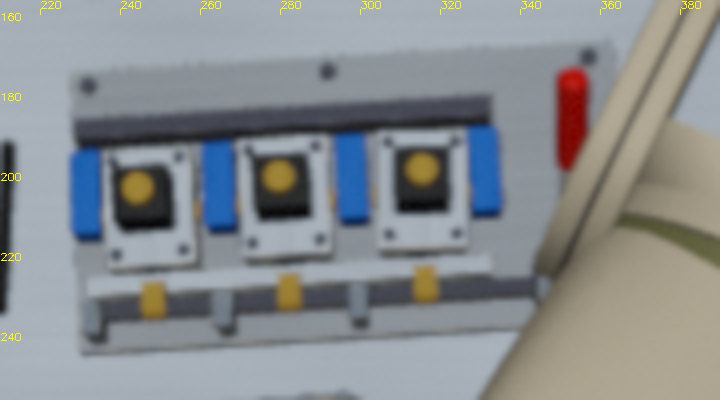

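Call:
move_arm(series=[[0,0,0,0,0,0.047,-1],[0,0,0,0,0,0.094,-1],[0,0,0,0,0,0.141,-1],[0,0,0,0,0,0.188,-1],[0,0,0,0,0,0.235,-1],[0,0,0,0,0,0.282,-1],[0,0,0,0,0,0.33,-1],[0,0,0,0,0,0.377,-1]])

```text
t: 28.95
tool_pos: [0.6099, -0.2345, 0.258]
orientation: [-3.076, -0.638, -0.001]
force: [-0.7, -0.3, 0.2]
opening: 0.0005
```

Call:
move_arm(series=[[0.4,0,0,0,0,0.047,-1],[0.4,-0.3,0,0,0,0.094,-1],[0.4,-0.7,0,0,0,0.107,-1],[0.4,-0.8,0,0,0,0.107,-1],[0.4,-0.8,0,0,0,0.107,-1],[0.4,-0.8,0,0,0,0.107,-1]])

```text
t: 29.55
tool_pos: [0.6144, -0.1471, 0.2585]
orientation: [3.138, 0.123, 0.002]
force: [-0.2, -0.0, 0.6]
opening: 0.0002
```

```bash
python3 go.py .610 -.126 .2 4.3
```

```text
t 29.55 pos [ 0.6144 -0.1471  0.2585] th 4.48 open 0.0002 F [-0.2 -0.   0.6]
shift [-0.028 -0.214  0.585] turn [ 0.0003 -0.0004  0.001 ] calls 1.0
```

Call:
move_arm(series=[[-0.03,-0.21,0,0,0,0,-1],[-0.03,-0.21,0.3,0,0,0,-1],[-0.03,-0.21,0.6,0,0,0,-1],[-0.03,-0.21,0.6,0,0,0,-1],[-0.03,-0.21,0.6,0,0,0,-1]])

```text
t: 30.05
tool_pos: [0.609, -0.1267, 0.1977]
orientation: [-3.139, -0.119, 0.002]
force: [0.4, -0.6, 1.2]
opening: 0.0005
```

```bash
python3 go.py .610 -.126 .175 4.3;python3 - <<'E'
from h import *
s=cam("side"); crop(s,230,130,370,260,5,"d3.png")
E
```

```text
t 30.05 pos [ 0.609  -0.1267  0.1977] th 4.33 open 0.0005 F [ 0.4 -0.6  1.2]
shift [ 0.011 -0.006  0.227] turn [-0.0002  0.0004  0.0002] calls 1.0
```

View pics/d3.png

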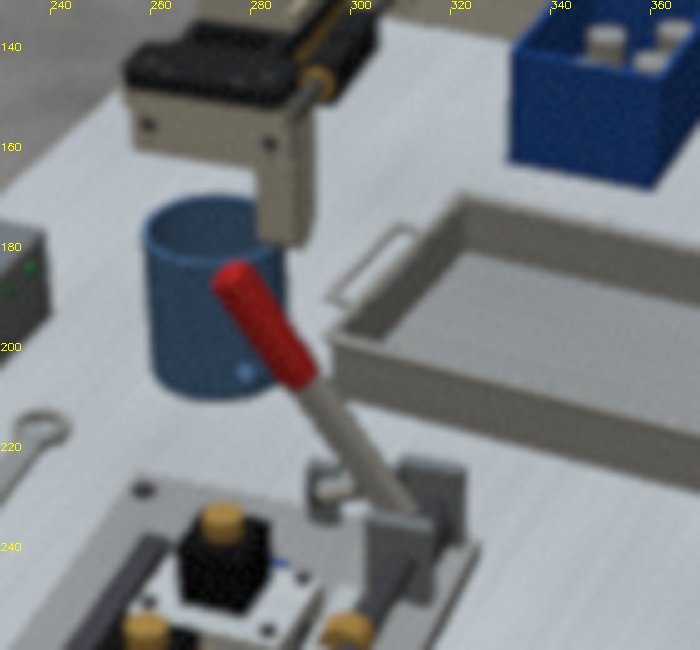

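Call:
move_arm(series=[[0.0,0,0.2,0,0,0,-1],[0.1,0,0.34,0,0,0,-1],[0.2,0,0.47,0,0,0,-1],[0.29,0,0.58,0,0,0,-1],[0.37,0,0.68,0,0,0,-1],[0.44,0,0.78,0,0,0,-1],[0.5,0,0.87,0,0,0,-1],[0.5,0,0.87,0,0,0,-1]])

```text
t: 30.9
tool_pos: [0.6603, -0.1231, 0.1115]
orientation: [3.139, 0.119, 0.002]
force: [0.5, -0.1, -0.0]
opening: 0.0003
```

```bash
python3 go.py .610 -.126 .175 4.3;python3 - <<'E'
from h import *
s=cam("side"); crop(s,230,130,370,260,5,"d4.png")
E
```

```text
t 30.9 pos [ 0.6603 -0.1231  0.1115] th 4.36 open 0.0003 F [ 0.5 -0.1 -0. ]
shift [-0.503 -0.009 -0.636] turn [ 0.0001 -0.0004  0.0003] calls 1.0
```

View pics/d4.png

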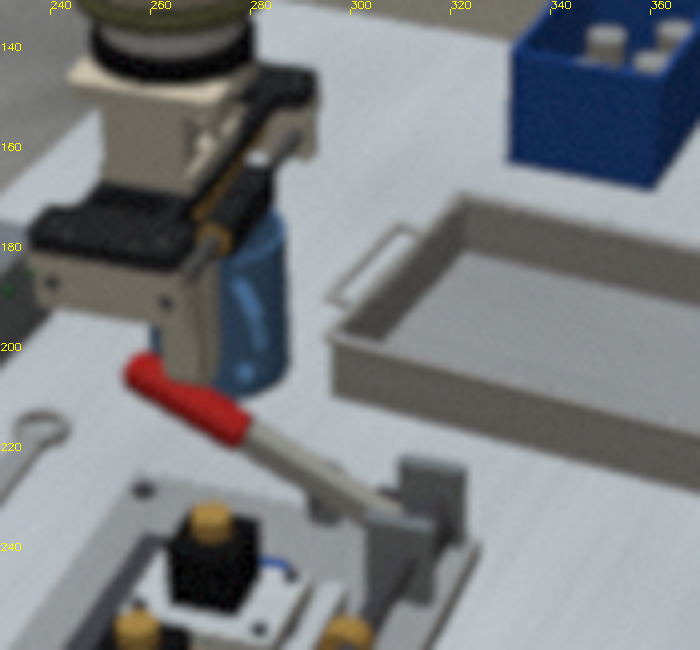

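Call:
move_arm(series=[[0.06,0,0.1,0,0,0,-1],[0.1,0,0.2,0,0,0,-1],[0.13,0,0.28,0,0,0,-1],[0.15,0,0.36,0,0,0,-1],[0.15,0,0.36,0,0,0,-1],[0.15,0,0.36,0,0,0,-1]])

```text
t: 31.55
tool_pos: [0.6739, -0.1216, 0.0742]
orientation: [-3.139, -0.119, 0.001]
force: [-0.9, 1.2, 2.7]
opening: 0.0004
```

```bash
python3 go.py .610 -.126 .175 4.3;python3 - <<'E'
from h import *
s=cam("side"); crop(s,190,160,350,340,4,"d5.png")
E
```

```text
t 31.55 pos [ 0.6739 -0.1216  0.0742] th 4.36 open 0.0004 F [-0.9  1.2  2.7]
shift [-0.642 -0.005 -1.008] turn [-0.0001  0.0003  0.0003] calls 2.0
```

View pics/d5.png

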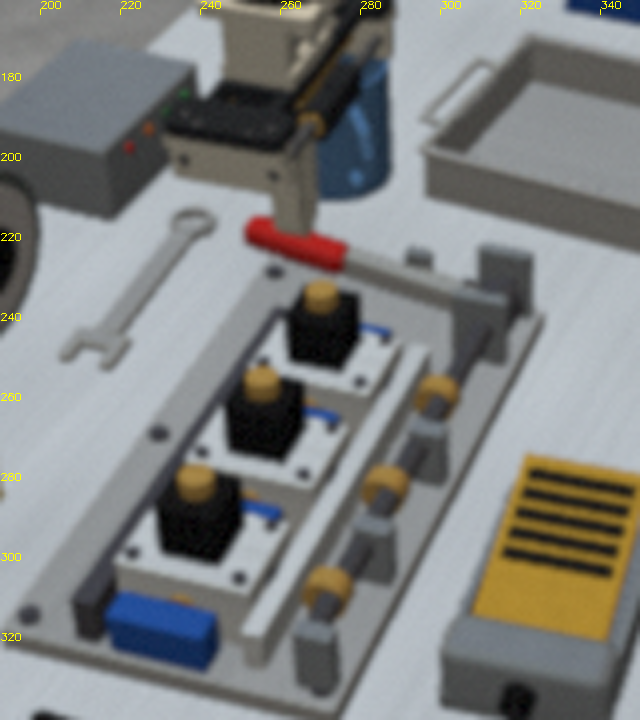

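Call:
move_arm(series=[[0,0,-0.5,0,0,0,-1],[0,0,-1,0,0,0,-1],[-0.5,0,-1,0,0,0,-1],[-1,0,-1,0,0,0,-1]])

```text
t: 32.0
tool_pos: [0.5764, -0.13, 0.1776]
orientation: [3.137, 0.121, 0.01]
force: [0.4, 0.3, 0.4]
opening: 0.0003
```

Call:
move_arm(series=[[-0.5,0,-0.2,0,0,0,-1],[-1,0,-0.2,0,0,0,-1],[-1,-0.3,-0.2,0,0,0,-1],[-1,-0.3,-0.2,0,0,0,-1]])

```text
t: 32.4
tool_pos: [0.4712, -0.1054, 0.1947]
orientation: [-3.139, -0.119, -0.001]
force: [0.7, 0.0, -0.4]
opening: 0.0004
```

```bash
python3 - <<'E'
from ef import *
from h import *
import pickle
t=cam("top");s=cam("side");pickle.dump((t,s),open("c4.pkl","wb"))
crop(s,190,210,370,360,4,"d6.png"); crop(t,210,155,390,305,4,"d7.png")
E
python3 go.py .43 .034 .15 4.3
```

```text
t 32.5 pos [ 0.4728 -0.1069  0.1949] th 4.41 open 0.0003 F [ 0.1 -0.3 -0.9]
shift [-0.318 -1.438  0.448] turn [ 0.0002 -0.0003  0.0006] calls 2.0
```

View pics/d6.png

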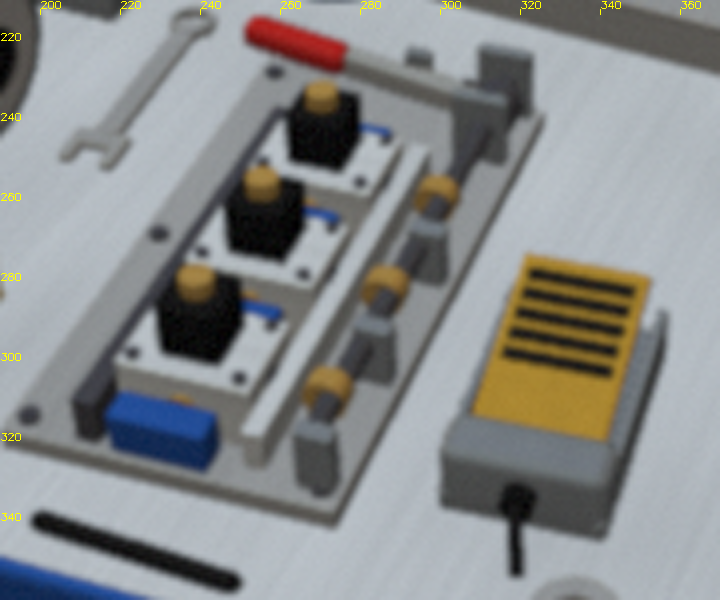

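View pics/d7.png

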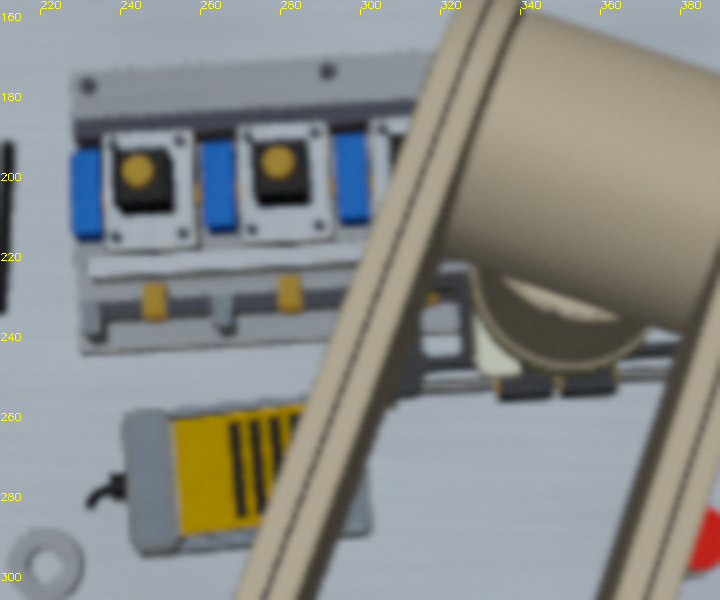

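```bash
python3 - <<'E'
from h import *
import pickle
t,s=pickle.load(open("c0.pkl","rb"))
T=lambda x,y:(210+x/4-.5,155+y/4-.5)
S=lambda x,y:(190+x/4-.5,210+y/4-.5)
P={}
for n,a,b in (("free+x",(340,401),(525,253)),("free-x",(350,513),(652,278)),("hinge-x",(180,535),(608,440)),("hinge+x",(171,418),(472,414))):
    P[n]=tri(t,T(*a),s,S(*b));print(n,P[n][0].round(4),P[n][1].round(4))
f=(P["free+x"][0]+P["free-x"][0])/2;h=(P["hinge+x"][0]+P["hinge-x"][0])/2
d=f-h;print(f,h,np.linalg.norm(d))
print("pad 27mm from free:",f-d/np.linalg.norm(d)*.027)
E
```

```text
free+x [0.4675 0.0102 0.0654] 0.0024
free-x [0.3981 0.0025 0.0644] 0.0002
hinge-x [0.3847 0.1073 0.0447] 0.0005
hinge+x [0.4567 0.1154 0.0437] 0.0017
[0.43275911 0.00633872 0.06488343] [0.42071435 0.11134218 0.04419771] 0.10769727189650222
pad 27mm from free: [0.42973946 0.03266337 0.05969746]
```

Call:
move_arm(series=[[-0.15,-0.5,0,0,0,0,-1],[-0.3,-1,0,0,0,0,-1],[-0.32,-1,0.4,0,0,0,-1],[-0.32,-1,0.4,0,0,0,-1],[-0.32,-1,0.4,0,0,0,-1]])

```text
t: 33.0
tool_pos: [0.4329, -0.0101, 0.1545]
orientation: [3.139, 0.12, -0.003]
force: [0.4, 0.6, 0.2]
opening: 0.0005
```

```bash
python3 go.py .4297 .0327 .075 4.3
```

```text
t 33.0 pos [ 0.4329 -0.0101  0.1545] th 4.38 open 0.0005 F [0.4 0.6 0.2]
shift [ 0.003 -0.429  0.795] turn [-0.      0.0007  0.0004] calls 1.0
```

Call:
move_arm(series=[[0,-0.43,0,0,0,0,-1],[0,-0.43,0.4,0,0,0,-1],[0,-0.43,0.8,0,0,0,-1],[0,-0.43,0.8,0,0,0,-1],[0,-0.43,0.8,0,0,0,-1],[0,-0.43,0.8,0,0,0,-1]])

```text
t: 33.6
tool_pos: [0.432, 0.0324, 0.0776]
orientation: [3.139, 0.118, 0.006]
force: [0.4, -0.7, 0.6]
opening: 0.0003
```

```bash
python3 go.py .4297 .0327 .042 4.3;python3 - <<'E'
from h import *
s=cam("side"); crop(s,270,200,390,350,4,"e1.png")
E
```

```text
t 33.6 pos [0.432  0.0324 0.0776] th 4.29 open 0.0003 F [ 0.4 -0.7  0.6]
shift [-0.024 -0.005  0.356] turn [ 0.0002 -0.0011 -0.0001] calls 1.0
```

View pics/e1.png

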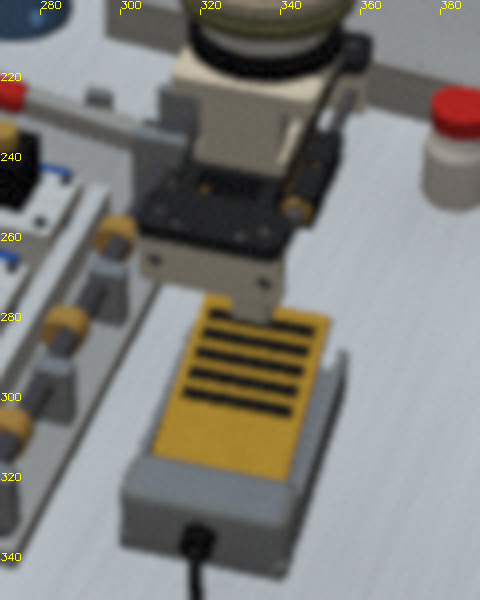

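Call:
move_arm(series=[[-0.02,0,0.12,0,0,0,-1],[-0.02,0,0.2,0,0,0,-1],[-0.02,0,0.27,0,0,0,-1],[-0.02,0,0.33,0,0,0,-1],[-0.02,0,0.37,0,0,0,-1],[-0.02,0,0.37,0,0,0,-1],[-0.02,0,0.37,0,0,0,-1]])

```text
t: 34.35
tool_pos: [0.4295, 0.0316, 0.0412]
orientation: [3.136, 0.12, 0.004]
force: [-14.2, -6.8, 37.6]
opening: 0.0004
```

```bash
python3 go.py .4297 .0327 .042 4.3;python3 - <<'E'
from h import *
s=cam("side"); crop(s,270,200,390,350,4,"e2.png")
E
```

```text
t 34.35 pos [0.4295 0.0316 0.0412] th 4.37 open 0.0004 F [-14.2  -6.8  37.6]
shift [ 0.003 -0.011 -0.008] turn [ 0.0009 -0.0007  0.0004] calls 1.0
```

View pics/e2.png

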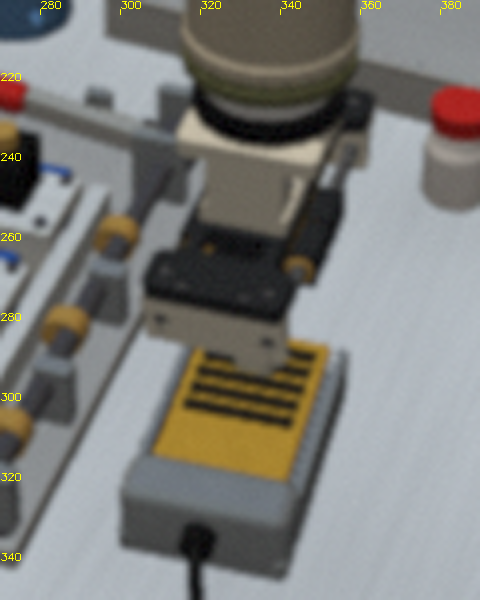

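Call:
move_arm(series=[[0,0,0,0,0,0,-1],[0,0,-0.005,0,0,0,-1],[0,0,-0.005,0,0,0,-1],[0,0,-0.005,0,0,0,-1]])

```text
t: 34.8
tool_pos: [0.4294, 0.0316, 0.0413]
orientation: [3.136, 0.12, 0.004]
force: [-12.5, -7.6, 33.1]
opening: 0.0006
```

Call:
move_arm(series=[[0,0,-0.2,0,0,0,-1],[0,0,-0.5,0,0,0,-1],[0,0,-1,0,0,0,-1],[0,0,-1,0,0,0,-1]])

```text
t: 35.2
tool_pos: [0.4318, 0.0329, 0.1447]
orientation: [3.139, 0.119, 0.016]
force: [1.4, 0.7, -0.3]
opening: 0.0002
```

```bash
python3 go.py .6711 -.1214 .1 4.3;python3 - <<'E'
from h import *
s=cam("side"); crop(s,190,180,390,350,4,"e3.png")
E
```

```text
t 35.2 pos [0.4318 0.0329 0.1447] th 4.36 open 0.0002 F [ 1.4  0.7 -0.3]
shift [2.264 1.72  0.472] turn [ 0.0004 -0.0033  0.0003] calls 3.0
```

View pics/e3.png

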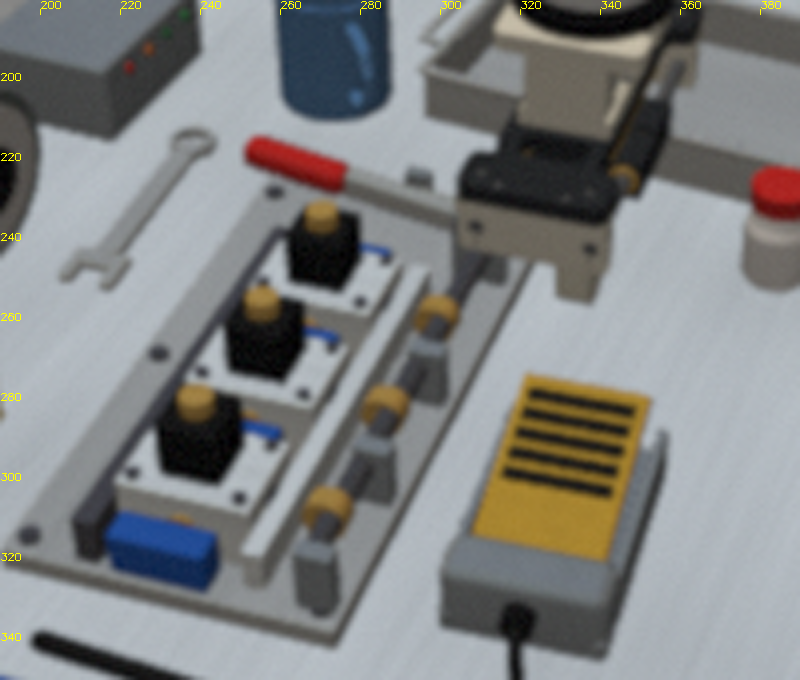

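Call:
move_arm(series=[[0.2,0.3,-0.4,0,0,0,-0.25],[0.4,0.7,-0.4,0,0,0,-0.25],[0.6,1,-0.4,0,0,0,-0.25]])

```text
t: 35.55
tool_pos: [0.4962, -0.0639, 0.1782]
orientation: [3.139, 0.12, 0.002]
force: [0.4, 0.1, 0.5]
opening: 0.02
```

Call:
move_arm(series=[[0.45,0.3,0,0,0,0,-0.25],[0.9,0.6,0,0,0,0,-0.25],[1,0.7,0,0,0,0,-0.25]])

```text
t: 35.85
tool_pos: [0.6016, -0.1262, 0.1749]
orientation: [-3.139, -0.117, 0.004]
force: [-0.9, 0.1, -1.2]
opening: 0.0343
```

Call:
move_arm(series=[[0.4,0,0,0,0,0,-0.25],[0.66,0,0,0,0,0,-0.25],[0.66,0,0,0,0,0,-0.25],[0.66,0,0,0,0,0,-0.25],[0.66,0,0,0,0,0,-0.25]])

```text
t: 36.35
tool_pos: [0.6648, -0.1192, 0.177]
orientation: [-3.139, -0.119, 0.003]
force: [-1.6, -0.7, -0.1]
opening: 0.035
```

```bash
python3 go.py .6711 -.1214 .1 4.3;python3 - <<'E'
from h import *
s=cam("side"); crop(s,220,130,340,260,5,"e4.png")
E
```

```text
t 36.35 pos [ 0.6648 -0.1192  0.177 ] th 4.35 open 0.035 F [-1.6 -0.7 -0.1]
shift [0.062 0.027 0.77 ] turn [-0.0001  0.0006  0.0003] calls 1.0
```

View pics/e4.png

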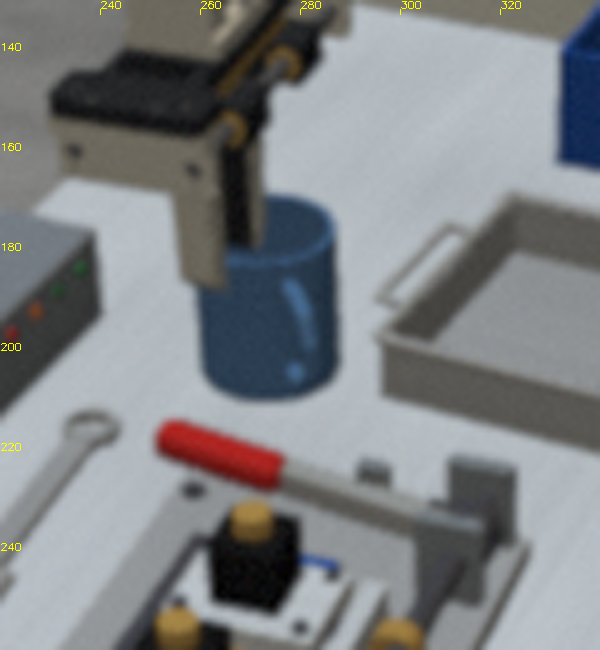

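```bash
python3 - <<'E'
from h import *
import pickle
t,s=pickle.load(open("c0.pkl","rb"))
print(onz(s,[(263.5,219.9)],.062))
print(onz(s,[(263.5,219.9)],.066))
E
```

```text
[[ 0.6782813  -0.12851386  0.062     ]]
[[ 0.67544775 -0.12339131  0.066     ]]
```

Call:
move_arm(series=[[0.06,0.05,0.3,0,0,0,-0.25],[0.06,0.05,0.7,0,0,0,-0.25],[0.06,0.05,0.86,0,0,0,-0.25],[0.06,0.05,0.86,0,0,0,-0.25],[0.06,0.05,0.86,0,0,0,-0.25]])

```text
t: 36.9
tool_pos: [0.6725, -0.124, 0.0935]
orientation: [3.139, 0.119, 0.001]
force: [0.1, 0.7, 0.8]
opening: 0.0349
```

```bash
python3 go.py .6711 -.124 .044 4.3;python3 - <<'E'
from h import *
s=cam("side");t=cam("top"); crop(s,220,150,320,250,6,"e5.png");crop(t,310,130,400,230,6,"e6.png")
E
```

```text
t 36.9 pos [ 0.6725 -0.124   0.0935] th 4.35 open 0.0349 F [0.1 0.7 0.8]
shift [-0.014 -0.001  0.495] turn [ 0.0001 -0.0002  0.0003] calls 1.0
```

View pics/e5.png

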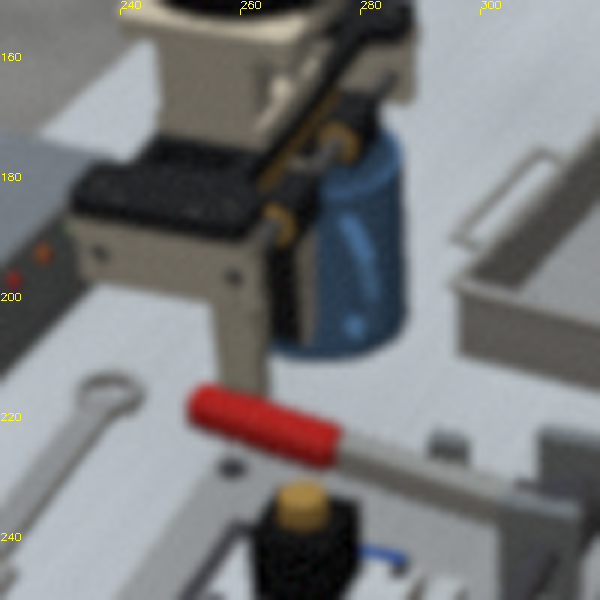

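View pics/e6.png

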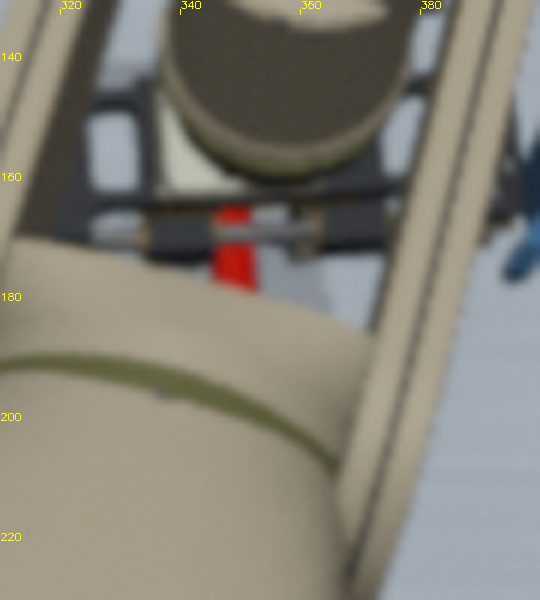

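```bash
python3 - <<'E'
from h import *
import pickle
t,s=pickle.load(open("c0.pkl","rb"))
T=lambda x,y:(310+x/6-.5,130+y/6-.5)
# red left/right edges at rows 215 and 270 in crop
for a in ((216,215),(252,215),(214,270),(256,270)): print(a,onz(t,[T(*a)],.075).round(4))
E
```

```text
(216, 215) [[ 0.6934 -0.1133  0.075 ]]
(252, 215) [[ 0.6937 -0.1284  0.075 ]]
(214, 270) [[ 0.6693 -0.1125  0.075 ]]
(256, 270) [[ 0.6696 -0.13    0.075 ]]
```

Call:
move_arm(series=[[-0.01,-0.02,0.1,0,0,0,-0.25],[-0.01,-0.02,0.2,0,0,0,-0.25],[-0.01,-0.02,0.35,0,0,0,-0.25],[-0.01,-0.02,0.48,0,0,0,-0.25],[-0.01,-0.02,0.48,0,0,0,-0.25],[-0.01,-0.02,0.48,0,0,0,-0.25]])

```text
t: 37.6
tool_pos: [0.6705, -0.1217, 0.043]
orientation: [-3.139, -0.119, 0.003]
force: [0.8, -0.8, 0.3]
opening: 0.0351
```

```bash
python3 go.py .6711 -.122 .044 4.3;python3 - <<'E'
from h import *
s=cam("side"); crop(s,220,150,320,250,6,"e7.png")
E
```

```text
t 37.6 pos [ 0.6705 -0.1217  0.043 ] th 4.35 open 0.0351 F [ 0.8 -0.8  0.3]
shift [ 0.006  0.003 -0.01 ] turn [-0.0002  0.0006  0.0003] calls 1.0
```

View pics/e7.png

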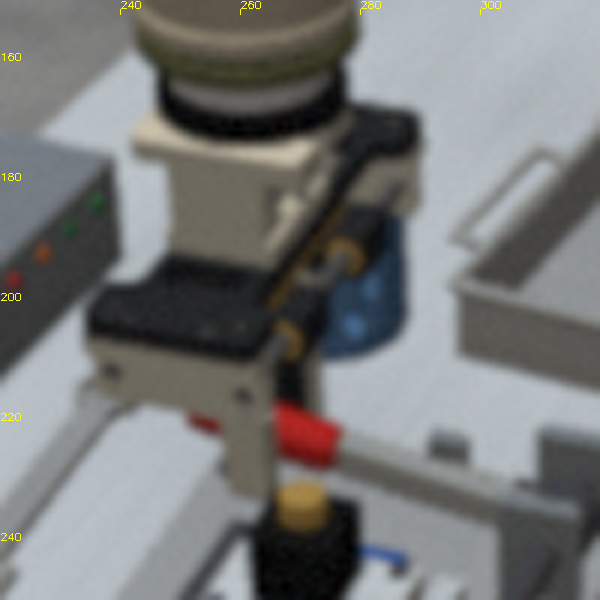

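Call:
move_arm(series=[[0,0,0,0,0,0,-1],[0,0,0,0,0,0,-1],[0,0,0,0,0,0,-1],[0,0,0,0,0,0,-1]], squeeze=20)

```text
t: 38.05
tool_pos: [0.6719, -0.1229, 0.0451]
orientation: [3.138, 0.119, 0.003]
force: [0.7, -4.6, 1.6]
opening: 0.02
```

Call:
move_arm(series=[[-0.02,0,-0.1,0,0,0,-1],[-0.05,0,-0.2,0,0,0,-1],[-0.08,0,-0.29,0,0,0,-1],[-0.12,0,-0.38,0,0,0,-1],[-0.17,0,-0.46,0,0,0,-1],[-0.22,0,-0.54,0,0,0,-1],[-0.22,0,-0.54,0,0,0,-1]])

```text
t: 38.75
tool_pos: [0.6485, -0.1246, 0.0994]
orientation: [3.138, 0.118, -0.001]
force: [-3.4, -5.0, 3.1]
opening: 0.0202
```

```bash
python3 go.py .6711 -.122 .044 4.3;python3 - <<'E'
from h import *
s=cam("side"); crop(s,220,150,320,250,6,"e8.png")
E
```

```text
t 38.75 pos [ 0.6485 -0.1246  0.0994] th 4.31 open 0.0202 F [-3.4 -5.   3.1]
shift [ 0.228 -0.01   0.554] turn [0.0003 0.0002 0.0001] calls 1.0
```

View pics/e8.png

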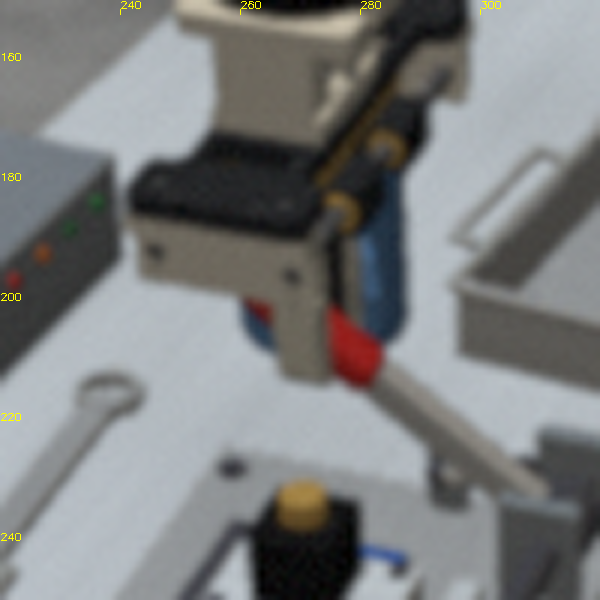

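Call:
move_arm(series=[[-0.08,0,-0.1,0,0,0,-1],[-0.17,0,-0.2,0,0,0,-1],[-0.26,0,-0.28,0,0,0,-1],[-0.31,0,-0.32,0,0,0,-1],[-0.31,0,-0.32,0,0,0,-1],[-0.31,0,-0.32,0,0,0,-0.25],[-0.31,0,-0.32,0,0,0,-0.25],[-0.31,0,-0.32,0,0,0,-0.25]])

```text
t: 39.6
tool_pos: [0.6185, -0.1256, 0.1304]
orientation: [-3.139, -0.12, -0.0]
force: [-0.2, -0.4, 0.0]
opening: 0.0337
```

Call:
move_arm(series=[[0,0,0,0,0,0,-0.25],[0,0,-0.3,0,0,0,-0.25],[0,0,-0.6,0,0,0,-0.25],[0,0,-1,0,0,0,-0.25],[0,0,-1,0,0,0,-0.25]])

```text
t: 40.1
tool_pos: [0.6216, -0.1266, 0.2379]
orientation: [3.136, 0.12, 0.016]
force: [1.0, -0.2, 0.2]
opening: 0.0346
```

```bash
python3 go.py .6055 -.0374 .25 94.3;python3 - <<'E'
from h import *
s=cam("side");t=cam("top"); crop(s,190,140,350,340,4,"e9.png");cv2.imwrite("pics/top9.png",t["frame"][:,:,::-1])
import pickle;pickle.dump((t,s),open("c5.pkl","wb"))
E
```

```text
t 40.1 pos [ 0.6216 -0.1266  0.2379] th 4.37 open 0.0346 F [ 1.  -0.2  0.2]
shift [-0.091 -0.902 -0.125] turn [ 0.0035 -0.0017 -0.4996] calls 1.0
```

View pics/e9.png

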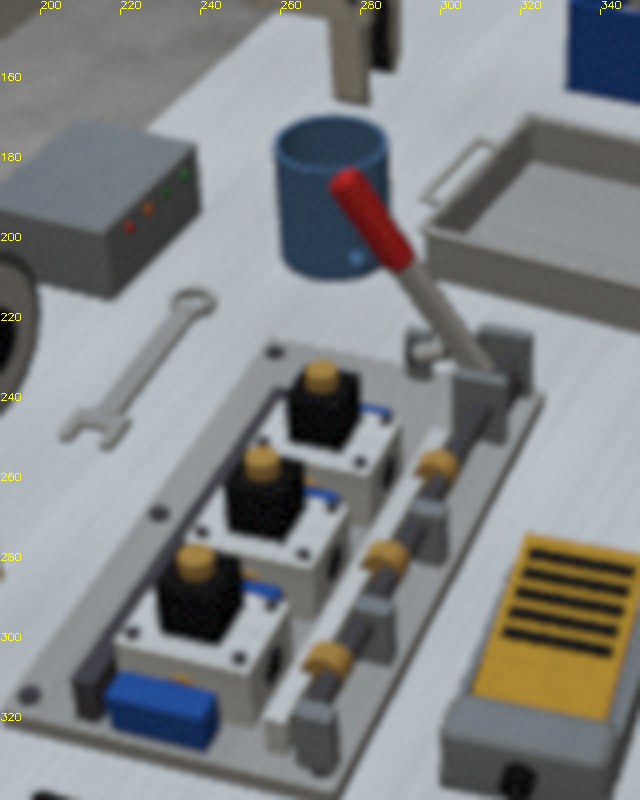

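View pics/top9.png

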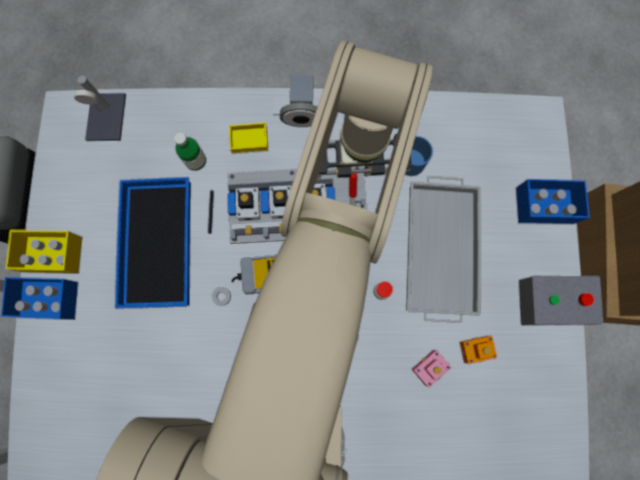

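```bash
python3 - <<'E'
from h import *
import pickle
t,s=pickle.load(open("c0.pkl","rb"))
crop(t,105,120,215,320,3,"f1.png")
print(onz(t,[(118,180),(189,178.5),(189,305),(117,307)],.04).round(4), onz(t,[(118,180),(189,178.5),(189,305),(117,307)],.04).mean(0))
print("bottle cap",onz(t,[(181,139)],.16),"base",onz(t,[(197,165)],.02))
E
```

```text
[[0.6608 0.4781 0.04  ]
 [0.6656 0.2888 0.04  ]
 [0.3412 0.2687 0.04  ]
 [0.332  0.4513 0.04  ]] [0.49991105 0.37172473 0.04      ]
bottle cap [[0.72492325 0.28109686 0.16      ]] base [[0.7094478  0.27565623 0.02      ]]
```

View pics/f1.png

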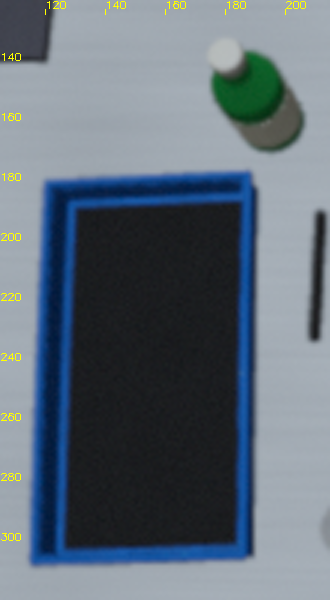

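Call:
move_arm(series=[[0,-0.4,-0.2,0,0,-0.047,0.2],[-0.05,-0.8,-0.2,0,0,-0.094,0.3],[-0.05,-0.9,-0.2,0,0,-0.141,0.3],[-0.05,-0.9,-0.2,0,0,-0.188,0.3],[-0.05,-0.9,-0.2,0,0,-0.235,0.3],[-0.05,-0.9,-0.2,0,0,-0.282,0.3],[-0.05,-0.9,-0.2,0,0,-0.33,0.3],[-0.05,-0.9,-0.2,0,0,-0.377,0.3]])

```text
t: 41.0
tool_pos: [0.6056, -0.0363, 0.248]
orientation: [-2.53, -1.858, 0.004]
force: [-0.2, 0.0, -0.4]
opening: 0.0603
```

Call:
move_arm(series=[[0,0,0,0,0,-0.047,0.3],[0,0,0,0,0,-0.094,0.3],[0,0,0,0,0,-0.123,0.3],[0,0,0,0,0,-0.123,0.3],[0,0,0,0,0,-0.123,0.3]])

```text
t: 41.5
tool_pos: [0.606, -0.0364, 0.2488]
orientation: [-2.137, -2.3, 0.002]
force: [0.2, -0.3, 0.2]
opening: 0.0606
```

```bash
python3 go.py .6125 -.0369 .16 94.3
```

```text
t 41.5 pos [ 0.606  -0.0364  0.2488] th 94.19 open 0.0606 F [ 0.2 -0.3  0.2]
shift [-0.01   0.066  0.888] turn [-0.0006 -0.0002 -0.0006] calls 1.0
```

Call:
move_arm(series=[[-0.01,0.07,0.3,0,0,0,0.3],[-0.01,0.07,0.7,0,0,0,0.3],[-0.01,0.07,1,0,0,0,0.3],[-0.01,0.07,1,0,0,0,0.3],[-0.01,0.07,1,0,0,0,0.3]])

```text
t: 42.0
tool_pos: [0.6132, -0.037, 0.1501]
orientation: [-2.136, -2.302, 0.001]
force: [0.8, -0.1, 0.7]
opening: 0.0602
```

```bash
python3 go.py .6125 -.0369 .061 94.3;python3 - <<'E'
from h import *
s=cam("side"); crop(s,200,130,330,260,5,"f2.png")
E
```

```text
t 42.0 pos [ 0.6132 -0.037   0.1501] th 94.28 open 0.0602 F [ 0.8 -0.1  0.7]
shift [ 0.001 -0.005  0.891] turn [-0.0005 -0.0001 -0.0001] calls 1.0
```

View pics/f2.png

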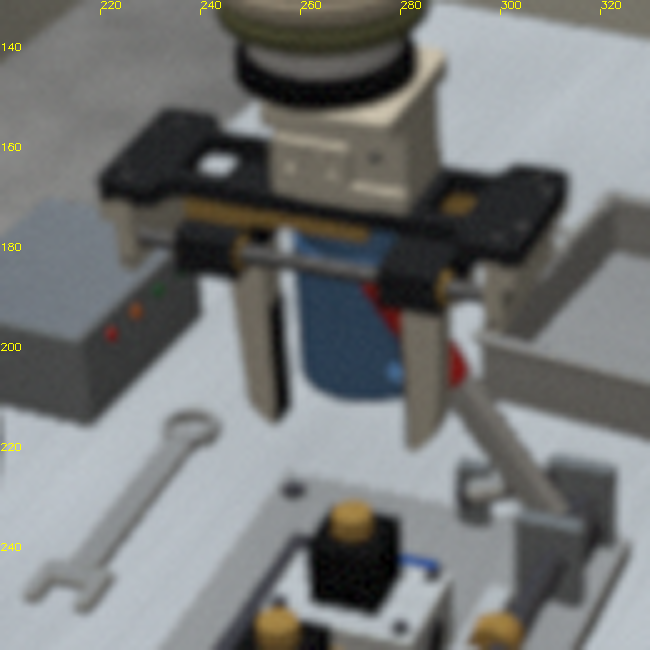

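Call:
move_arm(series=[[0,0,0.35,0,0,0,0.3],[0,0,0.7,0,0,0,0.3],[0,0,0.88,0,0,0,0.3],[0,0,0.88,0,0,0,0.3],[0,0,0.88,0,0,0,0.3]])

```text
t: 42.55
tool_pos: [0.6152, -0.0373, 0.0647]
orientation: [2.134, 2.302, 0.003]
force: [0.1, 0.1, -0.2]
opening: 0.0606
```

Call:
move_arm(series=[[0,0,0.01,0,0,0,-1],[0,0,0.01,0,0,0,-1],[0,0,0.01,0,0,0,-1],[0,0,0.01,0,0,0,-1],[0,0,0.01,0,0,0,-1],[0,0,0.01,0,0,0,-1]], squeeze=30)

```text
t: 43.15
tool_pos: [0.6141, -0.0372, 0.0622]
orientation: [2.135, 2.303, 0.001]
force: [-1.0, -0.5, 6.0]
opening: 0.0358
```

Call:
move_arm(series=[[0,0,-0.3,0,0,0,-1],[0,0,-0.7,0,0,0,-1],[0,0,-1,0,0,0,-1]])

```text
t: 43.45
tool_pos: [0.6131, -0.037, 0.1619]
orientation: [-2.135, -2.303, 0.001]
force: [0.7, -0.1, -4.3]
opening: 0.0361
```

Call:
move_arm(series=[[0.2,0,-0.5,0,0,0,-1],[0.6,0,-0.9,0,0,0,-1],[1,0,-0.9,0,0,0,-1]])

```text
t: 43.75
tool_pos: [0.6081, 0.0619, 0.2566]
orientation: [2.135, 2.297, 0.007]
force: [1.9, 0.3, -5.0]
opening: 0.0358
```

Call:
move_arm(series=[[0.5,0,0,0,0,0,-1],[1,0,0,0,0,0,-1]])

```text
t: 43.95
tool_pos: [0.5978, 0.1638, 0.2508]
orientation: [-2.136, -2.303, 0.001]
force: [0.7, -0.6, -5.6]
opening: 0.0357
```

Call:
move_arm(series=[[0.5,0,0,0,0,0,-1],[1,0,0,0,0,0,-1],[1,0,0,0,0,0,-1],[1,0,0,0,0,0,-1]])

```text
t: 44.35
tool_pos: [0.5896, 0.2634, 0.2494]
orientation: [-2.131, -2.307, 0.004]
force: [0.5, -0.8, -5.4]
opening: 0.0359
```

```bash
python3 go.py .593 .379 .2 94.3
```

```text
t 44.35 pos [0.5896 0.2634 0.2494] th 94.53 open 0.0359 F [ 0.5 -0.8 -5.4]
shift [1.15  0.127 0.492] turn [-0.0009  0.0003  0.0013] calls 2.0
```

Call:
move_arm(series=[[0.4,0.06,0,0,0,0,-1],[0.8,0.13,0,0,0,0,-1],[1,0.13,0.4,0,0,0,-1],[1,0.13,0.9,0,0,0,-1],[1,0.13,0.9,0,0,0,-1],[1,0.13,0.9,0,0,0,-1]])

```text
t: 44.95
tool_pos: [0.5953, 0.3607, 0.1595]
orientation: [-2.136, -2.302, 0.008]
force: [0.6, 0.1, -4.0]
opening: 0.0358
```

```bash
python3 go.py .593 .379 .052 94.3;python3 - <<'E'
from h import *
s=cam("side"); cv2.imwrite("pics/f3.png",s["frame"][:,:,::-1])
E
```

```text
t 44.95 pos [0.5953 0.3607 0.1595] th 94.27 open 0.0358 F [ 0.6  0.1 -4. ]
shift [ 0.186 -0.005  1.075] turn [-0.0014  0.0007 -0.0001] calls 2.0
```

View pics/f3.png

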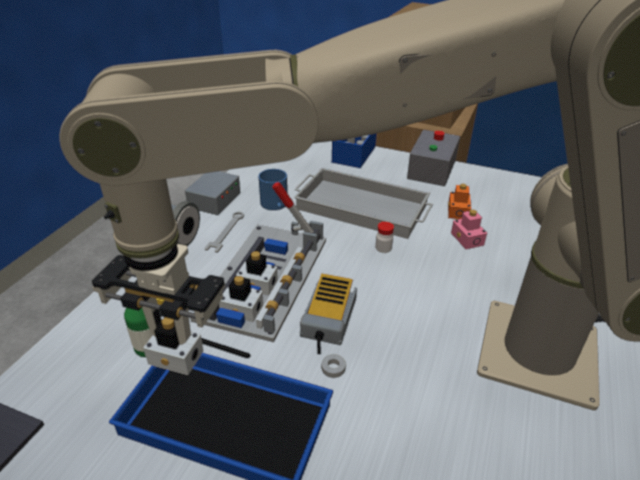

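Call:
move_arm(series=[[0.18,0,0,0,0,0,-1],[0.18,0,0.35,0,0,0,-1],[0.18,0,0.7,0,0,0,-1],[0.18,0,0.75,0,0,0,-1],[0.18,0,0.75,0,0,0,-1]])

```text
t: 45.5
tool_pos: [0.595, 0.3809, 0.0873]
orientation: [-2.136, -2.304, -0.0]
force: [-0.2, 1.1, -5.0]
opening: 0.036
```

```bash
python3 go.py .593 .379 .052 94.3;python3 - <<'E'
from h import *
s=cam("side"); crop(s,90,280,340,480,3,"f4.png")
E
```

```text
t 45.5 pos [0.595  0.3809 0.0873] th 94.34 open 0.036 F [-0.2  1.1 -5. ]
shift [-0.017 -0.022  0.353] turn [-0.     -0.      0.0002] calls 1.0
```

View pics/f4.png

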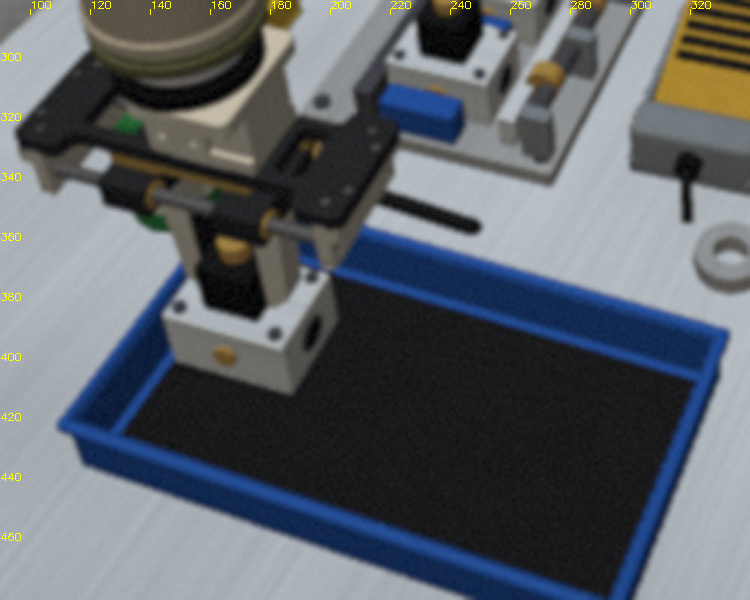

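Call:
move_arm(series=[[0,0,0.15,0,0,0,-1],[0,0,0.25,0,0,0,-1],[0,0,0.31,0,0,0,-1],[0,0,0.34,0,0,0,-1],[0,0,0.34,0,0,0,-1],[0,0,0.34,0,0,0,-1]])

```text
t: 46.15
tool_pos: [0.595, 0.3808, 0.0524]
orientation: [2.135, 2.304, 0.001]
force: [0.6, 0.6, -5.3]
opening: 0.0358
```

Not yet in contact; lower on in millimetres.

Call:
move_arm(series=[[0,0,0.01,0,0,0,-1],[0,0,0.015,0,0,0,-1],[0,0,0.02,0,0,0,-1],[0,0,0.02,0,0,0,-1]])

```text
t: 46.55
tool_pos: [0.5952, 0.381, 0.0516]
orientation: [2.135, 2.304, 0.002]
force: [-2.3, -0.8, 5.1]
opening: 0.0356
```

Call:
move_arm(series=[[0,0,-0.005,0,0,0,0.2],[0,0,-0.005,0,0,0,0.2],[0,0,-0.005,0,0,0,0.2],[0,0,-0.3,0,0,0,0.2],[0,0,-0.7,0,0,0,0.2],[0,0,-1,0,0,0,0.2]])

```text
t: 47.15
tool_pos: [0.5952, 0.3809, 0.1523]
orientation: [2.135, 2.304, 0.002]
force: [0.0, 0.1, -0.2]
opening: 0.0555
```

Call:
move_arm(series=[[-0.2,0,-0.5,0,0,0,0.3],[-0.6,0,-0.8,0,0,0,0.3],[-1,0,-0.8,0,0,0,0.3]])

```text
t: 47.45
tool_pos: [0.605, 0.2819, 0.2374]
orientation: [2.13, 2.303, 0.015]
force: [1.3, -0.5, 0.2]
opening: 0.0605
```

Call:
move_arm(series=[[-0.5,0,0,0,0,0,0.3],[-1,0,0,0,0,0,0.3],[-1,0,0,0,0,0,0.3],[-1,0,0,0,0,0,0.3]])

```text
t: 47.85
tool_pos: [0.6103, 0.1801, 0.2304]
orientation: [-2.139, -2.301, -0.001]
force: [0.0, 1.1, 0.4]
opening: 0.0601
```

```bash
python3 go.py .5997 .1327 .18 94.3;python3 - <<'E'
from h import *
s=cam("side"); cv2.imwrite("pics/g1.png",s["frame"][:,:,::-1])
E
```

```text
t 47.85 pos [0.6103 0.1801 0.2304] th 94.2 open 0.0601 F [0.  1.1 0.4]
shift [-0.465 -0.141  0.504] turn [ 0.0001 -0.0001 -0.0006] calls 1.0
```

View pics/g1.png

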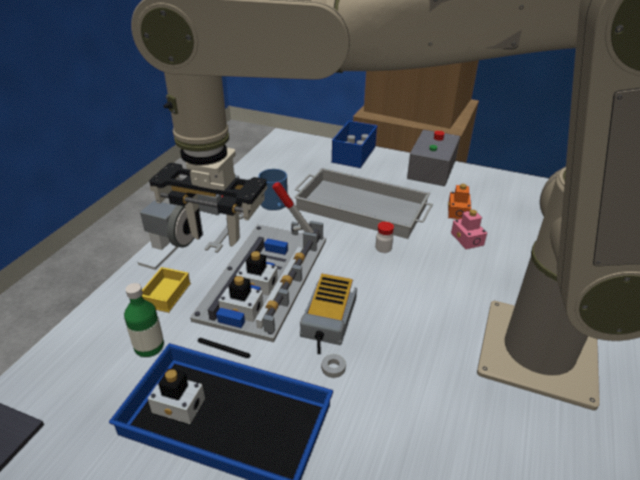

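Valve 1 stands in the tray. Next, nest 1.

Call:
move_arm(series=[[-0.2,-0.05,0,0,0,0,0.3],[-0.46,-0.14,0.2,0,0,0,0.3],[-0.46,-0.14,0.6,0,0,0,0.3],[-0.46,-0.14,0.9,0,0,0,0.3],[-0.46,-0.14,0.9,0,0,0,0.3],[-0.46,-0.14,0.9,0,0,0,0.3]])

```text
t: 48.5
tool_pos: [0.5992, 0.1357, 0.1403]
orientation: [-2.133, -2.305, 0.001]
force: [0.5, -0.4, 1.3]
opening: 0.0604
```

```bash
python3 go.py .5997 .1327 .061 94.3;python3 - <<'E'
from h import *
s=cam("side"); crop(s,160,200,300,340,5,"g2.png")
E
```

```text
t 48.5 pos [0.5992 0.1357 0.1403] th 94.46 open 0.0604 F [ 0.5 -0.4  1.3]
shift [-0.031  0.004  0.793] turn [-0.0004 -0.      0.0009] calls 1.0
```

View pics/g2.png

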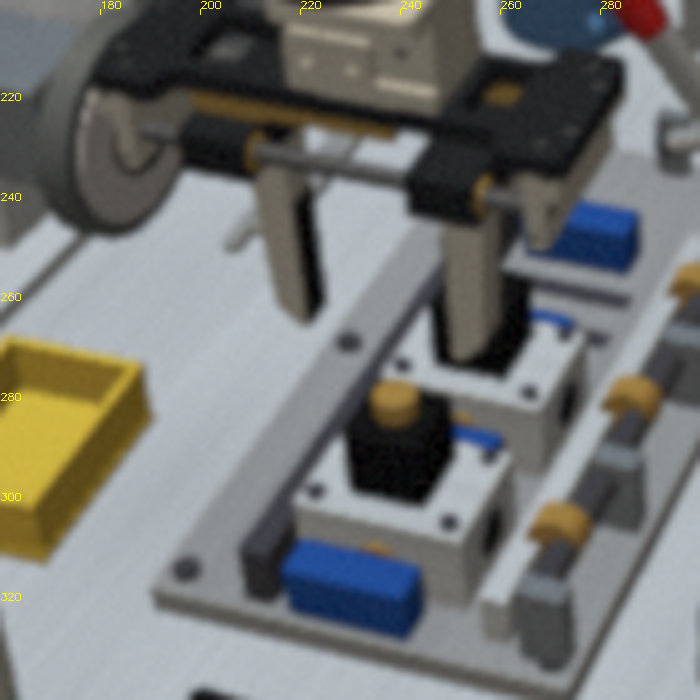

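Call:
move_arm(series=[[-0.03,0,0.3,0,0,0,0.3],[-0.03,0,0.6,0,0,0,0.3],[-0.03,0,0.79,0,0,0,0.3],[-0.03,0,0.79,0,0,0,0.3],[-0.03,0,0.79,0,0,0,0.3]])

```text
t: 49.05
tool_pos: [0.6012, 0.132, 0.0635]
orientation: [2.134, 2.304, 0.003]
force: [0.6, 1.0, 0.3]
opening: 0.0604
```

Call:
move_arm(series=[[0,0,0.01,0,0,0,-1],[0,0,0.01,0,0,0,-1],[0,0,0.01,0,0,0,-1],[0,0,0.01,0,0,0,-1],[0,0,0.01,0,0,0,-1],[0,0,0.01,0,0,0,-1]])

```text
t: 49.65
tool_pos: [0.6006, 0.1315, 0.0613]
orientation: [2.135, 2.303, 0.002]
force: [0.3, 0.1, 5.6]
opening: 0.0359
```

Call:
move_arm(series=[[0,0,-0.3,0,0,0,-1],[0,0,-0.7,0,0,0,-1],[0,0,-1,0,0,0,-1]])

```text
t: 49.95
tool_pos: [0.5993, 0.1313, 0.1611]
orientation: [-2.135, -2.304, 0.001]
force: [0.8, -0.2, -2.8]
opening: 0.0356
```

Call:
move_arm(series=[[0.2,0,-0.5,0,0,0,-1],[0.6,0.2,-0.9,0,0,0,-1],[1,0.4,-0.9,0,0,0,-1]])

```text
t: 50.25
tool_pos: [0.6322, 0.2292, 0.2555]
orientation: [2.136, 2.298, 0.009]
force: [2.0, 0.5, -2.0]
opening: 0.0359
```

```bash
python3 go.py .5 .3735 .15 94.3
```

```text
t 50.25 pos [0.6322 0.2292 0.2555] th 94.2 open 0.0359 F [ 2.   0.5 -2. ]
shift [ 1.535 -1.22   1.047] turn [ 0.0023 -0.0002 -0.0006] calls 2.0
```

Call:
move_arm(series=[[0.2,-0.4,0,0,0,0,-1],[0.5,-0.8,0,0,0,0,-1],[0.8,-1,0,0,0,0,-1],[0.8,-1,0,0,0,0,-1]])

```text
t: 50.65
tool_pos: [0.5208, 0.3048, 0.248]
orientation: [-2.128, -2.307, 0.003]
force: [0.3, -0.1, -2.9]
opening: 0.0359
```

Call:
move_arm(series=[[0.4,-0.22,0,0,0,0,-1],[0.74,-0.22,0.3,0,0,0,-1],[0.74,-0.22,0.7,0,0,0,-1],[0.74,-0.22,1,0,0,0,-1],[0.74,-0.22,1,0,0,0,-1],[0.74,-0.22,1,0,0,0,-1]])

```text
t: 51.25
tool_pos: [0.4966, 0.3729, 0.1489]
orientation: [-2.136, -2.303, 0.003]
force: [-0.1, -0.2, -2.0]
opening: 0.0357
```

```bash
python3 go.py .5 .3735 .085 94.3;python3 - <<'E'
from h import *
s=cam("side"); crop(s,90,280,340,480,3,"g3.png")
E
```

```text
t 51.25 pos [0.4966 0.3729 0.1489] th 94.33 open 0.0357 F [-0.1 -0.2 -2. ]
shift [0.005 0.036 0.639] turn [-0.0006  0.0004  0.0002] calls 1.0
```

View pics/g3.png

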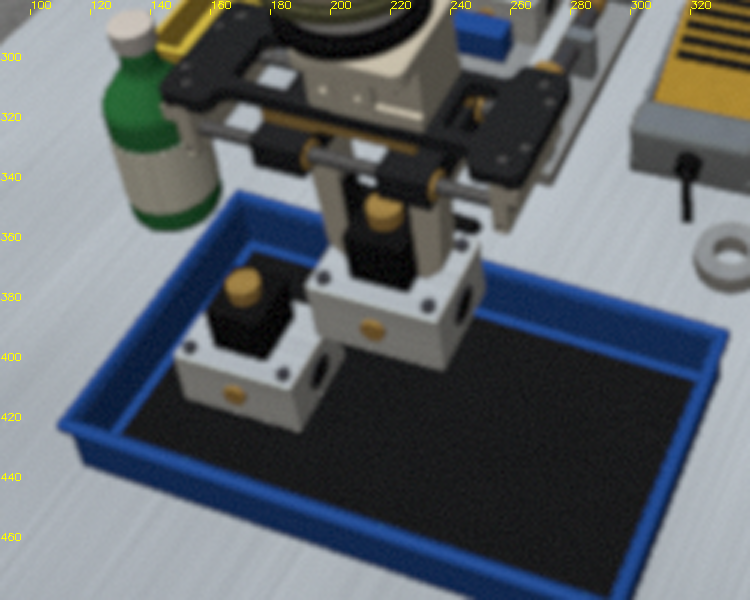

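Call:
move_arm(series=[[0,0,0.35,0,0,0,-1],[0,0,0.7,0,0,0,-1],[0,0,0.85,0,0,0,-1],[0,0,0.92,0,0,0,-1],[0,0,0.95,0,0,0,-1],[0,0,0.95,0,0,0,-1],[0,0,0.95,0,0,0,-1]])

```text
t: 52.0
tool_pos: [0.498, 0.3744, 0.0564]
orientation: [2.135, 2.304, 0.004]
force: [0.8, -0.8, -2.7]
opening: 0.0359
```

Call:
move_arm(series=[[0,0,0.03,0,0,0,-1],[0,0,0.045,0,0,0,-1],[0,0,0.055,0,0,0,-1],[0,0,0.06,0,0,0,-1],[0,0,0.06,0,0,0,-1]])

```text
t: 52.5
tool_pos: [0.4973, 0.374, 0.0503]
orientation: [2.135, 2.304, 0.002]
force: [-4.7, -2.6, 8.6]
opening: 0.036
```

Contact. Release and go for nest 2.

Call:
move_arm(series=[[0,0,-0.01,0,0,0,0.2],[0,0,-0.01,0,0,0,0.2],[0,0,-0.01,0,0,0,0.2],[0,0,-0.3,0,0,0,0.2],[0,0,-0.7,0,0,0,0.2],[0,0,-1,0,0,0,0.2]])

```text
t: 53.1
tool_pos: [0.4971, 0.3738, 0.1503]
orientation: [2.135, 2.304, 0.001]
force: [-0.4, 0.1, 0.6]
opening: 0.0558
```

Call:
move_arm(series=[[-0.2,0.2,-0.5,0,0,0,0.3],[-0.6,0.4,-0.8,0,0,0,0.3],[-1,0.4,-0.8,0,0,0,0.3]])

```text
t: 53.4
tool_pos: [0.5474, 0.278, 0.2338]
orientation: [2.131, 2.304, 0.012]
force: [0.1, -0.2, 0.8]
opening: 0.0601
```

Call:
move_arm(series=[[-0.5,0.2,0,0,0,0,0.3],[-1,0.4,0,0,0,0,0.3]])

```text
t: 53.6
tool_pos: [0.589, 0.1858, 0.2292]
orientation: [2.134, 2.304, 0.002]
force: [0.7, -0.7, -0.3]
opening: 0.0601
```

Call:
move_arm(series=[[-0.5,0,0,0,0,0,0.3],[-1,0,0,0,0,0,0.3],[-1,0,0,0,0,0,0.3],[-1,0,0,0,0,0,0.3]])

```text
t: 54.0
tool_pos: [0.5961, 0.0863, 0.2282]
orientation: [-2.139, -2.301, -0.0]
force: [-0.1, 0.1, -0.1]
opening: 0.0603
```

```bash
python3 go.py .6061 .048 .15 94.3;python3 - <<'E'
from h import *
s=cam("side"); cv2.imwrite("pics/g4.png",s["frame"][:,:,::-1])
E
```

```text
t 54.0 pos [0.5961 0.0863 0.2282] th 94.19 open 0.0603 F [-0.1  0.1 -0.1]
shift [-0.39   0.072  0.782] turn [-0.     -0.0001 -0.0006] calls 1.0
```

View pics/g4.png

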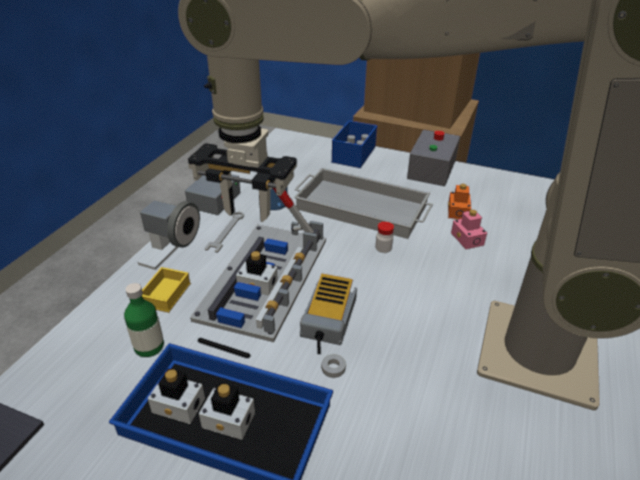

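Call:
move_arm(series=[[-0.2,0.04,0,0,0,0,0.3],[-0.39,0.07,0.3,0,0,0,0.3],[-0.39,0.07,0.7,0,0,0,0.3],[-0.39,0.07,0.8,0,0,0,0.3],[-0.39,0.07,0.8,0,0,0,0.3],[-0.39,0.07,0.8,0,0,0,0.3]])

```text
t: 54.65
tool_pos: [0.6065, 0.0504, 0.15]
orientation: [2.133, 2.305, 0.002]
force: [0.3, 0.1, 0.3]
opening: 0.0605
```

```bash
python3 go.py .6061 .048 .061 94.3;python3 - <<'E'
from h import *
s=cam("side"); crop(s,180,170,320,310,5,"g5.png")
E
```

```text
t 54.65 pos [0.6065 0.0504 0.15  ] th 94.45 open 0.0605 F [0.3 0.1 0.3]
shift [-0.024 -0.008  0.89 ] turn [ 0.0005 -0.      0.0008] calls 1.0
```

View pics/g5.png

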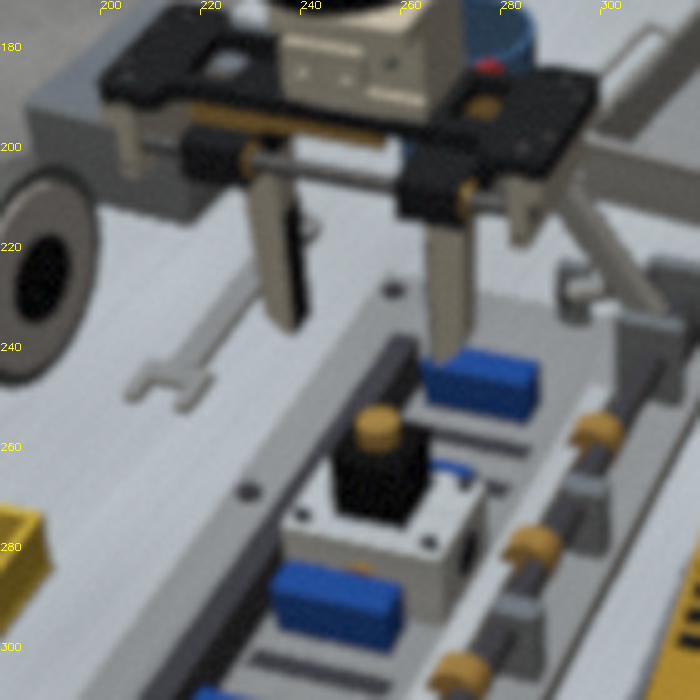

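Call:
move_arm(series=[[-0.02,0,0.35,0,0,0,0.3],[-0.02,0,0.7,0,0,0,0.3],[-0.02,0,0.89,0,0,0,0.3],[-0.02,0,0.89,0,0,0,0.3],[-0.02,0,0.89,0,0,0,0.3]])

```text
t: 55.2
tool_pos: [0.6075, 0.0476, 0.0614]
orientation: [2.134, 2.303, 0.003]
force: [-0.0, 1.0, -0.4]
opening: 0.0605
```

Call:
move_arm(series=[[0,0,0.01,0,0,0,-1],[0,0,0.01,0,0,0,-1],[0,0,0.01,0,0,0,-1],[0,0,0.01,0,0,0,-1],[0,0,0.01,0,0,0,-1],[0,0,0.01,0,0,0,-1]])

```text
t: 55.8
tool_pos: [0.6066, 0.0472, 0.059]
orientation: [2.135, 2.304, 0.001]
force: [0.1, 1.1, 4.0]
opening: 0.0358
```

Call:
move_arm(series=[[0,0,-0.3,0,0,0,-1],[0,0,-0.7,0,0,0,-1],[0,0,-1,0,0,0,-1]])

```text
t: 56.1
tool_pos: [0.6054, 0.0471, 0.1592]
orientation: [-2.135, -2.303, 0.002]
force: [0.4, -0.2, -2.0]
opening: 0.0356
```

Call:
move_arm(series=[[0.2,-0.2,-0.5,0,0,0,-1],[0.6,-0.5,-0.9,0,0,0,-1],[1,-0.8,-0.9,0,0,0,-1]])

```text
t: 56.4
tool_pos: [0.5309, 0.1279, 0.2487]
orientation: [2.136, 2.299, 0.006]
force: [1.1, 1.3, -3.7]
opening: 0.0359
```

```bash
python3 go.py .402 .366 .25 94.3
```

```text
t 56.4 pos [0.5309 0.1279 0.2487] th 94.21 open 0.0359 F [ 1.1  1.3 -3.7]
shift [ 2.469 -1.111 -0.019] turn [ 0.0017  0.     -0.0005] calls 3.0
```

Call:
move_arm(series=[[0.5,-0.2,0,0,0,0,-1],[1,-0.4,0,0,0,0,-1]])

```text
t: 56.6
tool_pos: [0.4844, 0.2188, 0.2447]
orientation: [-2.137, -2.303, 0.0]
force: [0.7, 1.2, -4.0]
opening: 0.0356
```

Call:
move_arm(series=[[0.5,-0.2,0,0,0,0,-1],[1,-0.4,0,0,0,0,-1],[1,-0.4,0,0,0,0,-1],[1,-0.4,0,0,0,0,-1]])

```text
t: 57.0
tool_pos: [0.4368, 0.3156, 0.2438]
orientation: [-2.131, -2.308, 0.003]
force: [-0.7, -1.4, -3.5]
opening: 0.0357
```

```bash
python3 go.py .402 .366 .15 94.3
```

```text
t 57.0 pos [0.4368 0.3156 0.2438] th 94.55 open 0.0357 F [-0.7 -1.4 -3.5]
shift [ 0.531 -0.305  0.938] turn [-0.0006  0.0003  0.0014] calls 1.0
```

Call:
move_arm(series=[[0.3,-0.15,0,0,0,0,-1],[0.52,-0.3,0.1,0,0,0,-1],[0.52,-0.3,0.5,0,0,0,-1],[0.52,-0.3,0.9,0,0,0,-1],[0.52,-0.3,0.93,0,0,0,-1],[0.52,-0.3,0.93,0,0,0,-1]])

```text
t: 57.6
tool_pos: [0.4043, 0.3623, 0.1508]
orientation: [-2.137, -2.302, 0.006]
force: [0.2, -0.9, -2.5]
opening: 0.0358
```

```bash
python3 go.py .402 .366 .049 94.3;python3 - <<'E'
from h import *
s=cam("side"); crop(s,90,280,340,480,3,"g6.png")
E
```

```text
t 57.6 pos [0.4043 0.3623 0.1508] th 94.27 open 0.0358 F [ 0.2 -0.9 -2.5]
shift [ 0.041 -0.017  1.018] turn [-0.0009  0.0007 -0.0002] calls 2.0
```

View pics/g6.png

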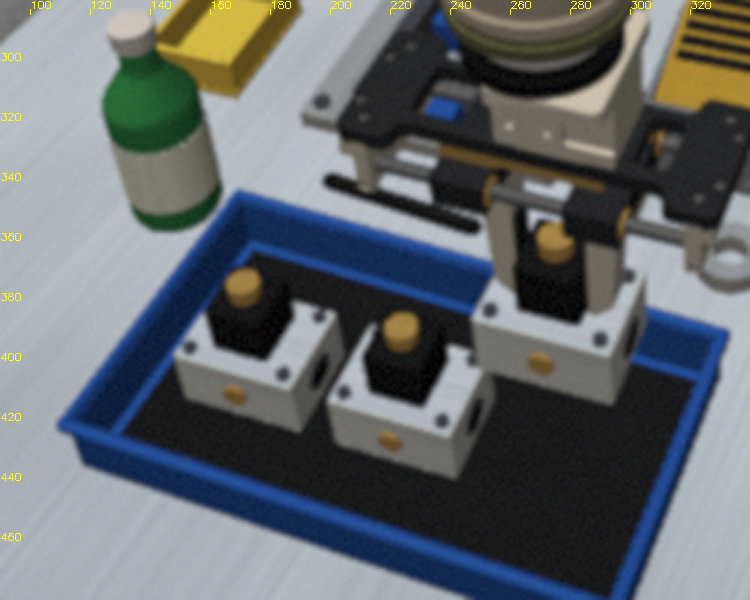

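Call:
move_arm(series=[[0.02,-0.01,0.35,0,0,0,-1],[0.02,-0.01,0.7,0,0,0,-1],[0.02,-0.01,0.88,0,0,0,-1],[0.02,-0.01,0.95,0,0,0,-1],[0.02,-0.01,0.97,0,0,0,-1],[0.02,-0.01,0.97,0,0,0,-1],[0.02,-0.01,0.97,0,0,0,-1]])

```text
t: 58.35
tool_pos: [0.4047, 0.3669, 0.057]
orientation: [2.135, 2.304, 0.005]
force: [-0.3, 0.5, -3.0]
opening: 0.036
```

Call:
move_arm(series=[[0,0,0.03,0,0,0,-1],[0,0,0.05,0,0,0,-1],[0,0,0.065,0,0,0,-1],[0,0,0.075,0,0,0,-1],[0,0,0.08,0,0,0,-1],[0,0,0.08,0,0,0,-1]])

```text
t: 58.95
tool_pos: [0.4033, 0.3662, 0.048]
orientation: [-2.135, -2.304, -0.0]
force: [-5.2, -2.8, 8.2]
opening: 0.0352
```

Call:
move_arm(series=[[0,0,-0.01,0,0,0,0.2],[0,0,-0.01,0,0,0,0.2],[0,0,-0.01,0,0,0,0.2],[0,0,-0.3,0,0,0,0.2],[0,0,-0.7,0,0,0,0.2],[0,0,-1,0,0,0,0.2]])

```text
t: 59.55
tool_pos: [0.4036, 0.3662, 0.1487]
orientation: [2.135, 2.304, 0.002]
force: [1.2, 0.1, 0.7]
opening: 0.0558
```

Call:
move_arm(series=[[-0.2,0,-0.5,0,0,0,0.2],[-0.6,0,-1,0,0,0,0.2],[-1,0,-1,0,0,0,0.2]])

```text
t: 59.85
tool_pos: [0.4123, 0.2703, 0.2514]
orientation: [2.131, 2.306, 0.012]
force: [1.0, -0.3, 0.3]
opening: 0.0555
```

Call:
move_arm(series=[[-0.5,0,0,0,0,0,0.2],[-1,0,0,0,0,0,0.2],[-1,0,0,0,0,0,0.2],[-1,0,0,0,0,0,0.2]])

```text
t: 60.25
tool_pos: [0.4186, 0.1683, 0.2463]
orientation: [2.139, 2.301, 0.001]
force: [-0.6, -0.8, 1.2]
opening: 0.0553
```

```bash
python3 - <<'E'
from ef import *
s=cam("side");t=cam("top"); cv2.imwrite("pics/z1.png",s["frame"][:,:,::-1]);cv2.imwrite("pics/z2.png",t["frame"][:,:,::-1])
for g in ((.595,.381,.075,.004),(.497,.374,.075,.004),(.403,.366,.075,.004)):
    p,sc=fitpose([s],VS[:8],g);d=p[:2]-[.5,.372];c,k=np.cos(.07),np.sin(.07);print(p.round(3),"tray frame",(d[0]*c+d[1]*k).round(3),(-d[0]*k+d[1]*c).round(3))
print(read_state()["force"],read_state()["tool_pos"])
E
```

```text
[0.593 0.383 0.113 0.004] tray frame 0.093 0.005
[0.496 0.377 0.098 0.004] tray frame -0.003 0.005
[0.399 0.367 0.133 0.004] tray frame -0.101 0.002
[ 0.2806135   0.52779623 -0.48300921] [0.41823751 0.16999101 0.24608909]
```

View pics/z1.png

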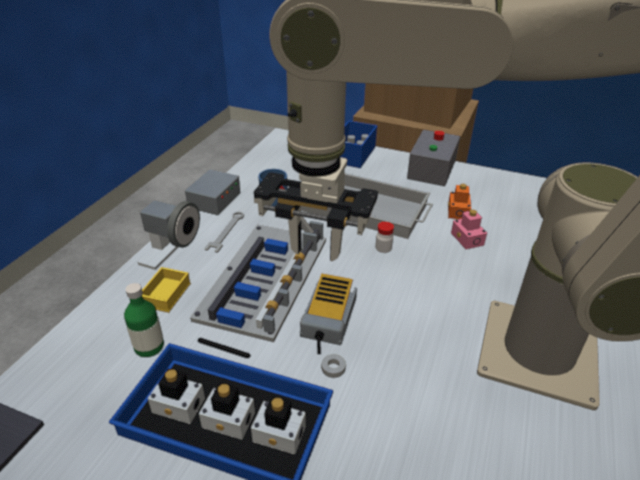

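View pics/z2.png

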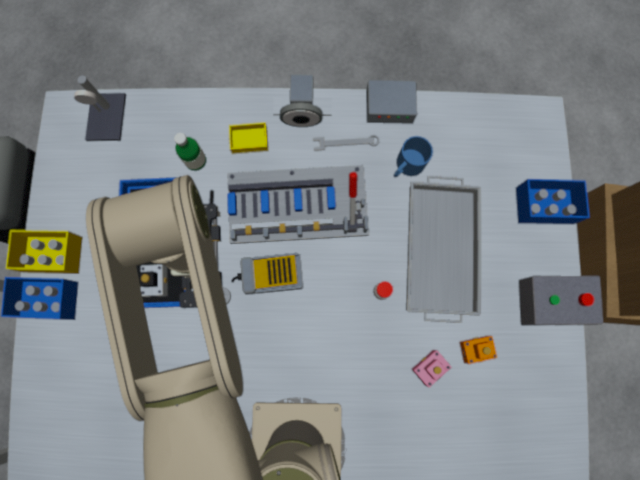

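```bash
python3 -c "
from plant import *
print(close_job())"
```

```text
the job is handed in; nothing more can be done
None
```

I inspected all three valves and handed the job in at about t = 60 s of the 210 s allowed. `close_job()` reports no verdict, so what follows rests on my own checks.

**What was done:**
1. The three valves from the steel tray went into nests 1–3 with the lever up.
2. I pressed the lever down until it latched, and it stayed down with the hand clear.
3. I pressed the pedal to its stop and held it at 33–38 N for more than 0.4 s. The 13 N needed to reach the stop was well exceeded.
4. After the pedal was let up, I raised the lever to its upper position.
5. All three valves were then set in the blue tray.

**Last checks:**
- **Valves:** the last side picture shows all three upright on the mat. Fitted to that picture, they lie at about +93, −3 and −101 mm along the tray's x and within 5 mm across it, well inside the limits. The fingers felt each valve touch the floor before letting go.
- **Lever, pedal and robot:** the last pictures show the lever up and the pedal up. The gripper is open at 0.25 m height and touching nothing.
- **Bystanders:** none looks moved in the last pictures. I did not measure this.

**Checks that disagreed:**
- Fitting a valve's pose from the images scattered by up to about 6 mm and a few degrees of yaw between the two views. I therefore centred the valves with the jaws and judged each nest fit from close crops.
- The lever measured about 10 mm nearer the plate's centre than its stated y = −145 mm. I used the measured place.

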